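Stack plates on a clamped slide and set it to the drilling mark

ROBOT

A 6-joint arm with a two-finger parallel gripper is mounted at the origin on the work surface. World frame = base frame: x ahead of the robot, y to its left, z up, the work surface at z = 0. Lengths are in m, angles in degrees, forces in N, time in s.
With the tool pointing down it reaches from about 0.375 to 0.9 m from the base axis. Payload 3.1 kg.
Tool frame: the origin (TCP) lies midway between the tips of the shut fingers; the grasp point (between the pads) lies 19 mm behind it; z points along the fingers, y is the direction in which the jaws open and shut (so a half turn about z gives the same grasp; the last joint's range is limited). The gripper opens to 87 mm and grips with 3 to 60 N. Pads are 19 mm wide; open, the fingers measure 117 mm over their backs; the gripper's body (75 mm by 190 mm) begins 51 mm behind the grasp point.
Start: joints at [-78.81, 30.224, 82.088, -0, 67.689, -10.227], TCP at [0.228, -0.582, 0.223] pointing down, gripper open.
Joint ranges: [-176.69, 176.69], [-43.24, 126.21], [12.49, 139.97], [-82, 262], [0, 151.66], [-163.58, 163.58]. Speed limits (degrees/s): [159.86, 159.86, 180, 180, 180, 180].

INTERFACE

Orientations are given as a 3x3 rotation matrix whose columns are the frame's x, y, z axes.
In Python, from rig import bot gives the robot as it stands.
- The arm moves only by the tool carry_out, never from a script. Its arguments are lists of equal length, an entry for each row: "grip": the gripper's target within -1 to 1 (fully open at 1, half-way at 0, shut at -1); "slide": the shift along the tool's x, y, z in mm, a list of three; "twist": the turn, a rotation vector about the tool's x, y, z in rad, a list of three. In form: {"grip": [grip, ...], "slide": [[dx, dy, dz], ...], "twist": [[wx, wy, wz], ...]}. A call has 1 to 12 rows; each row shifts and turns the pose as measured when the row begins, along the tool's axes as they then stand; what a row does not reach is not made up. A row lasts 1/10 s, in which the tool goes at most 50 mm and 8.59 degrees, less where a joint would pass 70% of its speed; a pose out of reach is approached as far as the arm can. A call is refused whole if a number of a shift passes 50 or a number of a turn 0.15, either way. A call with a gripper value outside its range is refused whole. The fingers move at their own pace and stop on an object; the grip force is fixed at half the most. Time passes only in rows, so rows that do not move let the fingers close. It gives the time, the measured TCP pose, the force and the opening at its end, in the units of the state.
- bot.read_state(): the state, without advancing time (a new reading comes with each control period).
- bot.capture(name): name is "scene" or "top" or "wrist"; returns a dict with "color" (400x640x3 uint8, red, green, blue), "depth" (400x640 float32, m along the optical axis (not along the pixel's ray), 0 where there is no reading), "fx", "fy", "cx", "cy" (pixels), "k1" (the pictures are not rectified: a ray, as slopes to the right and down, at radius r is drawn at 1 + k1 r^2 times it, then the intrinsics apply), "position" and "rotation" of the camera in the world; the wrist camera has in their place "T_tool_cam" (4x4, takes a point from camera to tool coordinates, whose origin is the TCP and whose axes are the flange's). Camera axes: x right, y up, looking along -z (the intrinsics and any distortion apply to the point x, -y, -z); pixel columns grow to the right and rows downward; lengths in m; the calibration is good to about 2 mm. A picture is of the moment at which its call begins: read the wrist's pose just before it.
- bot.hand_in(): hands the job in, once; it reports no verdict.
The state is a dict: "time_s": time; "joint_positions": joint angles; "qvel": joint speeds; "tau": joint torques, N m; "position": TCP position; "tcp_rot": TCP orientation; "force": force on the tool from outside, world axes, zero at the start; "moment": the same for the moment, N m; "opening": opening from 0.0 (shut) to 1.0 (fully open).
Only numpy, scipy, OpenCV 4.12 (cv2) and the standard library are available. Lean on these libraries where they do the work, as an engineer would, in place of code of your own. Each camera call takes 0.05 s, during which the arm holds its last target.

TASK

Load the drill slide: open the carriage's red clamp lever, slide the carriage until its pointer is in line with the green loading mark and clamp it there, then stack all the aluminium blanks lengthwise and flush on the wooden backing block and put the red drilling template flush on top, rib up. Then open the clamp again, bring the loaded carriage to the orange drilling mark and clamp it fully, the stack still flush. Do not knock the can, the jar or the battery charger about.

Things in the scene. Friction and masses are not known exactly. Their poses are not given: they have to be found in the camera images.
- rail: Flat aluminium slide bed, fixed to the bench, 195 mm across (its x) and 480 mm long (its y), top 20 mm above the bench, with 27 mm high blue end bars. Origin on the bench under its middle (the near edge lies 100 mm to -x of it, the far edge 95 mm to +x). The carriage slides along its y axis (which points roughly to the robot's left)
- carriage (a joint): Slide of the blue carriage along the rail's y axis, m; 0 at the middle of the rail, positive towards the rail's +y, range -0.16 to 0.16. Free it takes about 6 N to slide; with the clamp lever closed a brake holds it (to about 30 N). Carriage plate: 195 mm across the rail (100 mm either way, roughly), 130 mm along it, top 38 mm above the bench
- handle (a point): Top centre of the carriage's black round handle post: upright, 18 mm diameter, 60 mm tall, top 98 mm above the bench; on the robot's side of the carriage. Axes as the carriage (parallel to the rail's)
- clamp_lever (a joint): Cam clamp lever on the robot's side of the carriage, turning about a level pivot parallel to the rail, rad: 0 = closed (clamped, arm pressed down towards the robot, that is the rail's -x, 0.35 rad above level); grows as the arm is lifted, up to 1.25 = fully open (arm upright). The brake grips below about 0.4 rad; 2 to 15 N at the bar moves it, and it stays where it is left
- lever_bar (a point): Grip point on the red round crossbar at the lever's end: bar 16 mm diameter, parallel to the rail's y; this point is on its centre line, 36 mm to -y of the lever's steel arm, and the free bar reaches 22 mm either way from it. 75 mm from the pivot; about 84 mm above the bench when closed, 133 mm when open
- lever_pivot (a point): On the lever's pivot axis, level with the grip point along the rail, 58 mm above the bench; the grip point circles about it in the plane of the rail's x and z
- pointer (a point): Tip of the white pointer on the far edge of the carriage; it moves with the carriage
- load_mark: Green loading mark: block 30 x 24 x 34 mm with a black line across its top, standing on the bench along the rail's far edge, fixed. Origin under its middle, axes parallel to the rail's; the pointer is at the mark when its y in this frame is 0 (in line with the black line)
- drill_mark: Orange drilling mark, same shape and axes as the green one, farther towards the rail's +y
- block_top (a point): Centre of the top of the wooden backing block fixed on the carriage: 110 mm across the rail (x) by 68 mm along it (y), top 62 mm above the bench. Axes as the rail's
- blank1: Aluminium blank plate with scribed blue centre lines, 110 (x) x 68 (y) x 15 (z) mm, about 0.3 kg, lying flat; origin at the centre of its underside. Two or three of the four blanks are there, the others are absent (None)
- blank2: Aluminium blank plate with scribed blue centre lines, 110 (x) x 68 (y) x 15 (z) mm, about 0.3 kg, lying flat; origin at the centre of its underside. Two or three of the four blanks are there, the others are absent (None)
- blank3: Aluminium blank plate with scribed blue centre lines, 110 (x) x 68 (y) x 15 (z) mm, about 0.3 kg, lying flat; origin at the centre of its underside. Two or three of the four blanks are there, the others are absent (None)
- blank4: Aluminium blank plate with scribed blue centre lines, 110 (x) x 68 (y) x 15 (z) mm, about 0.3 kg, lying flat; origin at the centre of its underside. Two or three of the four blanks are there, the others are absent (None)
- template: Red drilling template: plate 110 (x) x 68 (y) x 10 mm with an upright grip rib on its middle, 70 (x) x 16 (y) mm, rising to 46 mm above the underside; about 0.3 kg. Origin at the centre of its underside, z up
- paint_can: Closed can, 60 mm across, 120 mm tall, at the left; not part of the job, loose; origin at the centre of its underside or near its middle
- grease_jar: Jar with green lid, 68 mm across, 70 mm tall, at the right; not part of the job, loose; origin at the centre of its underside or near its middle
- charger: Black and orange battery charger, 75 x 110 x 55 mm, left of the rail; not part of the job, loose; origin at the centre of its underside or near its middle
There are look-alikes about, which are no part of the job. What is shaped like the blank3 but pink, turquoise or yellow is not meant.

How it is judged (in metres and radians):
On the way, in this order (a step that is already met when the one before it is completed fails the run):
1. the clamp lever is swung open (value of joint clamp_lever above 0.8 rad), for 0.1 s.
2. the carriage's pointer is at the green mark (5 mm) and the lever is closed (y of pointer in the frame of load_mark between -0.005 and 0.005 m and value of joint clamp_lever below 0.2 rad and velocity of joint carriage between -0.01 and 0.01 m/s), for 0.3 s.
3. every blank lies flush on the block (6 mm, 6 degrees), let go, carriage still clamped at the green mark (y of pointer in the frame of load_mark between -0.005 and 0.005 m and value of joint clamp_lever below 0.2 rad and x of blank1 in the frame of block_top between -0.006 and 0.006 m and y of blank1 in the frame of block_top between -0.006 and 0.006 m and angle between the x axis of each of blank1, blank2, blank3, blank4 and the x axis of block_top, either way round below 0.1 rad and angle between the z axis of each of blank1, blank2, blank3, blank4 and the z axis of block_top, either way round below 0.05 rad and z of blank1 in the frame of block_top between -0.004 and 0.066 m and linear speed of each of blank1, blank2, blank3, blank4 below 0.02 m/s and contact force between the fingers and blank1 below 0.1 N and x of blank2 in the frame of block_top between -0.006 and 0.006 m and y of blank2 in the frame of block_top between -0.006 and 0.006 m and z of blank2 in the frame of block_top between -0.004 and 0.066 m and contact force between the fingers and blank2 below 0.1 N and x of blank3 in the frame of block_top between -0.006 and 0.006 m and y of blank3 in the frame of block_top between -0.006 and 0.006 m and z of blank3 in the frame of block_top between -0.004 and 0.066 m and contact force between the fingers and blank3 below 0.1 N and x of blank4 in the frame of block_top between -0.006 and 0.006 m and y of blank4 in the frame of block_top between -0.006 and 0.006 m and z of blank4 in the frame of block_top between -0.004 and 0.066 m and contact force between the fingers and blank4 below 0.1 N), for 0.3 s.
4. the template lies flush on top of all blanks, let go, carriage still clamped at the green mark (all of step 3 and x of template in the frame of block_top between -0.006 and 0.006 m and y of template in the frame of block_top between -0.006 and 0.006 m and angle between the x axis of template and the x axis of block_top, either way round below 0.1 rad and angle between the z axis of template and the z axis of block_top, either way round below 0.05 rad and z of template in the frame of block_top between -0.004 and 0.066 m and linear speed of template below 0.02 m/s and contact force between the fingers and template below 0.1 N and angle between template's own z axis and vertical below 0.08 rad and z of each of blank1, blank2, blank3, blank4 in the frame of template below 0.004 m), for 0.3 s.
5. the clamp lever is swung open again (value of joint clamp_lever above 0.8 rad), for 0.1 s.
6. the pointer is at the orange mark (5 mm) and the lever is closed (y of pointer in the frame of drill_mark between -0.005 and 0.005 m and value of joint clamp_lever below 0.2 rad and velocity of joint carriage between -0.01 and 0.01 m/s), for 0.3 s.
At the end, for the whole second after the job is handed in: Pointer within 5 mm of the orange mark's line, lever closed (under 0.2 rad), every blank and the template flat on the block or stack, centred within 6 mm and turned less than 6 degrees from the block, template on top with its rib up, everything at rest and released (all of step 6 and x of blank1 in the frame of block_top between -0.006 and 0.006 m and y of blank1 in the frame of block_top between -0.006 and 0.006 m and angle between the x axis of each of blank1, blank2, blank3, blank4, template and the x axis of block_top, either way round below 0.1 rad and angle between the z axis of each of blank1, blank2, blank3, blank4, template and the z axis of block_top, either way round below 0.05 rad and z of blank1 in the frame of block_top between -0.004 and 0.066 m and linear speed of each of blank1, blank2, blank3, blank4, template below 0.02 m/s and contact force between the fingers and blank1 below 0.1 N and x of blank2 in the frame of block_top between -0.006 and 0.006 m and y of blank2 in the frame of block_top between -0.006 and 0.006 m and z of blank2 in the frame of block_top between -0.004 and 0.066 m and contact force between the fingers and blank2 below 0.1 N and x of blank3 in the frame of block_top between -0.006 and 0.006 m and y of blank3 in the frame of block_top between -0.006 and 0.006 m and z of blank3 in the frame of block_top between -0.004 and 0.066 m and contact force between the fingers and blank3 below 0.1 N and x of blank4 in the frame of block_top between -0.006 and 0.006 m and y of blank4 in the frame of block_top between -0.006 and 0.006 m and z of blank4 in the frame of block_top between -0.004 and 0.066 m and contact force between the fingers and blank4 below 0.1 N and x of template in the frame of block_top between -0.006 and 0.006 m and y of template in the frame of block_top between -0.006 and 0.006 m and z of template in the frame of block_top between -0.004 and 0.066 m and contact force between the fingers and template below 0.1 N and angle between template's own z axis and vertical below 0.08 rad and z of each of blank1, blank2, blank3, blank4 in the frame of template below 0.004 m); the robot touches nothing.
It fails at once if the can, the jar or the charger is pushed more than 40 mm (distance of any of paint_can, grease_jar, charger from where it was at the start of the episode above 0.04 m).
Of blank1, blank2, blank3, blank4 only 2 to 3 are there at a start; the rules pass over those that are not, and their reading is None.
At some moment in a run one of template may be knocked a few centimetres aside while the robot is not near it.
Once in a run the grip may slacken for a moment while it holds something.
It also fails if it takes over 210 s, if anything falls off the work surface, if the arm or the gripper's body presses on something with over 40 N, if the wrist force passes 120 N, or if a joint passes its speed limit or range.

## Working session

There is one attempt and no reset: what is moved stays moved. The work goes in short steps, Python scripts to look and compute and a tool call to move; the robot and the scene stay as the last step left them, time stands still between calls to the robot, and variables do not carry over. Pictures are saved under pics/ and viewed, and the job is handed in when it is done.

Besides the shell and the picture viewer there is one more tool, called after "Emit:" by a JSON object that holds its "api" and its "payload", one argument or row to a line. carry_out: Moves the arm, as the interface text tells. Its arguments: {"type":"object","properties":{"grip":{"type":"array"},"slide":{"type":"array"},"twist":{"type":"array"}},"required":["grip","slide","twist"]}

```bash
ls; mkdir -p pics
python3 - <<'E'
from rig import bot
import cv2,numpy as np
s=bot.read_state();print(s)
for n in("scene","top","wrist"):
    c=bot.capture(n);cv2.imwrite(f"pics/{n}0.png",c["color"][...,::-1]);np.savez(f"pics/{n}0.npz",**c)
    print(n,{k:v for k,v in c.items() if k not in("color","depth")})
E
```

```text
pics
{'time_s': 0.0, 'joint_positions': array([-7.88120053e+01,  3.02781217e+01,  8.21562906e+01, -3.81579049e-04,
        6.76871783e+01, -1.02273921e+01]), 'qvel': array([ 0.04838776,  0.04786595, -0.05676713, -0.08802871, -0.02193931,
        0.06117369]), 'tau': array([-3.57984318e-04, -4.40045500e+01, -1.76592225e+01,  6.30501215e-02,
        5.81917330e-02, -1.73940371e-04]), 'position': array([ 0.22808672, -0.58111992,  0.2215812 ]), 'tcp_rot': array([[ 9.30956946e-01,  3.65128730e-01, -4.17803414e-04],
       [ 3.65128781e-01, -9.30954695e-01,  2.08063050e-03],
       [ 3.70741922e-04, -2.08952947e-03, -9.99997748e-01]]), 'force': array([-0.97579626, -0.38094658,  0.3085197 ]), 'moment': array([-0.02434079,  0.0126837 , -0.0160161 ]), 'opening': 0.9982188834110637}
scene {'fx': 398.2035748202871, 'fy': 398.2035748202871, 'cx': 320.96417184935217, 'cy': 202.24438475576935, 'k1': 0.01848315419189926, 'position': array([0.80479075, 0.48522723, 1.04761922]), 'rotation': array([[-0.86378789, -0.41933109,  0.27934194],
       [ 0.50384198, -0.72294218,  0.4727556 ],
       [ 0.0037
[... 180 characters left out ...]
': array([ 0.41435592, -0.0607424 ,  1.33970087]), 'rotation': array([[-0.02404184,  0.99693146, -0.07449605],
       [-0.99967544, -0.02334604,  0.01019688],
       [ 0.0084264 ,  0.07471703,  0.99716917]])}
wrist {'fx': 352.8080590355868, 'fy': 352.8080590355868, 'cx': 322.0667464106851, 'cy': 199.29459219794856, 'k1': -0.07100249490010228, 'T_tool_cam': array([[ 1.45748960e-04,  9.53098534e-01,  3.02660144e-01,
         8.46121761e-02],
       [ 9.99999961e-01, -6.63435261e-05, -2.72639255e-04,
        -1.47132290e-04],
       [-2.39772534e-04,  3.02660172e-01, -9.53098506e-01,
        -1.63021835e-01],
       [ 0.00000000e+00,  0.00000000e+00,  0.00000000e+00,
         1.00000000e+00]])}
```

View pics/top0.png

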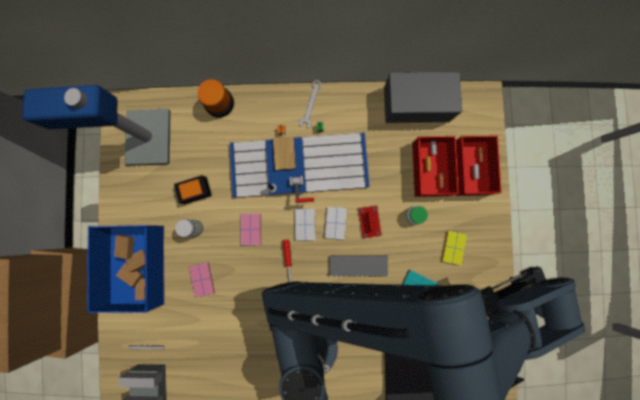

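View pics/scene0.png

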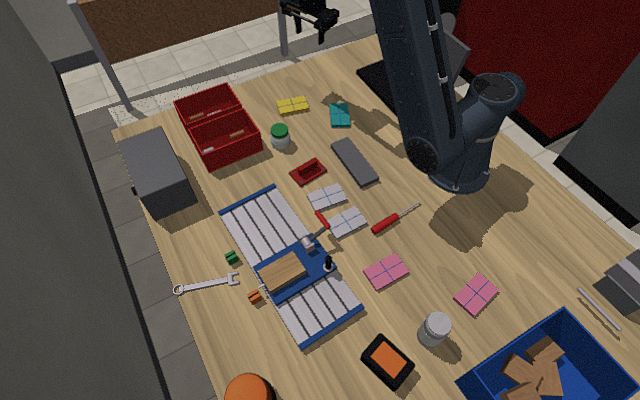

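View pics/wrist0.png

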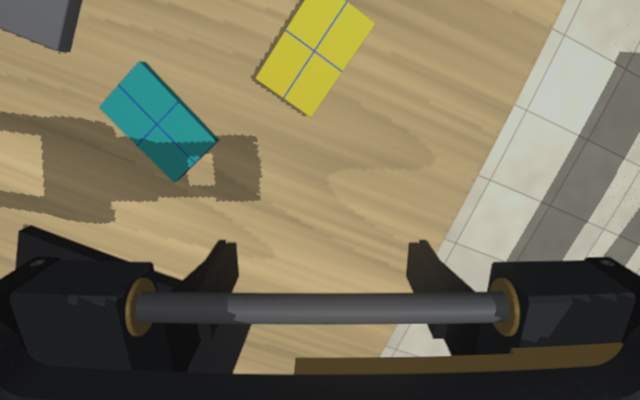

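```bash
cat > lib.py <<'E'
import numpy as np,cv2
def rig():
    from rig import bot
    return bot
def cap(name,save=None):
    from rig import bot
    s=bot.read_state();c=dict(bot.capture(name))
    if name=="wrist":
        T=np.eye(4);T[:3,:3]=s["tcp_rot"];T[:3,3]=s["position"]
        M=T@c["T_tool_cam"];c["position"]=M[:3,3];c["rotation"]=M[:3,:3]
    if save:
        cv2.imwrite(f"pics/{save}.png",c["color"][...,::-1]);np.savez(f"pics/{save}.npz",**c)
    return c
def load(f):
    return dict(np.load(f"pics/{f}.npz"))
def KD(c):
    K=np.array([[c["fx"],0,c["cx"]],[0,c["fy"],c["cy"]],[0,0,1]],float)
    return K,np.array([c["k1"],0,0,0,0],float)
def ray(c,uv):
    K,D=KD(c);uv=np.asarray(uv,float).reshape(-1,1,2)
    n=cv2.undistortPointsIter(uv,K,D,None,None,(3,60,1e-12)).reshape(-1,2)
    d=np.c_[n[:,0],-n[:,1],-np.ones(len(n))]
    return d@c["rotation"].T
def onplane(c,uv,z):
    d=ray(c,uv);t=(z-c["position"][2])/d[:,2]
    return c["position"]+d*t[:,None]
def proj(c,P):
    P=np.asarray(P,float).reshape(-1,3);q=(P-c["position"])@c["rotation"]
    K,D=KD(c);q=q*[1,-1,-1]
    return cv2.projectPoints(q,np.zeros(3),np.zeros(3),K,D)[0].reshape(-1,2)
def pdepth(c,uv):
    u,v=np.round(uv).astype(int);z=c["depth"][v,u];return c["position"]+ray(c,[uv])[0]*z
def tri(c1,u1,c2,u2):
    a=ray(c1,[u1])[0];b=ray(c2,[u2])[0]
    t=np.linalg.lstsq(np.c_[a,-b],c2["position"]-c1["position"],rcond=None)[0]
    p=c1["position"]+a*t[0];q=c2["position"]+b*t[1]
    return (p+q)/2,np.linalg.norm(p-q)
def crop(c,x0,y0,x1,y1,k,name):
    im=c["color"][y0:y1,x0:x1,::-1];cv2.imwrite(f"pics/{name}.png",cv2.resize(im,None,fx=k,fy=k,interpolation=cv2.INTER_CUBIC))
def comps(c,lo,hi,amin=30,box=None):
    h=cv2.cvtColor(c["color"],cv2.COLOR_RGB2HSV);m=cv2.inRange(h,np.array(lo),np.array(hi))
    if box is not None:
        k=np.zeros_like(m);k[box[1]:box[3],box[0]:box[2]]=255;m&=k
    cs,_=cv2.findContours(m,cv2.RETR_EXTERNAL,cv2.CHAIN_APPROX_NONE)
    return [k for k in cs if cv2.contourArea(k)>=amin]
def st():
    from rig import bot
    s=bot.read_state();print(round(s["time_s"],2),np.round(s["position"]*1000,1),"open",round(s["opening"],3),"F",np.round(s["force"],1));return s
E
python3 - <<'E'
from lib import *
c=load("top0");crop(c,220,110,400,250,4.4,"t0c")
d=load("scene0");crop(d,210,160,390,350,3.1,"s0c")
for n,uv in dict(bl1=(305,224),bl2=(336,223),templ=(370,221),jar=(417,215),can=(188,229),chg=(192,189),green=(320,127),orange=(281,129),lever=(305,200),handle=(270,188),block=(285,155),grey=(358,265)).items(): print(n,np.round(pdepth(c,uv)*1000))
E
```

```text
bl1 [430.  -6.  15.]
bl2 [ 431. -114.   11.]
templ [ 435. -229.   49.]
jar [ 451. -386.   71.]
can [421. 370. 118.]
chg [558. 378.  56.]
green [768. -66.  37.]
orange [765.  71.  33.]
lever [508. -11.  95.]
handle [551. 104.  96.]
block [667.  56.  61.]
grey [ 284. -186.   23.]
```

View pics/t0c.png

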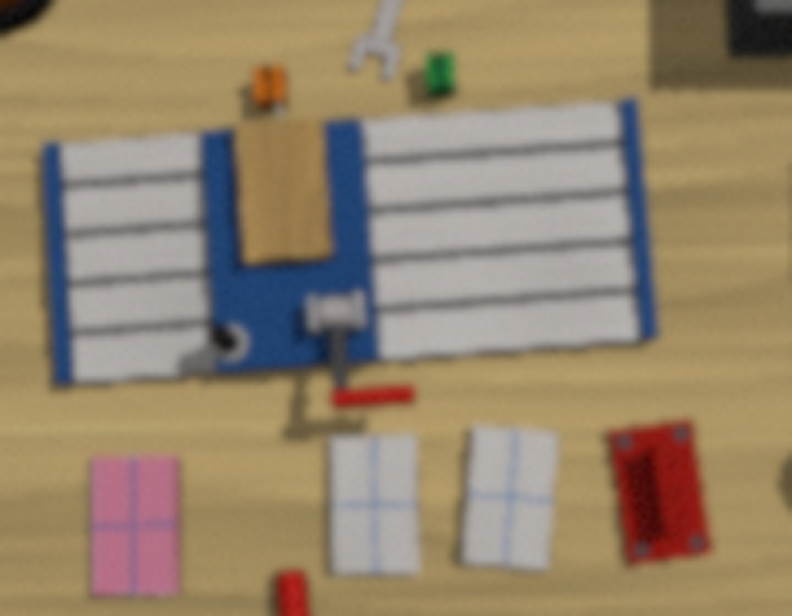

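View pics/s0c.png

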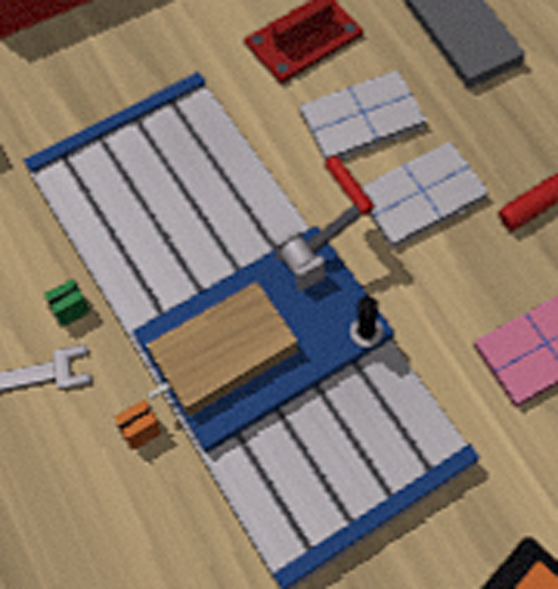

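```bash
cat >> lib.py <<'E'
def plan(target,R,n,step=None):
    """n equal rows from the present pose to target (mm) / rotation R, in tool axes"""
    from scipy.spatial.transform import Rotation as Ro
    from rig import bot
    s=bot.read_state();p=s["position"]*1000;R0=s["tcp_rot"]
    w=Ro.from_matrix(R0.T@R).as_rotvec()/n;d=(np.array(target)-p)/n
    out=[];Rc=R0
    for i in range(n):
        out.append(np.round(Rc.T@d,1).tolist());Rc=Rc@Ro.from_rotvec(w).as_matrix()
    print("slide",out,"\ntwist",np.round(w,4).tolist())
def Rdown(yaw):
    """tool x at yaw (rad) in world, z down"""
    c,s=np.cos(yaw),np.sin(yaw);return np.array([[c,s,0],[s,-c,0],[0,0,-1.]])
E
python3 - <<'E'
from lib import *
c=load("top0")
def show(nm,k,z):
    r=cv2.boxPoints(cv2.minAreaRect(k));P=onplane(c,r,z)
    m=onplane(c,[r.mean(0)],z)[0]
    e=[P[1]-P[0],P[2]-P[1]]; e.sort(key=np.linalg.norm);l=e[1]
    print(nm,np.round(r.mean(0)),"ctr",np.round(m*1000,1),"size",[round(np.linalg.norm(x)*1000,1) for x in e],"yaw of long",round(np.degrees(np.arctan2(l[1],l[0])),2))
for k in comps(c,(105,120,60),(125,255,255),60,(225,110,380,215)): show("blue",k,.027)
for k in comps(c,(0,0,130),(180,45,255),150,(225,195,380,250)): show("blank",k,.015)
for k in comps(c,(10,70,110),(22,170,255),150,(268,130,300,175)): show("block",k,.062)
for k in comps(c,(50,100,40),(80,255,255),10,(310,115,330,140)): show("green",k,.034)
for k in comps(c,(5,150,120),(18,255,255),10,(272,115,290,140)): show("orange",k,.034)
for k in comps(c,(0,150,90),(5,255,255),20,(290,190,320,215)): show("bar",k,.084)
for k in comps(c,(0,100,30),(10,255,255),100,(350,195,390,245)): show("templ",k,.01)
E
```

```text
blue [233. 170.] ctr [626.5 243.7  27. ] size [np.float64(10.1), np.float64(181.5)] yaw of long -176.92
blue [285. 166.] ctr [635.5  59.1  27. ] size [np.float64(125.0), np.float64(189.4)] yaw of long -176.9
blue [365. 159.] ctr [ 651.1 -219.9   27. ] size [np.float64(8.0), np.float64(182.1)] yaw of long -177.03
blank [304. 224.] ctr [428.6  -4.1  15. ] size [np.float64(66.5), np.float64(108.0)] yaw of long 178.72
blank [335. 223.] ctr [ 432.3 -111.6   15. ] size [np.float64(69.5), np.float64(110.9)] yaw of long -6.37
block [284. 150.] ctr [685.7  60.7  62. ] size [np.float64(106.7), np.float64(135.5)] yaw of long 178.99
green [320. 126.] ctr [770.9 -64.4  34. ] size [np.float64(17.6), np.float64(25.2)] yaw of long 178.65
orange [280. 128.] ctr [766.9  72.9  34. ] size [np.float64(24.7), np.float64(25.2)] yaw of long 179.26
bar [304. 200.] ctr [510.8  -7.   84. ] size [np.float64(10.0), np.float64(53.2)] yaw of long -91.34
templ [370. 221.] ctr [ 433.7 -232.2   10. ] size [np.float64(68.0), np.float64(108.2)] yaw of long -173.74
```

Run:
```python
from lib import *
plan([400,-120,330],Rdown(.053),12)
```

```text
slide [[27.4, -30.6, -9.0], [26.5, -31.3, -9.0], [25.7, -32.0, -9.0], [24.8, -32.7, -9.0], [24.0, -33.3, -9.0], [23.1, -33.9, -9.0], [22.1, -34.5, -9.0], [21.2, -35.1, -9.0], [20.3, -35.7, -9.0], [19.3, -36.2, -9.0], [18.3, -36.7, -9.0], [17.3, -37.2, -9.0]] 
twist [-0.0001, -0.0, 0.0267]
```

Emit:
{"api": "carry_out", "payload": {
  "grip": [1,1,1,1,1,1,1,1,1,1,1,1],
  "slide": [
    [27,-31,-9],
    [26,-31,-9],
    [26,-32,-9],
    [25,-33,-9],
    [24,-33,-9],
    [23,-34,-9],
    [22,-34,-9],
    [21,-35,-9],
    [20,-36,-9],
    [19,-36,-9],
    [18,-37,-9],
    [17,-37,-9]
  ],
  "twist": [
    [0,0,0.027],
    [0,0,0.027],
    [0,0,0.027],
    [0,0,0.027],
    [0,0,0.027],
    [0,0,0.027],
    [0,0,0.027],
    [0,0,0.027],
    [0,0,0.027],
    [0,0,0.027],
    [0,0,0.027],
    [0,0,0.027]
  ]
}}

```text
time_s: 1.35
position: [0.4048, -0.109, 0.3301]
tcp_rot: [[1.0, 0.024, -0.002], [0.024, -1.0, 0.006], [-0.002, -0.006, -1.0]]
force: [-1.0, -0.4, 0.1]
opening: 0.999
```

Run:
```python
from lib import *
cap("wrist","w1");cap("top","t1");cap("scene","s1")
```

```text
(no output)
```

View pics/w1.png

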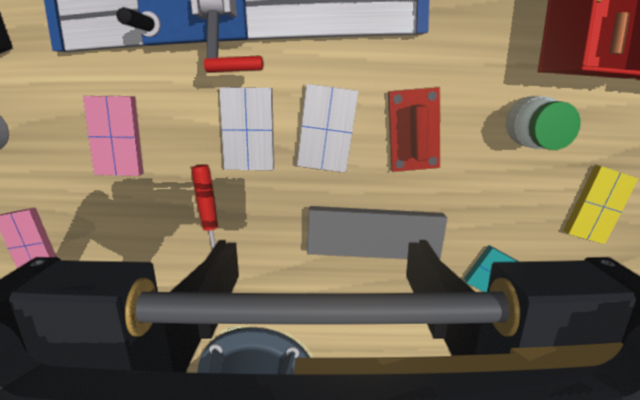

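View pics/t1.png

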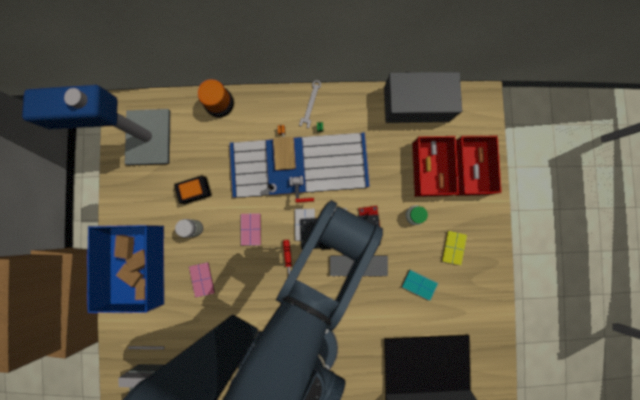

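View pics/s1.png

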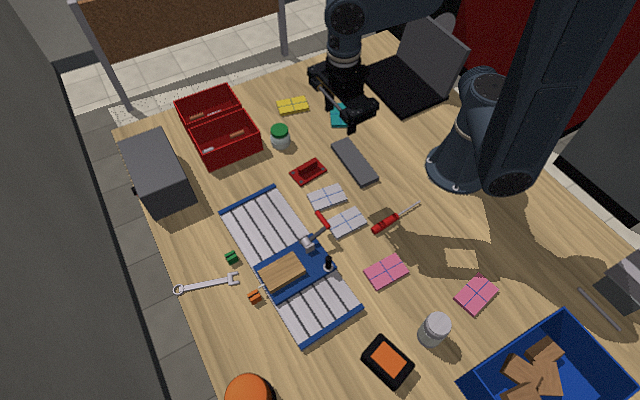

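```bash
cat >> lib.py <<'E'
def rect(c,k,z,nm=""):
    r=cv2.boxPoints(cv2.minAreaRect(k));P=onplane(c,r,z)
    m=P.mean(0);e=[P[1]-P[0],P[2]-P[1]];e.sort(key=np.linalg.norm);l=e[1]
    y=np.degrees(np.arctan2(l[1],l[0]));y=(y+90)%180-90
    print(nm,np.round(r.mean(0)),"ctr",np.round(m*1000,1),"size",[round(np.linalg.norm(x)*1000,1) for x in e],"yaw",round(y,2))
    return m,y
E
python3 - <<'E'
from lib import *
c=load("w1")
for k in comps(c,(0,150,90),(6,255,255),60,(195,45,280,80)): rect(c,k,.084,"bar84"); rect(c,k,.09,"bar90")
for v in(60,64,67): print([np.round(pdepth(c,(u,v))*1000,1) for u in (212,235,257)])
for k in comps(c,(0,0,120),(180,50,255),500,(190,80,365,180)): rect(c,k,.015,"blank")
for k in comps(c,(0,100,60),(6,255,255),500,(380,80,450,180)): rect(c,k,.01,"templ")
t=load("t1")
for k in comps(t,(0,150,90),(5,255,255),20,(290,190,320,215)): rect(t,k,.088,"topbar")
E
```

```text
bar84 [233.  64.] ctr [513.2  -6.2  84. ] size [np.float64(14.3), np.float64(64.6)] yaw -86.9
bar90 [233.  64.] ctr [512.8  -7.7  90. ] size [np.float64(14.1), np.float64(63.7)] yaw -86.9
[array([516.1,  14.2,  92.8]), array([516.2, -11.3,  94.4]), array([516.5, -34.8,  93.9])]
[array([511.9,  13.9,  94.3]), array([512.1, -11.1,  94.5]), array([512.4, -34.6,  93.2])]
[array([508.7,  13.7,  95.7]), array([509. , -10.9,  94. ]), array([509.4, -34.5,  92.6])]
blank [246. 128.] ctr [432.9  -3.4  15. ] size [np.float64(69.7), np.float64(111.5)] yaw 0.56
blank [326. 128.] ctr [ 435.9 -111.6   15. ] size [np.float64(68.8), np.float64(110.7)] yaw -7.42
templ [415. 129.] ctr [ 437.3 -232.7   10. ] size [np.float64(67.0), np.float64(110.3)] yaw 9.01
topbar [304. 200.] ctr [510.5  -7.2  88. ] size [np.float64(10.0), np.float64(53.0)] yaw 88.66
```

Run:
```python
from lib import *
s=st();print(np.round(s["joint_positions"],1))
print("x->+y");plan([513,-17,160],Rdown(.053+np.pi/2),12)
print("x->-y");plan([513,-17,160],Rdown(.053-np.pi/2),12)
```

```text
1.5 [ 405.2 -108.8  330.2] open 1.0 F [-0.  -1.   0.4]
[-30.6   6.2 100.7   0.3  73.3  57.6]
x->+y
slide [[9.2, -7.3, 14.2], [10.1, -6.0, 14.2], [10.8, -4.6, 14.2], [11.4, -3.2, 14.2], [11.7, -1.6, 14.2], [11.8, -0.1, 14.2], [11.7, 1.5, 14.2], [11.4, 3.0, 14.2], [10.9, 4.5, 14.2], [10.2, 5.9, 14.2], [9.4, 7.2, 14.2], [8.3, 8.4, 14.2]] 
twist [-0.0004, -0.0003, -0.1327]
x->-y
slide [[9.2, -7.3, 14.2], [8.2, -8.4, 14.2], [7.1, -9.4, 14.2], [5.8, -10.2, 14.2], [4.4, -10.9, 14.2], [3.0, -11.4, 14.2], [1.5, -11.7, 14.2], [-0.1, -11.8, 14.2], [-1.6, -11.7, 14.2], [-3.1, -11.4, 14.2], [-4.5, -10.9, 14.2], [-5.9, -10.2, 14.2]] 
twist [-0.0003, 0.0004, 0.1291]
```

Emit:
{"api": "carry_out", "payload": {
  "grip": [0,0,0,0,0,0,0,0,0,0,0,0],
  "slide": [
    [9,-7,14],
    [10,-6,14],
    [11,-5,14],
    [11,-3,14],
    [12,-2,14],
    [12,0,14],
    [12,1,14],
    [11,3,14],
    [11,4,14],
    [10,6,14],
    [9,7,14],
    [8,8,14]
  ],
  "twist": [
    [0,0,-0.133],
    [0,0,-0.133],
    [0,0,-0.133],
    [0,0,-0.133],
    [0,0,-0.133],
    [0,0,-0.133],
    [0,0,-0.133],
    [0,0,-0.133],
    [0,0,-0.133],
    [0,0,-0.133],
    [0,0,-0.133],
    [0,0,-0.133]
  ]
}}

```text
time_s: 2.7
position: [0.5086, -0.0302, 0.1515]
tcp_rot: [[-0.105, 0.994, -0.008], [0.994, 0.105, -0.002], [-0.002, -0.008, -1.0]]
force: [-0.2, -0.5, 0.1]
opening: 0.498
```

Run:
```python
from lib import *
s=st();print(np.round(s["joint_positions"],1))
plan([513,-17,120],Rdown(.053+np.pi/2),3)
cap("wrist","w2")
```

```text
2.7 [508.6 -30.2 151.5] open 0.498 F [-0.2 -0.5  0.1]
[-15.8  27.6 102.3  -0.3  50.5 -21.6]
slide [[4.2, 2.0, 10.5], [4.3, 1.9, 10.5], [4.3, 1.8, 10.5]] 
twist [-0.0026, 0.0006, 0.0174]
```

View pics/w2.png

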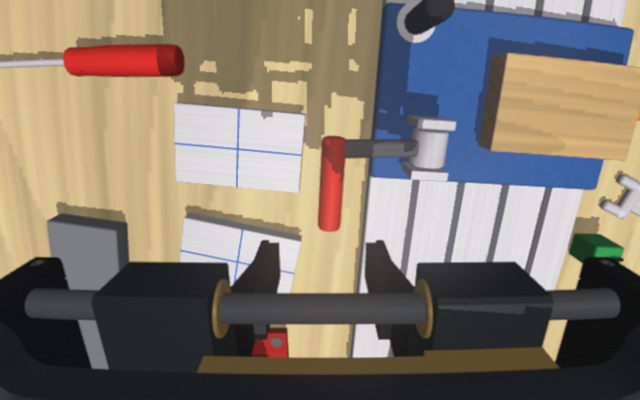

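Run:
```python
from lib import *
c=load("w2")
for k in comps(c,(0,150,80),(6,255,255),300,(300,120,360,240)): rect(c,k,.086,"bar")
for uv in ((330,160),(330,185),(330,215),(430,125),(430,172),(430,150),(360,148)): print(uv,np.round(pdepth(c,uv)*1000,1))
```

```text
bar [331. 184.] ctr [512.8  -8.8  86. ] size [np.float64(13.4), np.float64(64.6)] yaw -87.28
(330, 160) [509.8  10.1  93.6]
(330, 185) [511.7  -6.2  93.7]
(330, 215) [513.9 -26.6  94.2]
(430, 125) [575.5  37.3  72.4]
(430, 172) [582.4   4.7  70.6]
(430, 150) [579.8  20.   69.2]
(360, 148) [528.8  18.3  84.4]
```

Emit:
{"api": "carry_out", "payload": {
  "grip": [0,0,0,0,0,0,0],
  "slide": [
    [4,2,10],
    [4,2,10],
    [4,2,15],
    [1,0,20],
    [0,0,20],
    [0,0,10],
    [0,0,0]
  ],
  "twist": [
    [0,0,0.017],
    [0,0,0.017],
    [0,0,0.017],
    [0,0,0],
    [0,0,0],
    [0,0,0],
    [0,0,0]
  ]
}}

```text
time_s: 3.45
position: [0.5118, -0.0202, 0.0596]
tcp_rot: [[-0.032, 0.999, -0.011], [0.999, 0.032, -0.002], [-0.002, -0.011, -1.0]]
force: [-0.8, 0.1, 0.3]
opening: 0.506
```

Run:
```python
from lib import *
s=st()
plan([513,-17,66],Rdown(.053+np.pi/2),1)
```

```text
3.45 [511.8 -20.2  59.6] open 0.506 F [-0.8  0.1  0.3]
slide [[3.2, 1.3, -6.4]] 
twist [-0.011, 0.0019, -0.0207]
```

Emit:
{"api": "carry_out", "payload": {
  "grip": [0,-1,-1,-1,-1,-1],
  "slide": [
    [3,1,-6],
    [0,0,0],
    [0,0,0],
    [0,0,0],
    [0,0,0],
    [0,0,0]
  ],
  "twist": [
    [-0.011,0.002,-0.02],
    [0,0,0],
    [0,0,0],
    [0,0,0],
    [0,0,0],
    [0,0,0]
  ]
}}

```text
time_s: 4.05
position: [0.5124, -0.0177, 0.069]
tcp_rot: [[-0.053, 0.999, 0.002], [0.999, 0.053, -0.001], [-0.001, 0.002, -1.0]]
force: [-3.0, -2.2, -2.5]
opening: 0.174
```

Emit:
{"api": "carry_out", "payload": {
  "grip": [-1,-1,-1,-1,-1,-1],
  "slide": [
    [0,2.9,-6.9],
    [0,3.6,-6.6],
    [0,4.2,-6.2],
    [0,4.8,-5.7],
    [0,5.4,-5.2],
    [0,5.9,-4.7]
  ],
  "twist": [
    [0,0,0],
    [0,0,0],
    [0,0,0],
    [0,0,0],
    [0,0,0],
    [0,0,0]
  ]
}}

```text
time_s: 4.65
position: [0.5347, -0.0164, 0.103]
tcp_rot: [[-0.054, 0.998, -0.014], [0.999, 0.054, -0.001], [0.0, -0.014, -1.0]]
force: [-3.3, -3.0, -5.9]
opening: 0.173
```

Emit:
{"api": "carry_out", "payload": {
  "grip": [-1,-1,-1,-1,-1,-1,-1,-1],
  "slide": [
    [0,6.1,-4.4],
    [0,6.4,-3.8],
    [0,6.8,-3.2],
    [0,7,-2.5],
    [0,7.2,-1.8],
    [0,7.4,-1],
    [0,7.5,-0.3],
    [0,4,0]
  ],
  "twist": [
    [0,0,0],
    [0,0,0],
    [0,0,0],
    [0,0,0],
    [0,0,0],
    [0,0,0],
    [0,0,0],
    [0,0,0]
  ]
}}

```text
time_s: 5.45
position: [0.5774, -0.0141, 0.1242]
tcp_rot: [[-0.059, 0.997, -0.045], [0.998, 0.059, -0.004], [-0.001, -0.045, -0.999]]
force: [-5.8, -3.9, -3.2]
opening: 0.178
```

Run:
```python
from lib import *
s=st()
c=cap("wrist","w3");cap("top","t3")
```

```text
5.45 [577.4 -14.1 124.2] open 0.178 F [-5.8 -3.9 -3.2]
```

View pics/w3.png

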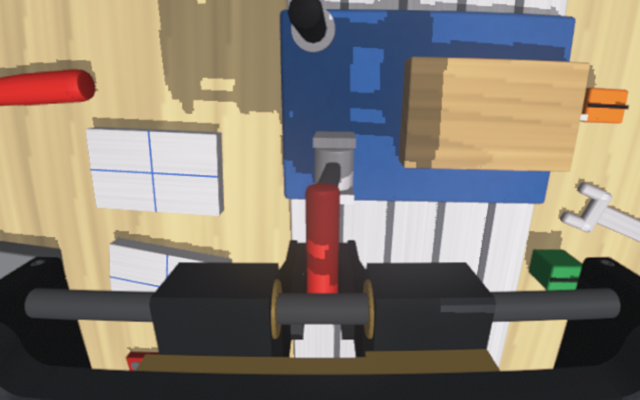

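View pics/t3.png

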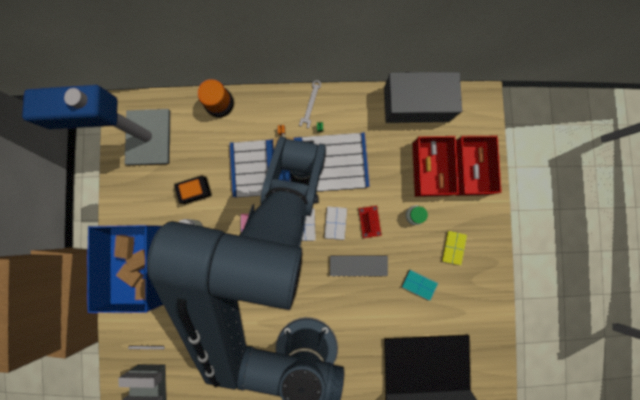

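Run:
```python
from lib import *
c=load("w3");crop(c,520,70,640,300,2.6,"w3c")
for uv in ((583,117),(600,105),(620,106),(555,272)): print(np.round(pdepth(c,uv)*1000,1))
```

```text
[749.2  64.3  42.6]
[763.4  73.4  37.1]
[779.2  74.2  36.4]
[764.9 -57.7  35.9]
```

View pics/w3c.png

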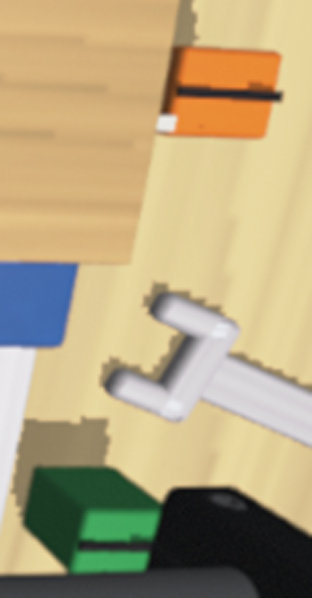

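```bash
cat >> lib.py <<'E'
EY=np.array([-np.sin(.053),np.cos(.053),0]);EX=np.array([np.cos(.053),np.sin(.053),0])
def ry(P): return P@EY*1000
def rx(P): return P@EX*1000
E
python3 - <<'E'
from lib import *
c=load("w3")
for uv,z in (((552,280),.034),((576,280),.034),((590,105.8),.034),((626,107.3),.034),((583,117),.04)):
    P=onplane(c,[uv],z)[0];print(uv,np.round(P*1000,1),"ry",round(ry(P),1))
t=load("t0")if 0 else load("top0")
for uv in ((281,128),(320,127)):
    P=onplane(t,[uv],.034)[0];print(np.round(ry(P),1))
E
```

```text
(552, 280) [765.8 -66.1  34. ] ry -106.6
(576, 280) [786.5 -64.9  34. ] ry -106.5
(590, 105.8) [758.3  72.2  34. ] ry 31.9
(626, 107.3) [786.   73.9  34. ] ry 32.1
(583, 117) [751.   64.2  40. ] ry 24.3
30.3
-106.7
```

Emit:
{"api": "carry_out", "payload": {
  "grip": [-1,-1,-1,-1,-1,-1,-1,-1,-1,-1,-1,-1],
  "slide": [
    [-6,0,0],
    [-12,0,0],
    [-12,0,0],
    [-12,0,0],
    [-12,0,0],
    [-12,0,0],
    [-12,0,0],
    [-12,0,0],
    [-12,0,0],
    [-12,0,0],
    [-8,0,0],
    [0,0,0]
  ],
  "twist": [
    [0,0,0],
    [0,0,0],
    [0,0,0],
    [0,0,0],
    [0,0,0],
    [0,0,0],
    [0,0,0],
    [0,0,0],
    [0,0,0],
    [0,0,0],
    [0,0,0],
    [0,0,0]
  ]
}}

```text
time_s: 6.75
position: [0.5828, -0.1075, 0.1244]
tcp_rot: [[-0.05, 0.998, -0.049], [0.997, 0.053, 0.051], [0.054, -0.047, -0.997]]
force: [-3.7, -5.2, -6.9]
opening: 0.172
```

Run:
```python
from lib import *
s=st();print(ry(s["position"]),np.round(s["tcp_rot"],3).tolist())
c=cap("wrist","w4")
```

```text
6.75 [ 582.8 -107.5  124.4] open 0.172 F [-3.7 -5.2 -6.9]
-138.25952044702763 [[-0.05, 0.998, -0.049], [0.997, 0.053, 0.051], [0.054, -0.047, -0.997]]
```

View pics/w4.png

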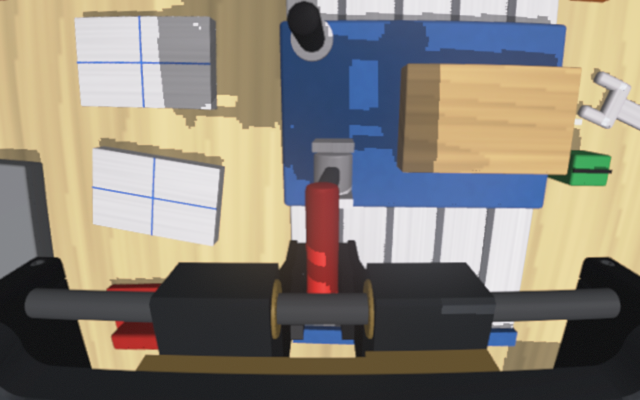

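Run:
```python
from lib import *
s=st();t=s["position"]*1000-37.2*EY;print(t)
plan(t,Rdown(.053+np.pi/2),4)
```

```text
6.8 [ 582.8 -107.6  124.3] open 0.174 F [-2.  -2.2 -4.5]
[ 584.76378602 -144.76925646  124.30437211]
slide [[-9.3, -0.0, -0.5], [-9.3, 0.0, -0.4], [-9.3, 0.0, -0.2], [-9.3, 0.0, -0.1]] 
twist [-0.0116, -0.0133, -0.0003]
```

Emit:
{"api": "carry_out", "payload": {
  "grip": [-1,-1,-1,-1,-1,-1],
  "slide": [
    [-10,0,0],
    [-10,0,0],
    [-10,0,0],
    [-9,0,0],
    [-4,0,0],
    [0,0,0]
  ],
  "twist": [
    [-0.012,-0.014,0],
    [-0.012,-0.014,0],
    [-0.012,-0.014,0],
    [-0.012,-0.014,0],
    [0,0,0],
    [0,0,0]
  ]
}}

```text
time_s: 7.4
position: [0.5829, -0.1391, 0.1242]
tcp_rot: [[-0.05, 0.999, -0.002], [0.999, 0.05, 0.017], [0.017, -0.001, -1.0]]
force: [-2.5, -1.6, -5.2]
opening: 0.171
```

Run:
```python
from lib import *
s=st();print(ry(s["position"]),np.round(s["tcp_rot"],3).tolist())
c=cap("wrist","w5");crop(c,480,80,640,220,5,"w5c");c=cap("top","t5");crop(c,220,110,400,250,4.4,"t5c");c=cap("scene","s5");crop(c,180,200,340,320,5,"s5c")
```

```text
7.4 [ 582.9 -139.1  124.2] open 0.171 F [-2.5 -1.6 -5.2]
-169.7809526285963 [[-0.05, 0.999, -0.002], [0.999, 0.05, 0.017], [0.017, -0.001, -1.0]]
```

View pics/w5c.png

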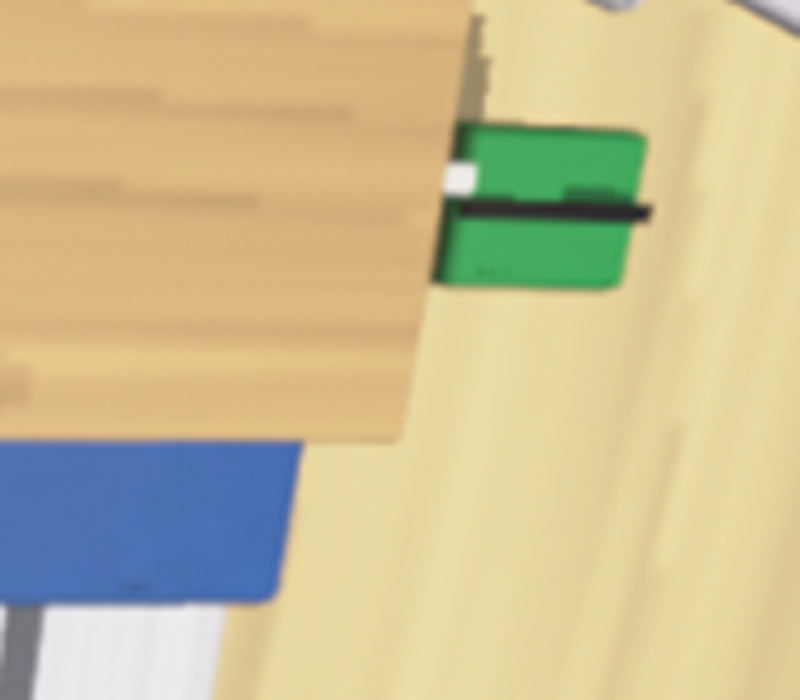

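View pics/s5c.png

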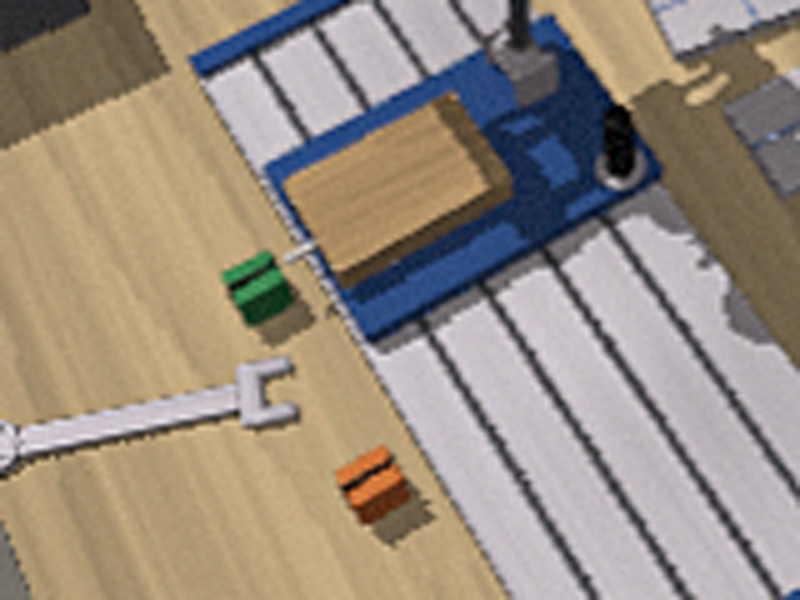

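Run:
```python
from lib import *
c=load("w5");d=load("s5")
P,e=tri(c,(572.5,116),d,(238.2,251.4));print(P*1000,e,ry(P))
for z in(.03,.036,.042):
    print(z,ry(onplane(c,[(572.5,116)],z)),ry(onplane(d,[(238.2,251.4)],z)))
print("line w",ry(onplane(c,[(575,121.8),(608,122.4)],.034)))
q=[(180+x/5,200+y/5) for x,y in((230,290),(273,266))]
print("line s",ry(onplane(d,q,.034)), "px depth",ry(pdepth(c,(571,116))),pdepth(c,(571,116)))
```

```text
[752.7688644  -58.65126929  45.68854026] 0.00598702540545736 -98.4469869714418
0.03 [-101.68262097] [-103.87882376]
0.036 [-101.3724307] [-100.66077857]
0.042 [-101.06224044] [-97.44273339]
line w [-105.62409773 -105.409838  ]
line s [-102.04400477 -102.23704757] px depth -101.05239798597198 [ 0.75615354 -0.06108079  0.04271361]
```

Emit:
{"api": "carry_out", "payload": {
  "grip": [-1,-1,-1],
  "slide": [
    [-7,0,0],
    [0,0,0],
    [0,0,0]
  ],
  "twist": [
    [0,-0.017,0],
    [0,0,0],
    [0,0,0]
  ]
}}

```text
time_s: 7.85
position: [0.5831, -0.1454, 0.1242]
tcp_rot: [[-0.049, 0.999, -0.002], [0.999, 0.049, 0.001], [0.001, -0.002, -1.0]]
force: [-1.3, 1.0, -5.1]
opening: 0.175
```

Run:
```python
from lib import *
s=st();print(ry(s["position"]),np.round(s["tcp_rot"],3).tolist())
c=cap("wrist","w6");crop(c,480,80,640,220,5,"w6c")
```

```text
7.85 [ 583.1 -145.4  124.2] open 0.175 F [-1.3  1.  -5.1]
-176.07156582748343 [[-0.049, 0.999, -0.002], [0.999, 0.049, 0.001], [0.001, -0.002, -1.0]]
```

View pics/w6c.png

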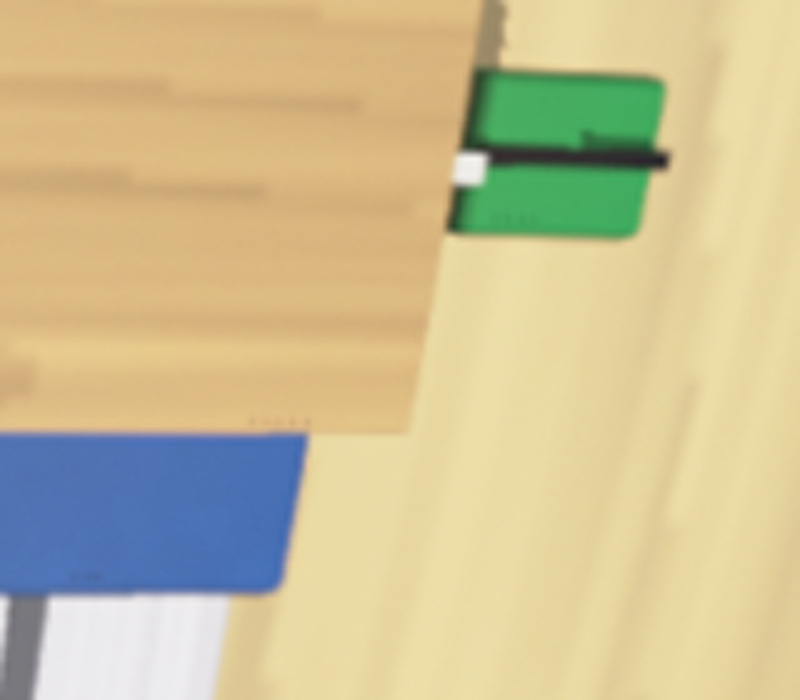

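Run:
```python
from lib import *
c=load("w6")
print(ry(onplane(c,[(574.5,113.7)],.038)),ry(onplane(c,[(578,111.4),(611,112)],.034)))
```

```text
[-107.23371061] [-105.76474441 -105.44454573]
```

Emit:
{"api": "carry_out", "payload": {
  "grip": [-1,-1,-1],
  "slide": [
    [2.5,0,0],
    [0,0,0],
    [0,0,0]
  ],
  "twist": [
    [0,0,0],
    [0,0,0],
    [0,0,0]
  ]
}}

```text
time_s: 8.2
position: [0.5831, -0.1445, 0.1242]
tcp_rot: [[-0.049, 0.999, -0.002], [0.999, 0.049, -0.001], [-0.001, -0.002, -1.0]]
force: [-2.4, 0.2, -3.0]
opening: 0.171
```

Run:
```python
from lib import *
s=st();print(ry(s["position"]))
c=cap("wrist","w7");crop(c,480,80,640,220,5,"w7c")
```

```text
8.2 [ 583.1 -144.5  124.2] open 0.171 F [-2.4  0.2 -3. ]
-175.218759279661
```

View pics/w7c.png

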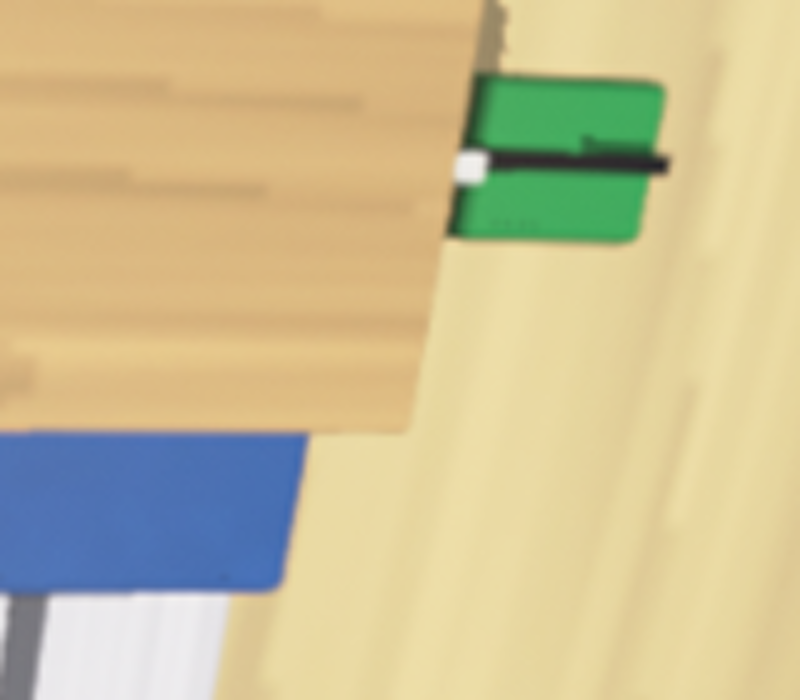

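Emit:
{"api": "carry_out", "payload": {
  "grip": [-1,-1,-1,-1,-1,-1],
  "slide": [
    [0,-7.4,0.9],
    [0,-7.3,1.6],
    [0,-7.1,2.4],
    [0,-6.8,3.2],
    [0,-6.5,3.9],
    [0,-6.1,4.5]
  ],
  "twist": [
    [0,0,0],
    [0,0,0],
    [0,0,0],
    [0,0,0],
    [0,0,0],
    [0,0,0]
  ]
}}

```text
time_s: 8.85
position: [0.5718, -0.1471, 0.1218]
tcp_rot: [[-0.039, 0.996, 0.074], [0.999, 0.04, -0.01], [-0.013, 0.074, -0.997]]
force: [0.2, 5.0, 17.4]
opening: 0.174
```

Emit:
{"api": "carry_out", "payload": {
  "grip": [-1,-1,-1,-1,-1],
  "slide": [
    [0,-11,3],
    [0,-11,4],
    [0,-10,5],
    [0,-10,6],
    [0,-9,7]
  ],
  "twist": [
    [0.03,0,0],
    [0.03,0,0],
    [0.03,0,0],
    [0.02,0,0],
    [0.02,0,0]
  ]
}}

```text
time_s: 9.35
position: [0.5471, -0.1505, 0.1102]
tcp_rot: [[-0.031, 0.999, 0.01], [0.999, 0.031, -0.026], [-0.027, 0.009, -1.0]]
force: [-0.7, 5.7, 9.2]
opening: 0.175
```

Run:
```python
from lib import *
s=st();print(ry(s["position"]),rx(s["position"]))
c=cap("wrist","w8");crop(c,440,60,640,220,4,"w8c")
```

```text
9.35 [ 547.1 -150.5  110.2] open 0.175 F [-0.7  5.7  9.2]
-179.25117698808353 538.393165827706
```

View pics/w8.png

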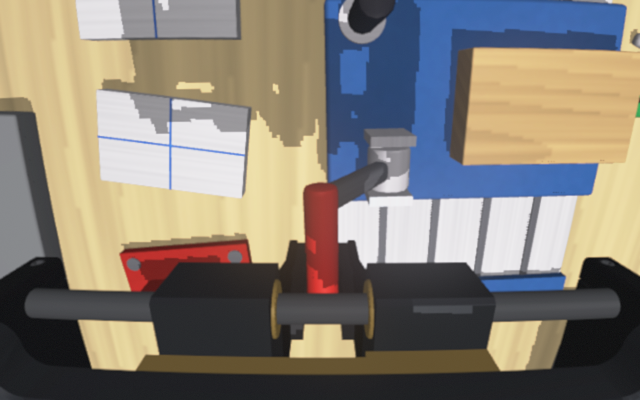

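View pics/w8c.png

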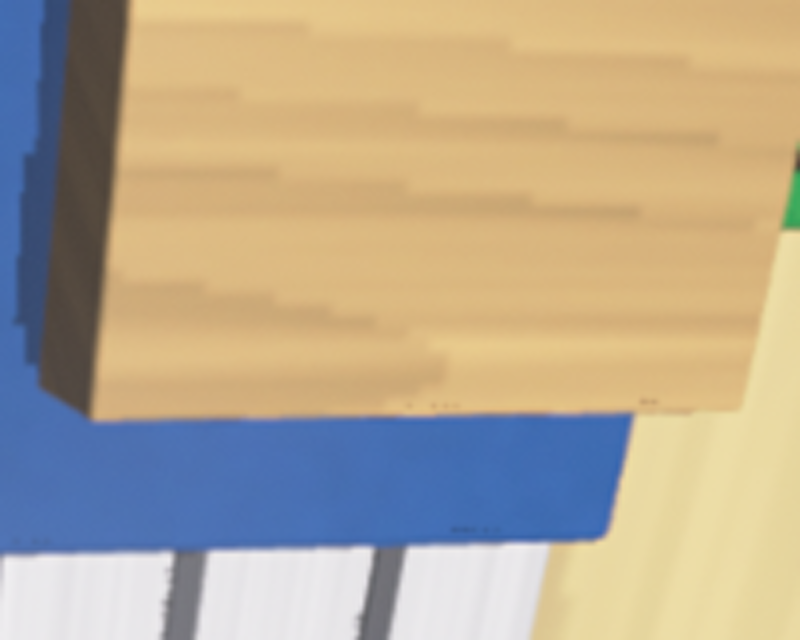

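Run:
```python
from lib import *
a=load("w7");b=load("w8")
print("w7",ry(onplane(a,[(536.6,198)],.038)),ry(onplane(a,[(562,166.4)],.062)))
print("w8",ry(onplane(b,[(592,195)],.038)),ry(onplane(b,[(625.5,162.5)],.062)))
```

```text
w7 [-169.90281985] [-140.01402673]
w8 [-173.41341387] [-143.11474105]
```

Emit:
{"api": "carry_out", "payload": {
  "grip": [-1,-1,-1],
  "slide": [
    [5,0,0],
    [2,0,0],
    [0,0,0]
  ],
  "twist": [
    [0.01,0.026,-0.02],
    [0,0,0],
    [0,0,0]
  ]
}}

```text
time_s: 9.7
position: [0.5491, -0.1471, 0.1118]
tcp_rot: [[-0.052, 0.999, 0.007], [0.999, 0.052, -0.009], [-0.01, 0.006, -1.0]]
force: [-1.0, 1.4, -6.5]
opening: 0.171
```

Run:
```python
from lib import *
s=st();print(ry(s["position"]),rx(s["position"]),np.round(s["tcp_rot"],3).tolist())
c=cap("wrist","w9");crop(c,440,60,640,220,4,"w9c")
```

```text
9.7 [ 549.1 -147.1  111.8] open 0.171 F [-1.   1.4 -6.5]
-175.96111762042213 540.5363597535243 [[-0.052, 0.999, 0.007], [0.999, 0.052, -0.009], [-0.01, 0.006, -1.0]]
```

View pics/w9c.png

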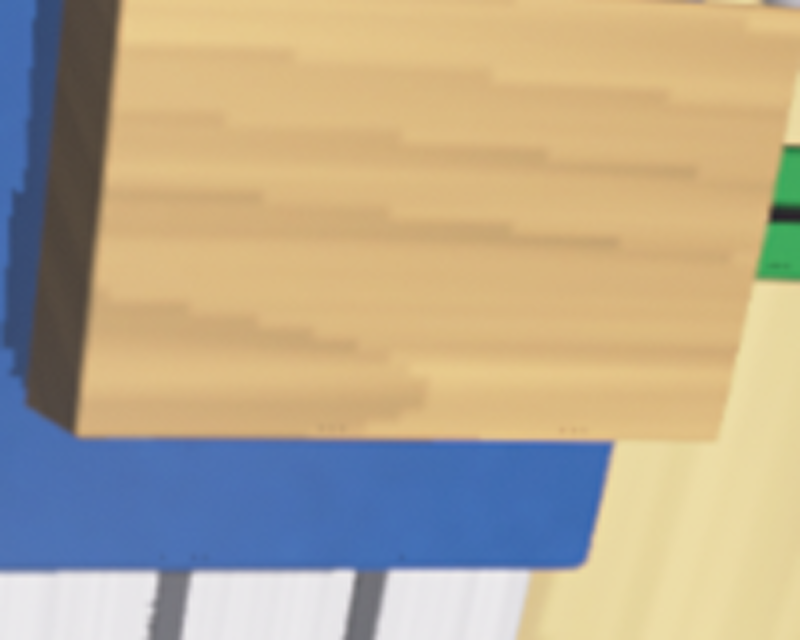

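Run:
```python
from lib import *
b=load("w9");a=load("w7")
print("w9",ry(onplane(b,[(586.5,201.8)],.038)),ry(onplane(b,[(619.5,170)],.062)),ry(onplane(b,[(637,113.5)],.034)))
print("w7 ptr/line",ry(onplane(a,[(574.3,113.3)],.038)),ry(onplane(a,[(578,112),(611,112.9)],.034)))
```

```text
w9 [-170.38166916] [-140.28813293] [-105.35012007]
w7 ptr/line [-106.32666385] [-105.57440909 -105.48135939]
```

Emit:
{"api": "carry_out", "payload": {
  "grip": [-1,-1,-1],
  "slide": [
    [1,-9,6],
    [1,-8,7],
    [0.5,-7,8]
  ],
  "twist": [
    [0.02,0.005,0],
    [0.02,0.005,0],
    [0.01,0.005,0]
  ]
}}

```text
time_s: 10.05
position: [0.5331, -0.1479, 0.0963]
tcp_rot: [[-0.05, 0.998, -0.023], [0.999, 0.05, -0.003], [-0.002, -0.023, -1.0]]
force: [-0.3, 2.2, 7.7]
opening: 0.171
```

Run:
```python
from lib import *
s=st();print(ry(s["position"]),rx(s["position"]),np.round(s["tcp_rot"],3).tolist())
```

```text
10.05 [ 533.1 -147.9   96.3] open 0.171 F [-0.3  2.2  7.7]
-175.9273337547433 524.4884814023013 [[-0.05, 0.998, -0.023], [0.999, 0.05, -0.003], [-0.002, -0.023, -1.0]]
```

Emit:
{"api": "carry_out", "payload": {
  "grip": [-1,-1,-1,-1,-1],
  "slide": [
    [0.5,-6,9],
    [0.5,-5,10],
    [0.5,-4,10],
    [0,-2,8],
    [0,0,6]
  ],
  "twist": [
    [-0.005,0,0],
    [-0.005,0,0],
    [0,0,0],
    [0,0,0],
    [0,0,0]
  ]
}}

```text
time_s: 10.55
position: [0.5186, -0.1497, 0.0667]
tcp_rot: [[-0.051, 0.999, -0.0], [0.999, 0.051, -0.011], [-0.011, -0.001, -1.0]]
force: [-9.3, 2.7, 41.6]
opening: 0.171
```

Run:
```python
from lib import *
s=st();print(ry(s["position"]),rx(s["position"]),np.round(s["tcp_rot"],3).tolist())
```

```text
10.55 [ 518.6 -149.7   66.7] open 0.171 F [-9.3  2.7 41.6]
-177.01218698841237 509.97169223027225 [[-0.051, 0.999, -0.0], [0.999, 0.051, -0.011], [-0.011, -0.001, -1.0]]
```

Emit:
{"api": "carry_out", "payload": {
  "grip": [-1,0,0,0,0,0,0,0],
  "slide": [
    [0,0,-1],
    [0,0,0],
    [0,0,0],
    [0,0,0],
    [0,0,-20],
    [0,0,-40],
    [0,0,-40],
    [0,0,-40]
  ],
  "twist": [
    [0,0,0],
    [0,0,0],
    [0,0,0],
    [0,0,0],
    [0,0,0],
    [0,0,0],
    [0,0,0],
    [0,0,0]
  ]
}}

```text
time_s: 11.35
position: [0.5159, -0.1467, 0.2061]
tcp_rot: [[-0.05, 0.999, -0.011], [0.999, 0.05, -0.005], [-0.005, -0.011, -1.0]]
force: [0.9, -0.6, -0.5]
opening: 0.495
```

Run:
```python
from lib import *
s=st()
cap("wrist","w10");cap("scene","s10")
plan([430,-10,230],Rdown(.053),12)
```

```text
11.35 [ 515.9 -146.7  206.1] open 0.495 F [ 0.9 -0.6 -0.5]
slide [[11.9, -6.9, -1.8], [10.9, -8.4, -1.7], [9.7, -9.8, -1.7], [8.4, -10.9, -1.7], [6.9, -11.9, -1.7], [5.2, -12.7, -1.7], [3.5, -13.3, -1.7], [1.8, -13.7, -1.7], [-0.0, -13.8, -1.6], [-1.8, -13.7, -1.6], [-3.6, -13.3, -1.6], [-5.3, -12.7, -1.6]] 
twist [0.0008, 0.0007, 0.1307]
```

View pics/w10.png

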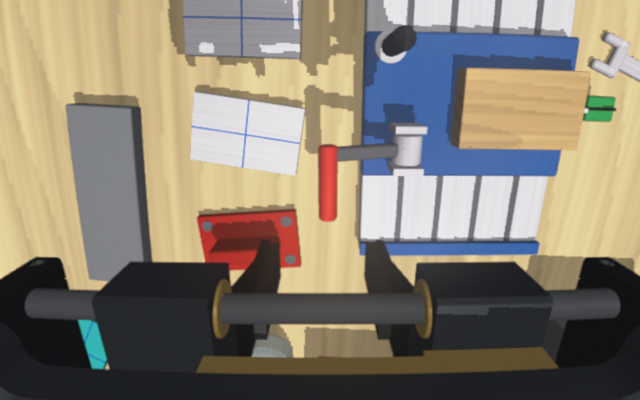

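View pics/s10.png

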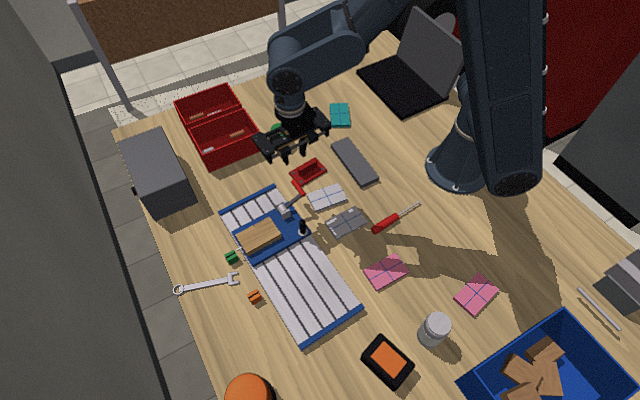

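Run:
```python
from lib import *
c=load("w10");crop(c,540,70,640,150,8,"w10c");d=load("s10");crop(d,200,220,280,300,8,"s10c")
```

```text
(no output)
```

View pics/w10c.png

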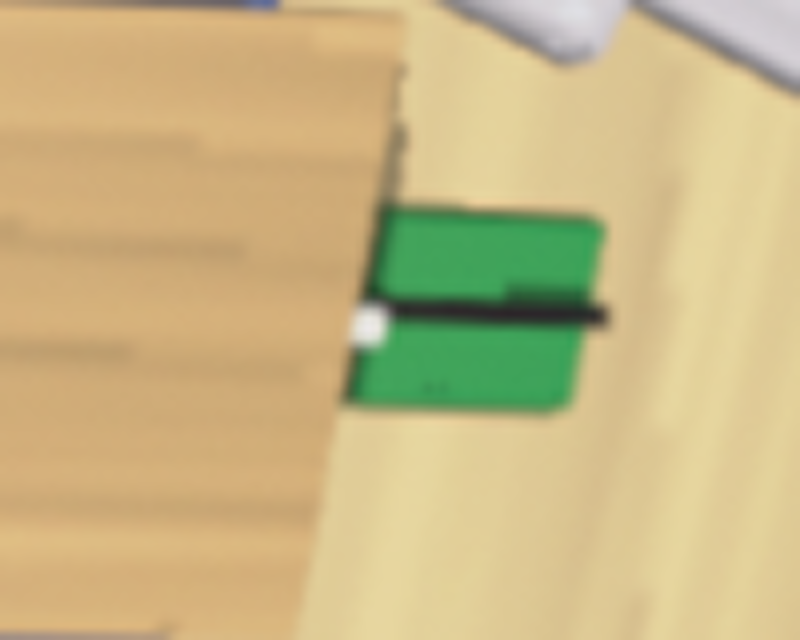

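View pics/s10c.png

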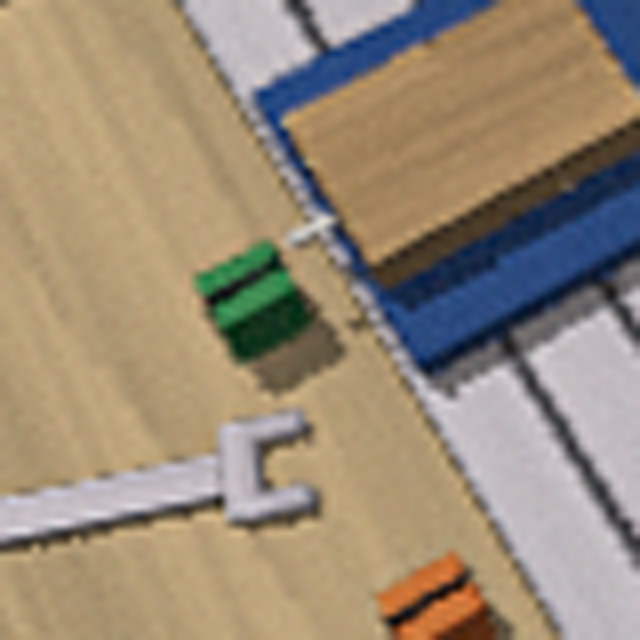

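Run:
```python
from lib import *
c=load("w10");d=load("s10")
for z in (.032,.038,.044): print(z,"ptr",ry(onplane(c,[(586.1,110.6)],z)), "scene",ry(onplane(d,[(200+290/8,220+242/8),(200+330/8,220+223/8)],z)))
print("line w",ry(onplane(c,[(540+400/8,70+310/8),(540+600/8,70+316/8)],.034)),"s",ry(onplane(d,[(200+208/8,220+298/8),(200+277/8,220+263/8)],.034)))
```

```text
0.032 ptr [-107.62331372] scene [-109.04346778 -108.00845157]
0.038 ptr [-107.28917663] scene [-105.78857418 -104.75967257]
0.044 ptr [-106.95503954] scene [-102.53368059 -101.51089356]
line w [-105.6568251 -105.5156729] s [-104.12172806 -103.10539231]
```

Run:
```python
from lib import *
plan([390,-60,240],Rdown(.01),12)
```

```text
slide [[7.9, -10.5, -2.5], [6.4, -11.4, -2.5], [4.8, -12.2, -2.5], [3.2, -12.7, -2.5], [1.4, -13.0, -2.5], [-0.3, -13.1, -2.5], [-2.1, -13.0, -2.5], [-3.8, -12.6, -2.5], [-5.4, -11.9, -2.5], [-7.0, -11.1, -2.5], [-8.4, -10.1, -2.5], [-9.7, -8.9, -2.4]] 
twist [0.0008, 0.0007, 0.1343]
```

Emit:
{"api": "carry_out", "payload": {
  "grip": [1,1,1,1,1,1,1,1,1,1,1,1],
  "slide": [
    [8,-11,-3],
    [7,-12,-3],
    [5,-12,-3],
    [3,-13,-3],
    [1,-13,-3],
    [0,-13,-3],
    [-2,-13,-3],
    [-4,-13,-3],
    [-6,-12,-3],
    [-7,-11,-3],
    [-9,-10,-3],
    [-10,-9,-3]
  ],
  "twist": [
    [0,0,0.136],
    [0,0,0.136],
    [0,0,0.136],
    [0,0,0.136],
    [0,0,0.136],
    [0,0,0.136],
    [0,0,0.136],
    [0,0,0.136],
    [0,0,0.136],
    [0,0,0.136],
    [0,0,0.136],
    [0,0,0.136]
  ]
}}

```text
time_s: 12.65
position: [0.3841, -0.0513, 0.2379]
tcp_rot: [[0.997, -0.08, -0.009], [-0.08, -0.997, -0.008], [-0.008, 0.008, -1.0]]
force: [-0.2, -0.2, 0.5]
opening: 1.002
```

Run:
```python
from lib import *
s=st();print(np.round(s["tcp_rot"],3).tolist(),np.round(s["joint_positions"],1))
c=cap("wrist","w11")
```

```text
12.65 [384.1 -51.3 237.9] open 1.002 F [-0.2 -0.2  0.5]
[[0.997, -0.08, -0.009], [-0.08, -0.997, -0.008], [-0.008, 0.008, -1.0]] [-23.8  10.5 112.5  -0.7  57.3  71.2]
```

View pics/w11.png

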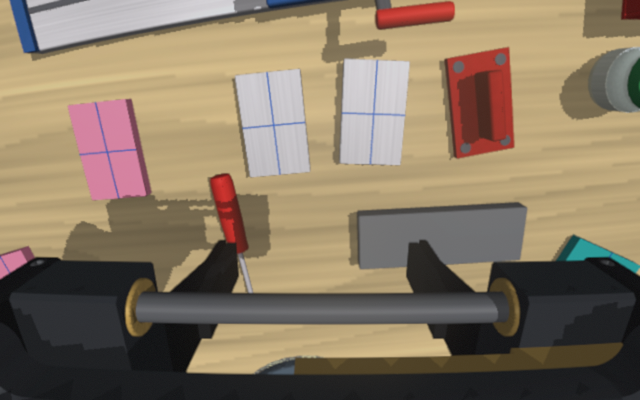

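Run:
```python
from lib import *
c=load("w11")
h=cv2.cvtColor(c["color"],cv2.COLOR_RGB2HSV)
m=cv2.inRange(h,(0,0,110),(180,60,255));k=np.zeros_like(m);k[50:185,225:425]=255;m&=k
m=cv2.morphologyEx(m,cv2.MORPH_CLOSE,np.ones((5,5)))
cs,_=cv2.findContours(m,cv2.RETR_EXTERNAL,cv2.CHAIN_APPROX_NONE)
for k in cs:
    if cv2.contourArea(k)>1000: rect(c,k,.015,"blank")
for k in comps(c,(0,100,60),(6,255,255),500,(430,40,530,170)): rect(c,k,.01,"templ")
print(np.round(onplane(c,[(272.5,124),(373.5,113.5)],.015)*1000,1))
```

```text
blank [272. 123.] ctr [432.5  -2.6  15. ] size [np.float64(69.7), np.float64(111.3)] yaw 0.74
blank [374. 112.] ctr [ 435.7 -112.4   15. ] size [np.float64(69.4), np.float64(111.2)] yaw -6.51
templ [481. 103.] ctr [ 436.9 -232.6   10. ] size [np.float64(67.9), np.float64(114.9)] yaw 9.22
[[ 433.6   -3.1   15. ]
 [ 435.9 -112.1   15. ]]
```

Run:
```python
from lib import *
plan([433,-3,60],Rdown(.011),6)
```

```text
slide [[8.2, -8.7, 29.5], [8.3, -8.5, 29.5], [8.4, -8.4, 29.5], [8.4, -8.2, 29.6], [8.5, -8.0, 29.6], [8.6, -7.9, 29.6]] 
twist [0.0011, 0.0019, -0.0158]
```

Emit:
{"api": "carry_out", "payload": {
  "grip": [1,1,1,1,1,1,1],
  "slide": [
    [8,-9,29],
    [8,-9,29],
    [8,-8,29],
    [8,-8,29],
    [9,-8,29],
    [9,-8,29],
    [0,0,0]
  ],
  "twist": [
    [0.001,0.002,-0.016],
    [0.001,0.002,-0.016],
    [0.001,0.002,-0.016],
    [0.001,0.002,-0.016],
    [0.001,0.002,-0.016],
    [0.001,0.002,-0.016],
    [0,0,0]
  ]
}}

```text
time_s: 13.4
position: [0.4386, -0.0032, 0.0551]
tcp_rot: [[0.999, 0.033, 0.007], [0.033, -0.999, -0.004], [0.007, 0.004, -1.0]]
force: [-0.7, -0.3, 0.5]
opening: 0.998
```

Run:
```python
from lib import *
plan([433,-3,6],Rdown(.011),3)
```

```text
slide [[-2.0, -0.2, 16.3], [-1.9, -0.2, 16.3], [-1.9, -0.1, 16.3]] 
twist [0.0013, -0.0023, 0.0073]
```

Emit:
{"api": "carry_out", "payload": {
  "grip": [1,1,1,1],
  "slide": [
    [-2,0,18],
    [-2,0,16],
    [-2,0,8],
    [0,0,0]
  ],
  "twist": [
    [0.001,-0.002,0.007],
    [0.001,-0.002,0.007],
    [0.001,-0.002,0.007],
    [0,0,0]
  ]
}}

```text
time_s: 13.8
position: [0.4335, -0.0047, 0.0127]
tcp_rot: [[1.0, 0.017, 0.001], [0.017, -1.0, -0.001], [0.001, 0.001, -1.0]]
force: [0.7, -0.0, -0.2]
opening: 0.998
```

Run:
```python
from lib import *
st();plan([433,-3,5],Rdown(.011),1)
c=cap("wrist","w12")
```

```text
13.8 [433.5  -4.7  12.7] open 0.998 F [ 0.7 -0.  -0.2]
slide [[-0.5, -1.7, 7.7]] 
twist [0.0014, -0.0012, 0.0056]
```

View pics/w12.png

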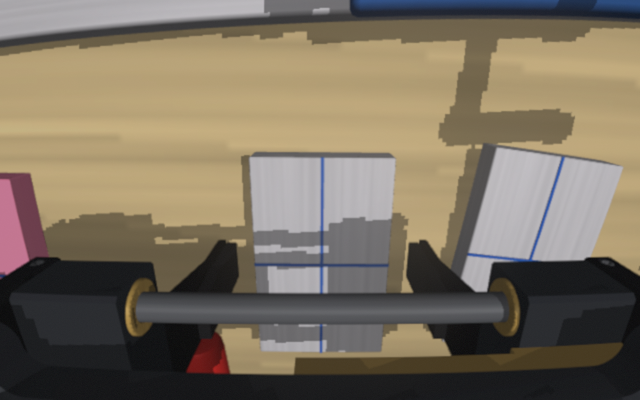

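Emit:
{"api": "carry_out", "payload": {
  "grip": [1,1,-1,-1,-1,-1,-1,-1],
  "slide": [
    [0,-2,8],
    [0,0,0],
    [0,0,0],
    [0,0,0],
    [0,0,0],
    [0,0,0],
    [0,0,0],
    [0,0,0]
  ],
  "twist": [
    [0.001,-0.001,0.005],
    [0,0,0],
    [0,0,0],
    [0,0,0],
    [0,0,0],
    [0,0,0],
    [0,0,0],
    [0,0,0]
  ]
}}

```text
time_s: 14.65
position: [0.4361, -0.0034, 0.0074]
tcp_rot: [[1.0, 0.012, 0.008], [0.012, -1.0, -0.002], [0.008, 0.003, -1.0]]
force: [0.8, -0.3, -1.3]
opening: 0.774
```

Run:
```python
from lib import *
c=load("w10");crop(c,440,50,600,170,5,"w10b")
```

```text
(no output)
```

View pics/w10b.png

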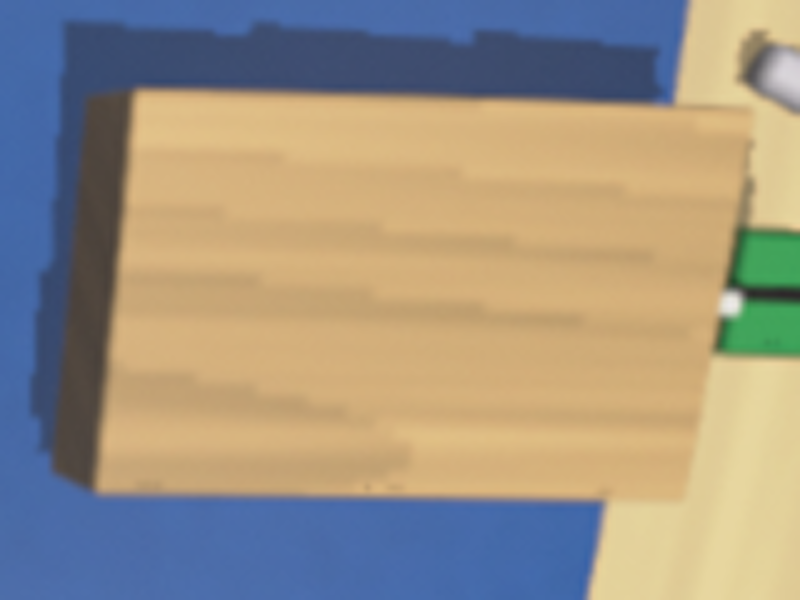

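Emit:
{"api": "carry_out", "payload": {
  "grip": [-1,-1,-1,-1,-1,-1],
  "slide": [
    [0,0,-20],
    [0,0,-40],
    [0,0,-40],
    [0,0,-40],
    [0,0,-40],
    [0,0,0]
  ],
  "twist": [
    [0,0,0],
    [0,0,0],
    [0,0,0],
    [0,0,0],
    [0,0,0],
    [0,0,0]
  ]
}}

```text
time_s: 15.25
position: [0.4323, -0.0023, 0.1907]
tcp_rot: [[1.0, 0.012, -0.003], [0.012, -1.0, 0.001], [-0.003, -0.001, -1.0]]
force: [0.8, -0.7, -3.5]
opening: 0.778
```

Run:
```python
from lib import *
c=load("w10")
q=[(440+x/5,50+y/5) for x,y in((135,89),(753,106),(685,499),(97,493))]
P=onplane(c,q,.062);print(np.round(P*1000,1));print("ctr",P.mean(0)*1000,"len",[np.linalg.norm(P[i]-P[(i+1)%4])*1000 for i in range(4)])
for a,b in((P[0],P[1]),(P[3],P[2])):print(np.degrees(np.arctan2(*(b-a)[1::-1])))
cap("wrist","w13")
m=P.mean(0)*1000
for sgn in (1,):
    t=m+3*EX;t[2]=180;print(t);plan(t,Rdown(.053),12)
```

```text
[[ 630.1  -40.    62. ]
 [ 739.2  -33.6   62. ]
 [ 743.5 -101.6   62. ]
 [ 634.2 -107.5   62. ]]
ctr [686.7529922  -70.68525325  62.        ] len [np.float64(109.3369640207546), np.float64(68.05711523494553), np.float64(109.40700112436667), np.float64(67.67200395959252)]
3.3404641333298772
3.1388929067277203
[689.74877969 -70.52632768 180.        ]
slide [[21.5, 6.0, 0.5], [21.5, 6.0, 0.5], [21.5, 6.1, 0.6], [21.5, 6.2, 0.6], [21.5, 6.3, 0.6], [21.4, 6.3, 0.6], [21.4, 6.4, 0.6], [21.4, 6.5, 0.6], [21.4, 6.6, 0.7], [21.3, 6.6, 0.7], [21.3, 6.7, 0.7], [21.3, 6.8, 0.7]] 
twist [-0.0002, 0.0006, -0.0035]
```

View pics/w13.png

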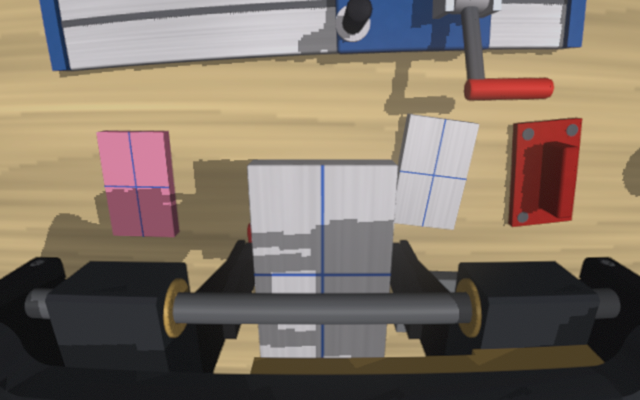

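Run:
```python
from lib import *
from rig import bot
c=load("w13");crop(c,230,140,430,370,2.6,"w13c")
s=bot.read_state()
q=[(248.5,165),(394.5,164.5),(322.5,274),(254,275),(391,274)]
P=onplane(c,q,s["position"][2]+.0076)
L=(P-s["position"])@s["tcp_rot"]*1000
print(np.round(L,1),np.linalg.norm(P[0]-P[1])*1000)
```

```text
[[ 52.8 -33.6  -7.9]
 [ 53.   33.   -8.1]
 [ -3.2   0.2  -7.6]
 [ -3.9 -34.5  -7.5]
 [ -3.3  34.9  -7.6]] 66.54075008617853
```

View pics/w13c.png

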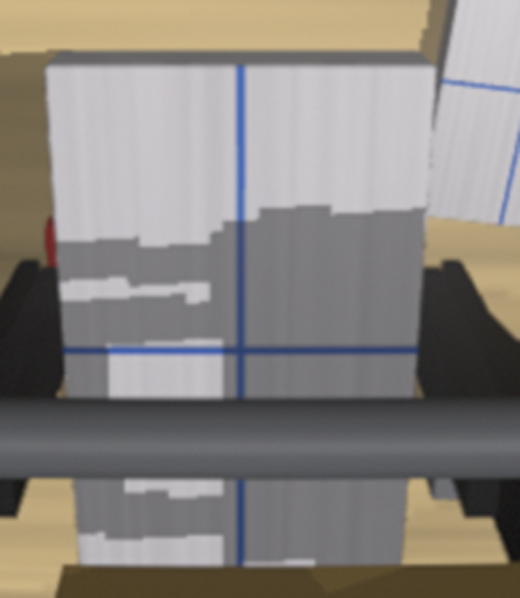

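Emit:
{"api": "carry_out", "payload": {
  "grip": [-1,-1,-1,-1,-1,-1,-1,-1,-1,-1,-1,-1],
  "slide": [
    [15,6,0],
    [22,6,0],
    [22,6,0],
    [22,6,0],
    [22,6,0],
    [22,6,0],
    [22,6,0],
    [22,6,0],
    [22,7,0],
    [22,7,0],
    [22,7,0],
    [16,5,0]
  ],
  "twist": [
    [0,0,-0.003],
    [0,0,-0.003],
    [0,0,-0.004],
    [0,0,-0.004],
    [0,0,-0.004],
    [0,0,-0.004],
    [0,0,-0.004],
    [0,0,-0.004],
    [0,0,-0.004],
    [0,0,-0.003],
    [0,0,-0.003],
    [0,0,0]
  ]
}}

```text
time_s: 16.5
position: [0.6629, -0.0624, 0.1383]
tcp_rot: [[0.995, 0.052, -0.083], [0.054, -0.998, 0.022], [-0.081, -0.027, -0.996]]
force: [-0.5, -0.4, -3.1]
opening: 0.775
```

Run:
```python
from lib import *
s=st();print(np.round(s["tcp_rot"],3).tolist())
plan([689.5,-70.5,110],Rdown(.055),5)
```

```text
16.5 [662.9 -62.4 138.3] open 0.775 F [-0.5 -0.4 -3.1]
[[0.995, 0.052, -0.083], [0.054, -0.998, 0.022], [-0.081, -0.027, -0.996]]
slide [[5.7, 2.0, 5.2], [5.6, 2.0, 5.3], [5.5, 2.0, 5.4], [5.4, 2.0, 5.5], [5.3, 1.9, 5.6]] 
twist [-0.0053, 0.0163, -0.0005]
```

Emit:
{"api": "carry_out", "payload": {
  "grip": [-1,-1,-1,-1,-1,-1],
  "slide": [
    [6,2,3],
    [6,2,3],
    [6,2,3],
    [5,2,3],
    [5,2,3],
    [0,0,0]
  ],
  "twist": [
    [-0.005,0.016,0],
    [-0.005,0.016,0],
    [-0.005,0.016,0],
    [-0.005,0.016,0],
    [-0.005,0.016,0],
    [0,0,0]
  ]
}}

```text
time_s: 17.1
position: [0.6847, -0.0694, 0.1086]
tcp_rot: [[0.999, 0.052, -0.015], [0.052, -0.999, 0.005], [-0.015, -0.006, -1.0]]
force: [-0.2, 0.5, -4.3]
opening: 0.777
```

Run:
```python
from lib import *
s=st();print(np.round(s["tcp_rot"],3).tolist())
plan([689.5,-70.5,90],Rdown(.055),4)
c=cap("wrist","w14")
```

```text
17.1 [684.7 -69.4 108.6] open 0.777 F [-0.2  0.5 -4.3]
[[0.999, 0.052, -0.015], [0.052, -0.999, 0.005], [-0.015, -0.006, -1.0]]
slide [[1.2, 0.4, 4.6], [1.2, 0.3, 4.6], [1.2, 0.3, 4.6], [1.2, 0.3, 4.6]] 
twist [-0.0015, 0.0036, -0.0006]
```

View pics/w14.png

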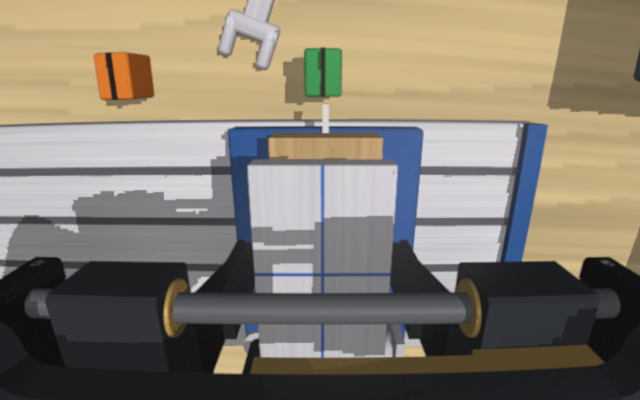

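Run:
```python
from lib import *
c=load("w14");crop(c,225,90,425,190,4,"w14c")
P=onplane(c,[(268.5,136.5),(383,135.5)],.062);print(np.round(P*1000,1),np.linalg.norm(P[1]-P[0]),"mid ry",ry(P.mean(0)),"rx",rx(P.mean(0)), "expected edge",(np.array([686.8,-70.7,62])/1000@EX)*1000+55,(np.array([686.8,-70.7,62])@EY))
print("ptr",ry(onplane(c,[(325.5,105)],.038)),"line",ry(onplane(c,[(322.8,60),(323.2,92)],.034)))
```

```text
[[ 739.3  -34.3   62. ]
 [ 743.5 -101.6   62. ]] 0.06752376732773721 mid ry -107.13271135008678 rx 736.8049765485147 expected edge 737.0902691990696 -106.98408603124443
ptr [-107.06739219] line [-105.32114985 -105.58056448]
```

View pics/w14c.png

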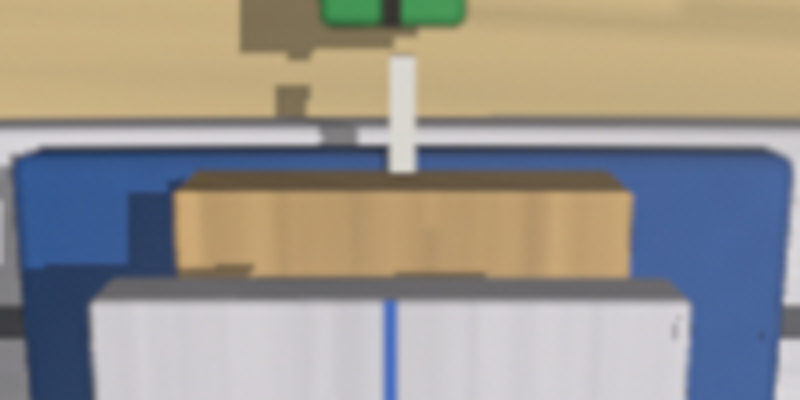

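Emit:
{"api": "carry_out", "payload": {
  "grip": [-1,-1,-1,-1,-1],
  "slide": [
    [2,0.5,7],
    [2,0.5,7],
    [1,0,7],
    [1,0,4],
    [0,0,0]
  ],
  "twist": [
    [-0.002,0.005,0],
    [-0.002,0.005,0],
    [-0.002,0.004,0],
    [0,0,0],
    [0,0,0]
  ]
}}

```text
time_s: 17.65
position: [0.6911, -0.0699, 0.083]
tcp_rot: [[0.999, 0.053, 0.002], [0.053, -0.999, -0.001], [0.002, 0.001, -1.0]]
force: [-0.1, -0.3, -4.2]
opening: 0.774
```

Run:
```python
from lib import *
s=st();print(np.round(s["tcp_rot"],3).tolist())
plan([689.5,-70.5,70.5],Rdown(.055),2)
```

```text
17.65 [691.1 -69.9  83. ] open 0.774 F [-0.1 -0.3 -4.2]
[[0.999, 0.053, 0.002], [0.053, -0.999, -0.001], [0.002, 0.001, -1.0]]
slide [[-0.8, 0.3, 6.2], [-0.8, 0.3, 6.2]] 
twist [0.0005, -0.0009, -0.0011]
```

Emit:
{"api": "carry_out", "payload": {
  "grip": [-1,-1,-1],
  "slide": [
    [-1,0.3,6],
    [-1,0.3,5],
    [0,0,0]
  ],
  "twist": [
    [0,0,0],
    [0,-0.001,0],
    [0,0,0]
  ]
}}

```text
time_s: 17.95
position: [0.6891, -0.0706, 0.0709]
tcp_rot: [[0.999, 0.053, 0.0], [0.053, -0.999, -0.001], [0.0, 0.001, -1.0]]
force: [0.1, -0.8, -3.9]
opening: 0.777
```

Run:
```python
from lib import *
s=st();print(np.round(s["tcp_rot"],3).tolist())
plan([689.5,-70.5,70],Rdown(.055),1)
```

```text
17.95 [689.1 -70.6  70.9] open 0.777 F [ 0.1 -0.8 -3.9]
[[0.999, 0.053, 0.0], [0.053, -0.999, -0.001], [0.0, 0.001, -1.0]]
slide [[0.4, -0.1, 0.9]] 
twist [0.001, -0.0004, -0.0022]
```

Nearly touching. Lower until contact shows, then release.

Emit:
{"api": "carry_out", "payload": {
  "grip": [-1,-1],
  "slide": [
    [0.4,0,2],
    [0,0,0.5]
  ],
  "twist": [
    [0,0,0],
    [0,0,0]
  ]
}}

```text
time_s: 18.15
position: [0.6899, -0.0707, 0.0695]
tcp_rot: [[0.999, 0.053, 0.001], [0.053, -0.999, -0.001], [0.001, 0.001, -1.0]]
force: [-0.6, -0.2, -0.2]
opening: 0.781
```

Emit:
{"api": "carry_out", "payload": {
  "grip": [1,1,1,1,1,1,1,1],
  "slide": [
    [0,0,0],
    [0,0,0],
    [0,0,0],
    [0,0,-15],
    [0,0,-30],
    [0,0,-40],
    [0,0,-40],
    [0,0,0]
  ],
  "twist": [
    [0,0,0],
    [0,0,0],
    [0,0,0],
    [0,0,0],
    [0,0,0],
    [0,0,0],
    [0,0,0],
    [0,0,0]
  ]
}}

```text
time_s: 18.95
position: [0.6924, -0.0713, 0.2052]
tcp_rot: [[0.999, 0.053, 0.01], [0.053, -0.999, -0.003], [0.009, 0.004, -1.0]]
force: [-0.0, 0.3, 0.1]
opening: 0.999
```

Run:
```python
from lib import *
s=st();print(np.round(s["tcp_rot"],3).tolist())
c=cap("wrist","w15")
plan([400,-90,220],Rdown(-.11),12)
```

```text
18.95 [692.4 -71.3 205.2] open 0.999 F [-0.   0.3  0.1]
[[0.999, 0.053, 0.01], [0.053, -0.999, -0.003], [0.009, 0.004, -1.0]]
slide [[-24.3, 0.3, -1.6], [-24.3, 0.6, -1.6], [-24.3, 1.0, -1.6], [-24.2, 1.3, -1.6], [-24.2, 1.6, -1.5], [-24.2, 2.0, -1.5], [-24.2, 2.3, -1.5], [-24.1, 2.6, -1.5], [-24.1, 2.9, -1.5], [-24.1, 3.3, -1.5], [-24.0, 3.6, -1.5], [-24.0, 3.9, -1.5]] 
twist [0.0002, -0.0004, 0.0136]
```

View pics/w15.png

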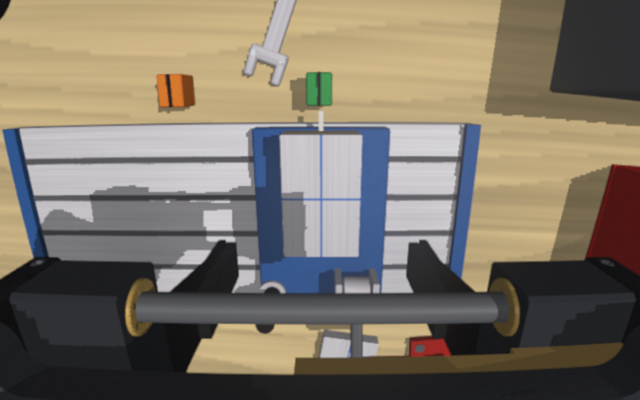

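Run:
```python
from lib import *
c=load("w15");crop(c,240,110,400,280,3.5,"w15c")
h=cv2.cvtColor(c["color"],cv2.COLOR_RGB2HSV)
m=cv2.inRange(h,(0,0,110),(180,60,255));k=np.zeros_like(m);k[134:262,262:384]=255;m&=k
m=cv2.morphologyEx(m,cv2.MORPH_CLOSE,np.ones((5,5)))
cs,_=cv2.findContours(m,cv2.RETR_EXTERNAL,cv2.CHAIN_APPROX_NONE)
for k in cs:
    if cv2.contourArea(k)>1000: rect(c,k,.077,"blank")
print(onplane(c,[(320.8,199)],.077)*1000)
```

```text
blank [320. 195.] ctr [686.6 -70.4  77. ] size [np.float64(68.2), np.float64(110.4)] yaw 4.92
[[685.95270581 -70.71876145  77.        ]]
```

View pics/w15c.png

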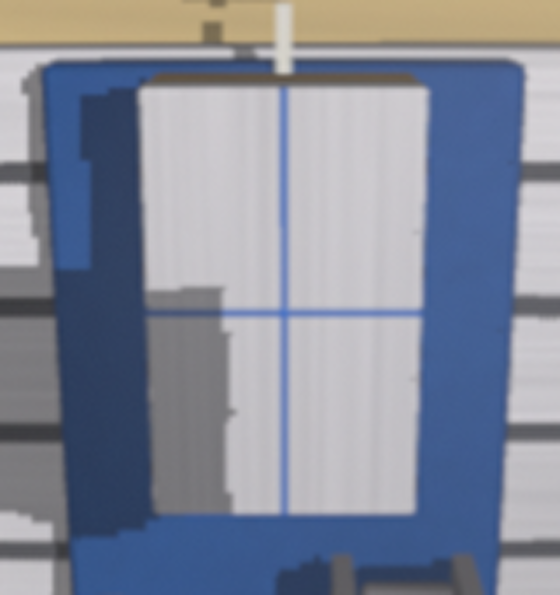

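Emit:
{"api": "carry_out", "payload": {
  "grip": [1,1,1,1,1,1,1,1,1,1,1,1],
  "slide": [
    [-22,2,-2],
    [-22,2,-2],
    [-22,2,-2],
    [-22,2,-2],
    [-22,3,-2],
    [-22,3,-2],
    [-22,3,0],
    [-22,4,0],
    [-22,4,0],
    [-22,4,0],
    [-20,4,0],
    [-15,4,0]
  ],
  "twist": [
    [0,0,0.014],
    [0,0,0.014],
    [0,0,0.014],
    [0,0,0.014],
    [0,0,0.014],
    [0,0,0.014],
    [0,0,0.014],
    [0,0,0.014],
    [0,0,0.014],
    [0,0,0.014],
    [0,0,0.014],
    [0,0,0.014]
  ]
}}

```text
time_s: 20.2
position: [0.418, -0.0989, 0.2084]
tcp_rot: [[0.993, -0.12, -0.01], [-0.12, -0.993, 0.004], [-0.01, -0.003, -1.0]]
force: [-0.5, -0.9, -0.7]
opening: 0.998
```

Run:
```python
from lib import *
s=st();print(np.round(s["tcp_rot"],3).tolist())
c=cap("wrist","w16")
plan([435.8,-112.2,60],Rdown(-.12),8)
```

```text
20.2 [418.  -98.9 208.4] open 0.998 F [-0.5 -0.9 -0.7]
[[0.993, -0.12, -0.01], [-0.12, -0.993, 0.004], [-0.01, -0.003, -1.0]]
slide [[3.0, 1.5, 18.5], [3.0, 1.5, 18.5], [3.0, 1.5, 18.5], [2.9, 1.5, 18.5], [2.9, 1.5, 18.5], [2.9, 1.4, 18.5], [2.8, 1.4, 18.5], [2.8, 1.4, 18.5]] 
twist [-0.0004, 0.0018, -0.0001]
```

View pics/w16.png

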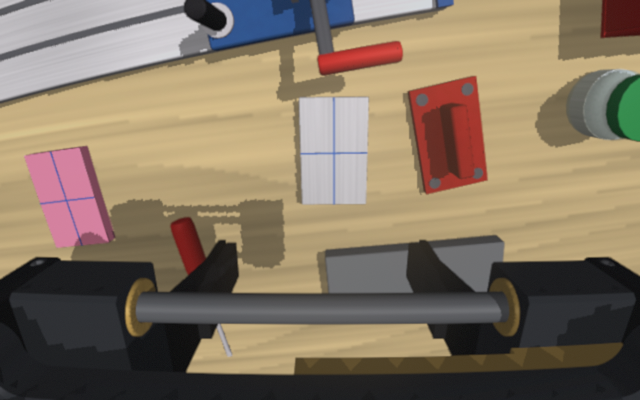

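Run:
```python
from lib import *
c=load("w16")
print(onplane(c,[(333.8,153)],.015)*1000)
for k in comps(c,(0,0,120),(180,50,255),1000,(290,90,380,212)): rect(c,k,.015,"blank")
```

```text
[[ 435.44362855 -111.99791043   15.        ]]
blank [334. 150.] ctr [ 435.7 -111.8   15. ] size [np.float64(67.2), np.float64(110.3)] yaw -4.69
```

Emit:
{"api": "carry_out", "payload": {
  "grip": [1,1,1,1,1,1,1,1,1],
  "slide": [
    [3,1.5,18],
    [3,1.5,18],
    [3,1.5,18],
    [3,1.5,18],
    [3,1.5,18],
    [3,1.5,18],
    [2,1.5,18],
    [1,1.5,15],
    [0,0,0]
  ],
  "twist": [
    [0,0.002,0],
    [0,0.002,0],
    [0,0.002,0],
    [0,0.002,0],
    [0,0.002,0],
    [0,0.002,0],
    [0,0.002,0],
    [0,0,0],
    [0,0,0]
  ]
}}

```text
time_s: 21.15
position: [0.4364, -0.1124, 0.0603]
tcp_rot: [[0.993, -0.121, 0.002], [-0.121, -0.993, 0.004], [0.001, -0.004, -1.0]]
force: [-0.0, -0.3, -0.9]
opening: 1.0
```

Run:
```python
from lib import *
s=st();print(np.round(s["tcp_rot"],3).tolist())
plan([435.8,-112.2,12],Rdown(-.12),3)
```

```text
21.15 [ 436.4 -112.4   60.3] open 1.0 F [-0.  -0.3 -0.9]
[[0.993, -0.121, 0.002], [-0.121, -0.993, 0.004], [0.001, -0.004, -1.0]]
slide [[-0.2, 0.0, 16.1], [-0.2, 0.0, 16.1], [-0.2, -0.0, 16.1]] 
twist [-0.0014, -0.0005, -0.0004]
```

Emit:
{"api": "carry_out", "payload": {
  "grip": [1,1,1,1],
  "slide": [
    [0,0,20],
    [0,0,18],
    [0,0,13],
    [0,0,0]
  ],
  "twist": [
    [0,0,0],
    [0,0,0],
    [0,0,0],
    [0,0,0]
  ]
}}

```text
time_s: 21.55
position: [0.439, -0.1126, 0.0087]
tcp_rot: [[0.993, -0.12, 0.005], [-0.12, -0.993, 0.003], [0.004, -0.003, -1.0]]
force: [0.8, 0.4, -0.2]
opening: 0.998
```

Emit:
{"api": "carry_out", "payload": {
  "grip": [1,-1,-1,-1,-1,-1,-1],
  "slide": [
    [-3,0,3],
    [0,0,0],
    [0,0,0],
    [0,0,0],
    [0,0,0],
    [0,0,0],
    [0,0,0]
  ],
  "twist": [
    [0,0,0],
    [0,0,0],
    [0,0,0],
    [0,0,0],
    [0,0,0],
    [0,0,0],
    [0,0,0]
  ]
}}

```text
time_s: 22.25
position: [0.4372, -0.1126, 0.0081]
tcp_rot: [[0.993, -0.12, 0.008], [-0.12, -0.993, 0.001], [0.008, -0.002, -1.0]]
force: [0.2, 0.1, -3.6]
opening: 0.776
```

Emit:
{"api": "carry_out", "payload": {
  "grip": [-1,-1,-1,-1,-1,-1,-1],
  "slide": [
    [0,0,-15],
    [0,0,-40],
    [0,0,-40],
    [0,0,-40],
    [0,0,-40],
    [0,0,-15],
    [0,0,0]
  ],
  "twist": [
    [0,0,0],
    [0,0,0],
    [0,0,0],
    [0,0,0],
    [0,0,0],
    [0,0,0],
    [0,0,0]
  ]
}}

```text
time_s: 22.95
position: [0.433, -0.1116, 0.2023]
tcp_rot: [[0.993, -0.121, -0.0], [-0.121, -0.993, 0.006], [-0.001, -0.006, -1.0]]
force: [0.8, 0.5, -4.0]
opening: 0.777
```

Run:
```python
from lib import *
s=st();print(np.round(s["tcp_rot"],3).tolist())
c=cap("wrist","w17");crop(c,230,140,430,370,2.6,"w17c")
cap("scene","s17")
```

```text
22.95 [ 433.  -111.6  202.3] open 0.777 F [ 0.8  0.5 -4. ]
[[0.993, -0.121, -0.0], [-0.121, -0.993, 0.006], [-0.001, -0.006, -1.0]]
```

View pics/w17.png

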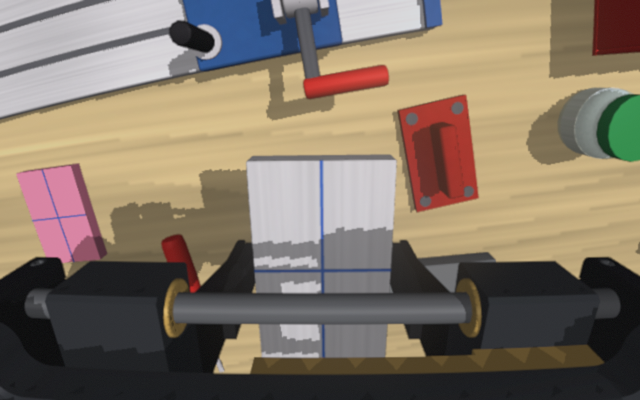

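Run:
```python
from lib import *
from rig import bot
c=load("w17");s=bot.read_state()
q=[(247.5,161),(394.5,160),(321.8,269.7),(254,270.5),(390,269.7)]
P=onplane(c,q,s["position"][2]+.0069)
print(np.round((P-s["position"])@s["tcp_rot"]*1000,1))
t=np.array([686.7,-70.6,0])+1.0*EX;t[2]=190;print(t);plan(t,Rdown(.055),14)
```

```text
[[ 53.8 -34.1  -6.9]
 [ 54.4  33.   -7.4]
 [ -1.7  -0.2  -6.9]
 [ -2.4 -34.5  -6.6]
 [ -1.7  34.3  -7.1]]
[687.69859583 -70.54702481 190.        ]
slide [[17.8, -5.1, 0.7], [17.9, -4.8, 0.7], [17.9, -4.6, 0.7], [18.0, -4.4, 0.7], [18.0, -4.2, 0.7], [18.1, -3.9, 0.7], [18.1, -3.7, 0.7], [18.2, -3.5, 0.7], [18.2, -3.3, 0.7], [18.3, -3.0, 0.7], [18.3, -2.8, 0.7], [18.3, -2.6, 0.7], [18.4, -2.3, 0.7], [18.4, -2.1, 0.7]] 
twist [-0.0006, 0.0003, -0.0126]
```

Emit:
{"api": "carry_out", "payload": {
  "grip": [-1,-1,-1,-1,-1,-1,-1,-1,-1,-1,-1,-1],
  "slide": [
    [18,-5,-3],
    [20,-5,-3],
    [20,-5,-3],
    [20,-5,-3],
    [20,-5,-3],
    [20,-4,-3],
    [20,-4,-3],
    [20,-4,-3],
    [20,-4,-3],
    [20,-3,-3],
    [20,-3,-3],
    [16,-2,-3]
  ],
  "twist": [
    [0,0.005,-0.014],
    [0,0.005,-0.014],
    [0,0.005,-0.014],
    [0,0.005,-0.014],
    [0,0.005,-0.014],
    [0,0.005,-0.014],
    [0,0.005,-0.014],
    [0,0.005,-0.014],
    [0,0.005,-0.014],
    [0,0.005,-0.014],
    [0,0.005,-0.014],
    [0,0.005,-0.014]
  ]
}}

```text
time_s: 24.25
position: [0.6539, -0.064, 0.1993]
tcp_rot: [[0.999, 0.05, -0.013], [0.05, -0.998, 0.031], [-0.012, -0.032, -0.999]]
force: [0.3, 0.4, -3.0]
opening: 0.776
```

Run:
```python
from lib import *
s=st();print(np.round(s["tcp_rot"],3).tolist())
plan([688.1,-70.5,130],Rdown(.055),6)
```

```text
24.25 [653.9 -64.  199.3] open 0.776 F [ 0.3  0.4 -3. ]
[[0.999, 0.05, -0.013], [0.05, -0.998, 0.031], [-0.012, -0.032, -0.999]]
slide [[5.8, 1.7, 11.4], [5.7, 1.7, 11.4], [5.7, 1.6, 11.5], [5.7, 1.6, 11.5], [5.7, 1.5, 11.5], [5.7, 1.5, 11.5]] 
twist [-0.0053, 0.0019, -0.0009]
```

Emit:
{"api": "carry_out", "payload": {
  "grip": [-1,-1,-1,-1,-1,-1,-1],
  "slide": [
    [6,2,11],
    [6,2,11],
    [6,2,11],
    [6,2,11],
    [6,1,11],
    [5,1,10],
    [0,0,0]
  ],
  "twist": [
    [-0.006,0.003,0],
    [-0.006,0.003,0],
    [-0.006,0.003,0],
    [-0.006,0.003,0],
    [-0.006,0.002,0],
    [-0.003,0.002,0],
    [0,0,0]
  ]
}}

```text
time_s: 24.95
position: [0.6843, -0.0706, 0.1156]
tcp_rot: [[0.999, 0.049, -0.015], [0.049, -0.999, 0.002], [-0.015, -0.002, -1.0]]
force: [-0.5, 0.6, -4.0]
opening: 0.775
```

Run:
```python
from lib import *
s=st();print(np.round(s["tcp_rot"],3).tolist())
plan([688.1,-70.5,92],Rdown(.055),4)
c=cap("wrist","w18");crop(c,225,90,425,190,4,"w18c")
```

```text
24.95 [684.3 -70.6 115.6] open 0.775 F [-0.5  0.6 -4. ]
[[0.999, 0.049, -0.015], [0.049, -0.999, 0.002], [-0.015, -0.002, -1.0]]
slide [[1.0, 0.0, 5.9], [1.0, 0.0, 5.9], [1.0, 0.0, 5.9], [1.0, 0.0, 5.9]] 
twist [-0.0006, 0.0037, -0.0016]
```

View pics/w18c.png

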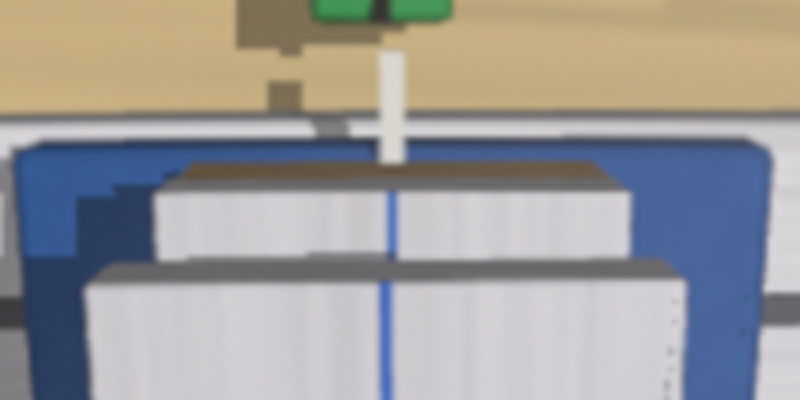

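Emit:
{"api": "carry_out", "payload": {
  "grip": [-1,-1,-1,-1],
  "slide": [
    [1,0,7],
    [1,0,7],
    [1,0,5],
    [0,0,0]
  ],
  "twist": [
    [-0.001,0.005,-0.002],
    [-0.001,0.005,-0.002],
    [0,0.004,-0.002],
    [0,0,0]
  ]
}}

```text
time_s: 25.4
position: [0.6882, -0.0707, 0.0981]
tcp_rot: [[0.998, 0.055, 0.004], [0.055, -0.998, -0.001], [0.004, 0.001, -1.0]]
force: [-0.9, -0.8, -3.6]
opening: 0.77
```

Run:
```python
from lib import *
s=st();print(np.round(s["tcp_rot"],3).tolist())
plan([688.1,-70.5,86.5],Rdown(.055),2)
```

```text
25.4 [688.2 -70.7  98.1] open 0.77 F [-0.9 -0.8 -3.6]
[[0.998, 0.055, 0.004], [0.055, -0.998, -0.001], [0.004, 0.001, -1.0]]
slide [[-0.1, -0.1, 5.8], [-0.1, -0.1, 5.8]] 
twist [0.0005, -0.0021, 0.0001]
```

Emit:
{"api": "carry_out", "payload": {
  "grip": [-1,-1,-1],
  "slide": [
    [0,0,6],
    [0,0,5],
    [0,0,0]
  ],
  "twist": [
    [0,-0.002,0],
    [0,-0.002,0],
    [0,0,0]
  ]
}}

```text
time_s: 25.7
position: [0.6886, -0.0709, 0.087]
tcp_rot: [[0.998, 0.055, 0.001], [0.055, -0.998, -0.001], [0.001, 0.001, -1.0]]
force: [0.8, -0.9, -3.8]
opening: 0.779
```

Run:
```python
from lib import *
s=st();print(np.round(s["tcp_rot"],3).tolist())
plan([688.1,-70.5,86],Rdown(.055),1)
```

```text
25.7 [688.6 -70.9  87. ] open 0.779 F [ 0.8 -0.9 -3.8]
[[0.998, 0.055, 0.001], [0.055, -0.998, -0.001], [0.001, 0.001, -1.0]]
slide [[-0.5, -0.4, 1.0]] 
twist [0.0015, -0.0012, 0.0001]
```

Emit:
{"api": "carry_out", "payload": {
  "grip": [-1,-1,-1],
  "slide": [
    [-0.5,-0.4,2],
    [0,0,1],
    [0,0,0.5]
  ],
  "twist": [
    [0.001,-0.001,0],
    [0,0,0],
    [0,0,0]
  ]
}}

```text
time_s: 26.0
position: [0.6885, -0.0706, 0.085]
tcp_rot: [[0.998, 0.055, 0.001], [0.055, -0.998, -0.001], [0.001, 0.001, -1.0]]
force: [-1.0, -0.7, -1.2]
opening: 0.775
```

Seated (load coming off the wrist); release.

Emit:
{"api": "carry_out", "payload": {
  "grip": [-1,1,1,1,1,1,1,1,1],
  "slide": [
    [0,0,0.5],
    [0,0,0],
    [0,0,0],
    [0,0,0],
    [0,0,-15],
    [0,0,-30],
    [0,0,-40],
    [0,0,-40],
    [0,0,0]
  ],
  "twist": [
    [0,0,0],
    [0,0,0],
    [0,0,0],
    [0,0,0],
    [0,0,0],
    [0,0,0],
    [0,0,0],
    [0,0,0],
    [0,0,0]
  ]
}}

```text
time_s: 26.9
position: [0.691, -0.0712, 0.2192]
tcp_rot: [[0.998, 0.055, 0.009], [0.055, -0.998, -0.003], [0.009, 0.003, -1.0]]
force: [0.7, -0.2, 0.8]
opening: 1.003
```

Run:
```python
from lib import *
s=st();print(np.round(s["tcp_rot"],3).tolist())
c=cap("wrist","w19");crop(c,240,110,400,280,3.5,"w19c");cap("scene","s19");cap("top","t19")
print(onplane(c,[(320.8,199)],.092)*1000)
plan([400,-200,230],Rdown(.16),14)
```

```text
26.9 [691.  -71.2 219.2] open 1.003 F [ 0.7 -0.2  0.8]
[[0.998, 0.055, 0.009], [0.055, -0.998, -0.003], [0.009, 0.003, -1.0]]
[[684.77769466 -70.53769811  92.        ]]
slide [[-20.9, 8.1, -1.2], [-21.0, 8.0, -1.2], [-21.1, 7.8, -1.3], [-21.1, 7.7, -1.3], [-21.2, 7.5, -1.3], [-21.2, 7.3, -1.3], [-21.3, 7.2, -1.3], [-21.3, 7.0, -1.3], [-21.4, 6.9, -1.3], [-21.4, 6.7, -1.3], [-21.5, 6.5, -1.3], [-21.5, 6.4, -1.3], [-21.6, 6.2, -1.3], [-21.6, 6.1, -1.3]] 
twist [-0.0001, 0.0004, -0.0075]
```

View pics/w19c.png

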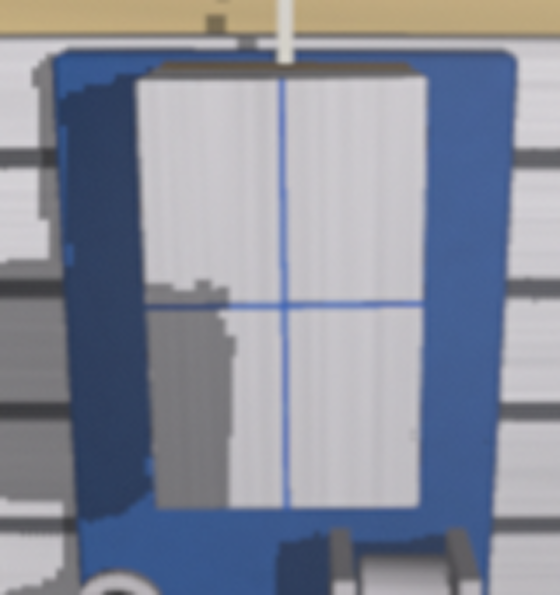

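View pics/t19.png

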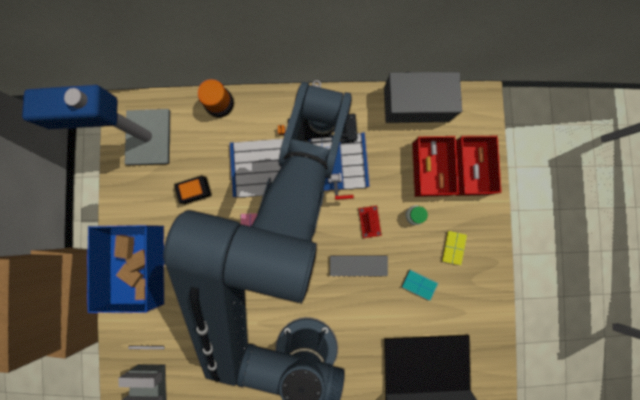

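View pics/w19.png

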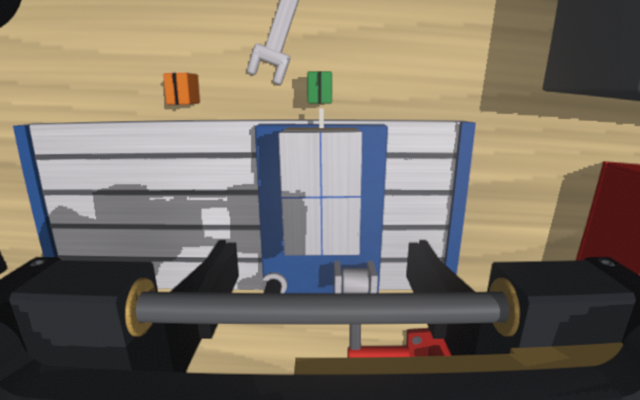

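Emit:
{"api": "carry_out", "payload": {
  "grip": [0.3,0.3,0.3,0.3,0.3,0.3,0.3,0.3,0.3,0.3,0.3,0.3],
  "slide": [
    [-21,8,-2],
    [-23,8,-2],
    [-23,8,-2],
    [-23,8,-2],
    [-23,8,-2],
    [-23,8,-2],
    [-23,8,-2],
    [-23,8,0],
    [-23,8,0],
    [-23,8,0],
    [-22,8,0],
    [-20,8,0]
  ],
  "twist": [
    [0,0,-0.008],
    [0,0,-0.008],
    [0,0,-0.008],
    [0,0,-0.008],
    [0,0,-0.008],
    [0,0,-0.008],
    [0,0,-0.008],
    [0,0,-0.008],
    [0,0,-0.008],
    [0,0,-0.008],
    [0,0,-0.008],
    [0,0,-0.008]
  ]
}}

```text
time_s: 28.25
position: [0.4053, -0.1884, 0.2092]
tcp_rot: [[0.986, 0.159, -0.047], [0.16, -0.987, 0.022], [-0.043, -0.029, -0.999]]
force: [-0.3, 0.7, -0.0]
opening: 0.649
```

Run:
```python
from lib import *
s=st();print(np.round(s["tcp_rot"],3).tolist())
c=cap("wrist","w20")
```

```text
28.25 [ 405.3 -188.4  209.2] open 0.649 F [-0.3  0.7 -0. ]
[[0.986, 0.159, -0.047], [0.16, -0.987, 0.022], [-0.043, -0.029, -0.999]]
```

View pics/w20.png

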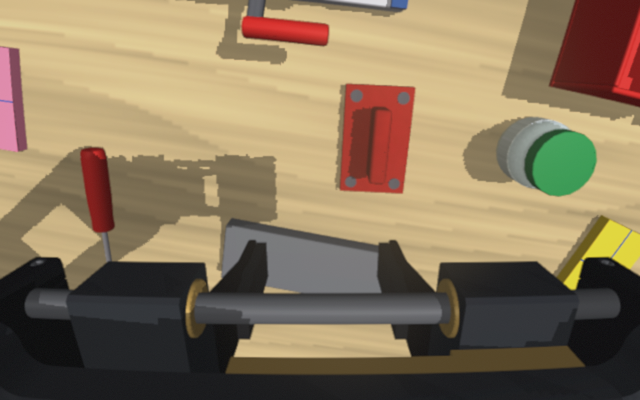

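Run:
```python
from lib import *
c=load("w20");crop(c,320,70,430,205,4.4,"w20c")
for q,z in (([(346,84),(414,87),(403,193),(341,190)],.01),([(357,96),(403,98),(394,184),(350,182)],.01),([(373,107),(391,108),(387,184),(371,184)],.046)):
    P=onplane(c,q,z);m=P.mean(0);a=(P[0]+P[1]-P[2]-P[3])/2
    print(np.round(m*1000,1),np.degrees(np.arctan2(a[1],a[0])),np.linalg.norm(a)*1000)
```

```text
[ 437.  -232.8   10. ] 7.629062845057028 108.98914782346725
[ 436.3 -232.9   10. ] 6.644452492150213 88.57872415606637
[ 438.1 -232.6   46. ] 9.96395591384085 71.44526400751654
```

View pics/w20c.png

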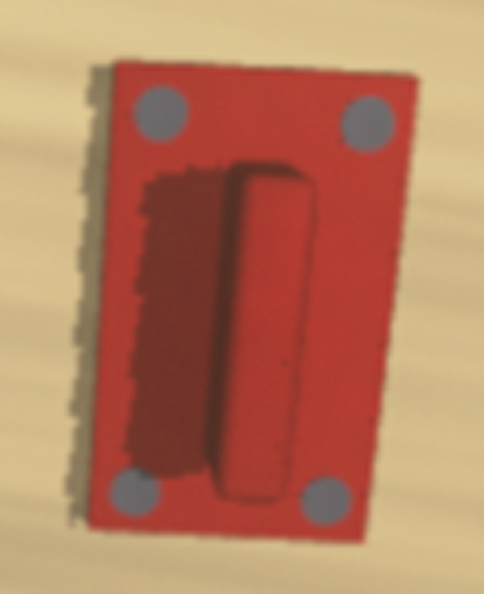

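Run:
```python
from lib import *
c=load("w20")
for q,z in (([(113,62),(418,75),(364,542),(88,527)],.01),([(161,113),(368,123),(325,500),(135,491)],.01),([(247,178),(313,183),(285,498),(219,492)],.046)):
    P=onplane(c,[(320+x/4.4,70+y/4.4) for x,y in q],z);m=P.mean(0);a=(P[0]+P[1]-P[2]-P[3])/2;b=(P[0]+P[3]-P[1]-P[2])/2
    print(np.round(m*1000,1),np.degrees(np.arctan2(a[1],a[0])),np.degrees(np.arctan2(-b[0],b[1])),np.linalg.norm(a)*1000,np.linalg.norm(b)*1000)
plan([437,-232.7,90],Rdown(.145),8)
```

```text
[ 437.  -232.6   10. ] 7.096570286769446 6.858508097908038 108.9438079755876 67.44615440813128
[ 436.7 -233.1   10. ] 6.742626324204966 6.9089312113144254 88.31614889695128 46.0904406261189
[ 437.3 -232.7   46. ] 7.157137910781544 4.836711259480939 66.92193255615433 13.94348101350806
slide [[4.1, 6.5, 14.5], [4.0, 6.5, 14.5], [3.9, 6.4, 14.6], [3.9, 6.3, 14.6], [3.8, 6.3, 14.7], [3.7, 6.2, 14.7], [3.6, 6.2, 14.8], [3.6, 6.1, 14.8]] 
twist [-0.0037, 0.0059, 0.0018]
```

Emit:
{"api": "carry_out", "payload": {
  "grip": [0.3,0.3,0.3,0.3,0.3,0.3,0.3,0.3,0.3],
  "slide": [
    [4,6.5,14],
    [4,6.5,14],
    [4,6.5,14],
    [4,6,14],
    [4,6,14],
    [4,6,14],
    [4,6,14],
    [3,6,14],
    [0,0,0]
  ],
  "twist": [
    [-0.004,0.006,0.005],
    [-0.004,0.006,0.005],
    [-0.004,0.006,0.005],
    [-0.004,0.006,0.005],
    [-0.004,0.006,0.005],
    [-0.004,0.006,0.005],
    [-0.004,0.006,0.005],
    [-0.004,0.006,0.005],
    [0,0,0]
  ]
}}

```text
time_s: 29.2
position: [0.4308, -0.2269, 0.0813]
tcp_rot: [[0.994, 0.112, -0.015], [0.112, -0.994, 0.013], [-0.013, -0.015, -1.0]]
force: [0.5, 0.8, -0.6]
opening: 0.646
```

Run:
```python
from lib import *
s=st();print(np.round(s["tcp_rot"],3).tolist())
plan([437,-232.8,60],Rdown(.12),3)
c=cap("wrist","w21")
```

```text
29.2 [ 430.8 -226.9   81.3] open 0.646 F [ 0.5  0.8 -0.6]
[[0.994, 0.112, -0.015], [0.112, -0.994, 0.013], [-0.013, -0.015, -1.0]]
slide [[1.9, 2.3, 7.1], [1.9, 2.3, 7.1], [1.9, 2.2, 7.1]] 
twist [-0.005, 0.0044, -0.0027]
```

View pics/w21.png

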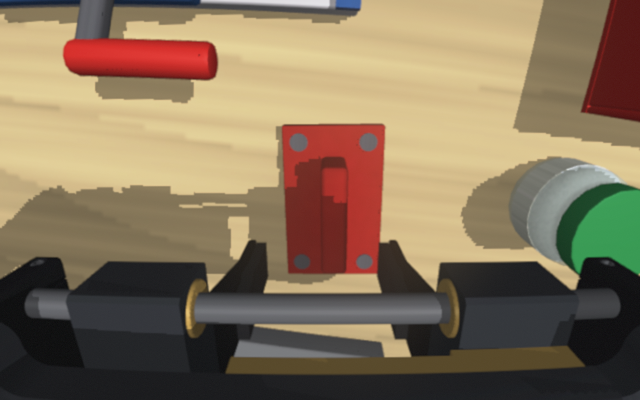

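Emit:
{"api": "carry_out", "payload": {
  "grip": [0.3,0.3,0.3,0.3],
  "slide": [
    [2.5,2.5,8],
    [2.5,2.5,8],
    [1.5,2,7],
    [0,0,0]
  ],
  "twist": [
    [-0.005,0.005,-0.003],
    [-0.005,0.005,-0.003],
    [-0.005,0.004,-0.003],
    [0,0,0]
  ]
}}

```text
time_s: 29.65
position: [0.4383, -0.2322, 0.0577]
tcp_rot: [[0.992, 0.122, 0.002], [0.122, -0.992, -0.001], [0.002, 0.001, -1.0]]
force: [-0.3, 1.1, -0.1]
opening: 0.649
```

Run:
```python
from lib import *
s=st();print(np.round(s["tcp_rot"],3).tolist())
plan([437,-232.8,18],Rdown(.12),3)
```

```text
29.65 [ 438.3 -232.2   57.7] open 0.649 F [-0.3  1.1 -0.1]
[[0.992, 0.122, 0.002], [0.122, -0.992, -0.001], [0.002, 0.001, -1.0]]
slide [[-0.5, 0.1, 13.2], [-0.5, 0.1, 13.2], [-0.5, 0.1, 13.2]] 
twist [0.0004, -0.0007, 0.0009]
```

Emit:
{"api": "carry_out", "payload": {
  "grip": [0.3,0.3,0.3,0.3],
  "slide": [
    [-1,0,16],
    [-1,0.5,14],
    [-1,0,7],
    [0,0,0]
  ],
  "twist": [
    [0,-0.001,0],
    [0,-0.001,0],
    [0,0,0],
    [0,0,0]
  ]
}}

```text
time_s: 30.05
position: [0.4364, -0.2337, 0.0205]
tcp_rot: [[0.992, 0.123, 0.002], [0.123, -0.992, -0.003], [0.002, 0.003, -1.0]]
force: [0.3, -0.6, 0.1]
opening: 0.648
```

Emit:
{"api": "carry_out", "payload": {
  "grip": [-1,-1,-1,-1,-1,-1,-1],
  "slide": [
    [0,0,0],
    [0,0,0],
    [0,0,0],
    [0,0,0],
    [0,0,0],
    [0,0,0],
    [0,0,0]
  ],
  "twist": [
    [0,0,0],
    [0,0,0],
    [0,0,0],
    [0,0,0],
    [0,0,0],
    [0,0,0],
    [0,0,0]
  ]
}}

```text
time_s: 30.75
position: [0.4374, -0.2341, 0.0227]
tcp_rot: [[0.992, 0.123, 0.005], [0.123, -0.992, -0.005], [0.005, 0.006, -1.0]]
force: [0.4, -0.1, -0.8]
opening: 0.181
```

Emit:
{"api": "carry_out", "payload": {
  "grip": [-1,-1,-1,-1,-1,-1,-1,-1],
  "slide": [
    [0,0,-10],
    [0,0,-25],
    [0,0,-35],
    [0,0,-35],
    [0,0,-35],
    [0,0,-35],
    [0,0,-20],
    [0,0,0]
  ],
  "twist": [
    [0,0,0],
    [0,0,0],
    [0,0,0],
    [0,0,0],
    [0,0,0],
    [0,0,0],
    [0,0,0],
    [0,0,0]
  ]
}}

```text
time_s: 31.55
position: [0.4335, -0.2309, 0.2256]
tcp_rot: [[0.992, 0.123, -0.001], [0.123, -0.992, -0.0], [-0.001, -0.0, -1.0]]
force: [-0.1, -0.4, -3.9]
opening: 0.179
```

Run:
```python
from lib import *
s=st();print(np.round(s["tcp_rot"],3).tolist())
c=cap("wrist","w22")
t=np.array([686.7,-70.6,225.]);plan(t,Rdown(.055),15)
```

```text
31.55 [ 433.5 -230.9  225.6] open 0.179 F [-0.1 -0.4 -3.9]
[[0.992, 0.123, -0.001], [0.123, -0.992, -0.0], [-0.001, -0.0, -1.0]]
slide [[18.1, -8.5, -0.1], [18.1, -8.6, -0.1], [18.0, -8.7, -0.1], [18.0, -8.7, -0.1], [17.9, -8.8, -0.1], [17.9, -8.9, -0.1], [17.9, -9.0, -0.1], [17.8, -9.1, -0.1], [17.8, -9.1, -0.1], [17.7, -9.2, -0.1], [17.7, -9.3, -0.1], [17.7, -9.4, -0.1], [17.6, -9.5, -0.1], [17.6, -9.5, -0.1], [17.5, -9.6, -0.1]] 
twist [-0.0001, 0.0002, 0.0045]
```

View pics/w22.png

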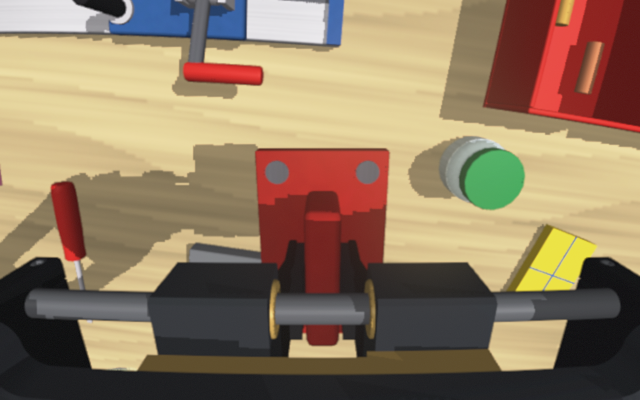

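Run:
```python
from lib import *
from rig import bot
c=load("w22");s=bot.read_state()
q=[(257,150.5),(389,150),(277,172.5),(367.5,172.5)]
P=onplane(c,q,s["position"][2]-.0127)
print(np.round((P-s["position"])@s["tcp_rot"]*1000,1))
q=[(308,192),(338,192)]
P=onplane(c,q,s["position"][2]+.0233)
print(np.round((P-s["position"])@s["tcp_rot"]*1000,1))
```

```text
[[ 54.9 -32.6  12.6]
 [ 55.2  34.2  12.5]
 [ 43.5 -22.8  12.6]
 [ 43.5  23.8  12.5]]
[[ 43.6  -5.6 -23.4]
 [ 43.6   6.9 -23.4]]
```

Emit:
{"api": "carry_out", "payload": {
  "grip": [-1,-1,-1,-1,-1,-1,-1,-1,-1,-1,-1,-1],
  "slide": [
    [18,-9,-3],
    [20,-9,-3],
    [20,-9,-3],
    [20,-9,-3],
    [20,-10,-3],
    [20,-10,-3],
    [20,-10,-3],
    [20,-10,-3],
    [20,-10,-3],
    [20,-10,-3],
    [18,-10,-3],
    [15,-10,-3]
  ],
  "twist": [
    [0,0.005,0.005],
    [0,0.005,0.005],
    [0,0.005,0.005],
    [0,0.005,0.005],
    [0,0.005,0.005],
    [0,0.005,0.005],
    [0,0.005,0.005],
    [0,0.005,0.005],
    [0,0.005,0.006],
    [0,0.005,0.006],
    [0,0.005,0.006],
    [0,0.005,0.006]
  ]
}}

```text
time_s: 32.8
position: [0.6404, -0.0818, 0.2338]
tcp_rot: [[0.999, 0.05, 0.003], [0.05, -0.998, 0.032], [0.005, -0.032, -0.999]]
force: [-0.7, -0.2, -2.8]
opening: 0.18
```

Run:
```python
from lib import *
s=st();print(np.round(s["tcp_rot"],3).tolist())
plan([686.7,-70.2,170],Rdown(.055),7)
```

```text
32.8 [640.4 -81.8 233.8] open 0.18 F [-0.7 -0.2 -2.8]
[[0.999, 0.05, 0.003], [0.05, -0.998, 0.032], [0.005, -0.032, -0.999]]
slide [[6.6, -1.0, 9.2], [6.7, -1.1, 9.2], [6.7, -1.1, 9.2], [6.7, -1.1, 9.2], [6.7, -1.2, 9.2], [6.7, -1.2, 9.1], [6.7, -1.3, 9.1]] 
twist [-0.0046, -0.0007, -0.0007]
```

Emit:
{"api": "carry_out", "payload": {
  "grip": [-1,-1,-1,-1,-1,-1,-1,-1],
  "slide": [
    [7,-1,9],
    [7,-1,9],
    [7,-1,9],
    [7,-1,9],
    [7,-1,9],
    [7,-1,9],
    [6,-1,8],
    [0,0,0]
  ],
  "twist": [
    [-0.005,0,-0.001],
    [-0.005,0,-0.001],
    [-0.005,0,-0.001],
    [-0.005,0,-0.001],
    [-0.005,0,-0.001],
    [-0.005,0,0],
    [0,0,0],
    [0,0,0]
  ]
}}

```text
time_s: 33.6
position: [0.686, -0.0698, 0.1561]
tcp_rot: [[0.998, 0.056, -0.013], [0.056, -0.998, 0.004], [-0.012, -0.005, -1.0]]
force: [-0.3, 0.5, -2.6]
opening: 0.182
```

Run:
```python
from lib import *
s=st();print(np.round(s["tcp_rot"],3).tolist())
plan([686.7,-70.2,130],Rdown(.055),4)
c=cap("wrist","w23")
```

```text
33.6 [686.  -69.8 156.1] open 0.182 F [-0.3  0.5 -2.6]
[[0.998, 0.056, -0.013], [0.056, -0.998, 0.004], [-0.012, -0.005, -1.0]]
slide [[0.3, 0.1, 6.5], [0.2, 0.1, 6.5], [0.2, 0.1, 6.5], [0.2, 0.1, 6.5]] 
twist [-0.0011, 0.0031, 0.0003]
```

View pics/w23.png

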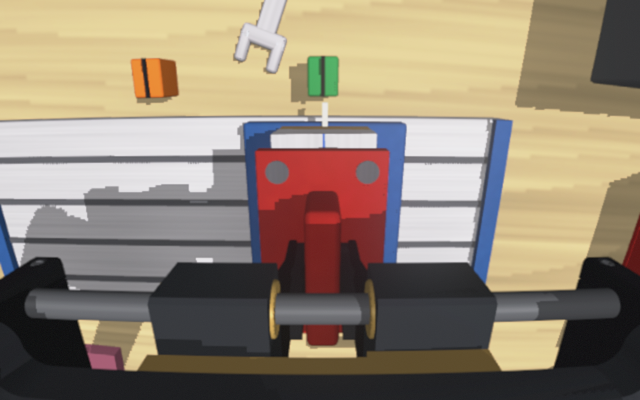

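Emit:
{"api": "carry_out", "payload": {
  "grip": [-1,-1,-1,-1,-1],
  "slide": [
    [0.3,0,9],
    [0.3,0,9],
    [0.2,0,8],
    [0,0,5],
    [0,0,0]
  ],
  "twist": [
    [-0.001,0.004,0],
    [-0.001,0.004,0],
    [-0.001,0.004,0],
    [0,0,0],
    [0,0,0]
  ]
}}

```text
time_s: 34.15
position: [0.6863, -0.0704, 0.1247]
tcp_rot: [[0.998, 0.056, 0.002], [0.056, -0.998, 0.0], [0.002, -0.0, -1.0]]
force: [-0.4, 0.1, -3.3]
opening: 0.184
```

Run:
```python
from lib import *
s=st();print(np.round(s["tcp_rot"],3).tolist())
plan([686.7,-70.2,116],Rdown(.055),2)
```

```text
34.15 [686.3 -70.4 124.7] open 0.184 F [-0.4  0.1 -3.3]
[[0.998, 0.056, 0.002], [0.056, -0.998, 0.0], [0.002, -0.0, -1.0]]
slide [[0.2, -0.1, 4.3], [0.2, -0.1, 4.3]] 
twist [-0.0001, -0.0012, 0.0003]
```

Emit:
{"api": "carry_out", "payload": {
  "grip": [-1,-1,-1,-1],
  "slide": [
    [0.2,0,5],
    [0.2,0,4],
    [0,0,1],
    [0,0,1]
  ],
  "twist": [
    [0,-0.001,0],
    [0,-0.001,0],
    [0,0,0],
    [0,0,0]
  ]
}}

```text
time_s: 34.55
position: [0.6872, -0.0705, 0.1147]
tcp_rot: [[0.998, 0.056, 0.001], [0.056, -0.998, -0.0], [0.001, 0.0, -1.0]]
force: [-4.0, 2.2, 6.8]
opening: 0.181
```

Contact. Release and lift.

Emit:
{"api": "carry_out", "payload": {
  "grip": [-1,0.2,0.2,0.2,0.2,0.2,0.2,0.2,0.2],
  "slide": [
    [0,0,-0.5],
    [0,0,0],
    [0,0,0],
    [0,0,0],
    [0,0,-15],
    [0,0,-30],
    [0,0,-40],
    [0,0,-40],
    [0,0,0]
  ],
  "twist": [
    [0,0,0],
    [0,0,0],
    [0,0,0],
    [0,0,0],
    [0,0,0],
    [0,0,0],
    [0,0,0],
    [0,0,0],
    [0,0,0]
  ]
}}

```text
time_s: 35.45
position: [0.6894, -0.0711, 0.2502]
tcp_rot: [[0.998, 0.055, 0.009], [0.055, -0.998, -0.002], [0.009, 0.002, -1.0]]
force: [0.6, 0.1, 1.1]
opening: 0.599
```

Run:
```python
from lib import *
s=st();print(np.round(s["tcp_rot"],3).tolist(),np.round(s["joint_positions"],1))
c=cap("wrist","w24");crop(c,240,110,400,280,3.5,"w24c");d=cap("scene","s24");crop(d,190,160,340,290,5,"s24c")
```

```text
35.45 [689.4 -71.1 250.2] open 0.599 F [0.6 0.1 1.1]
[[0.998, 0.055, 0.009], [0.055, -0.998, -0.002], [0.009, 0.002, -1.0]] [-15.1  34.   70.1   0.   75.4  71.7]
```

View pics/w24c.png

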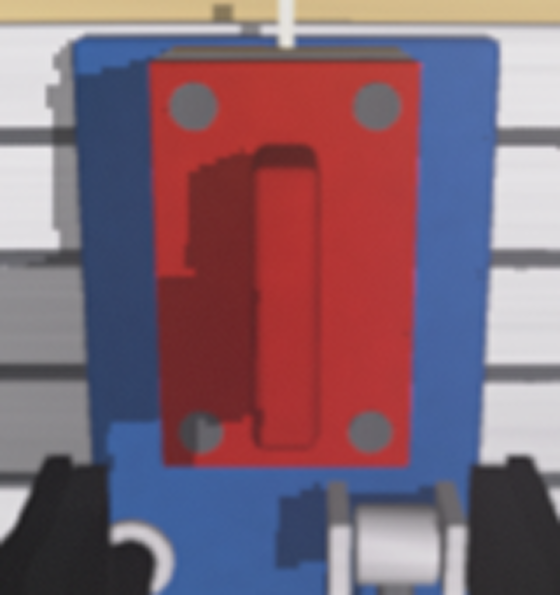

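View pics/s24c.png

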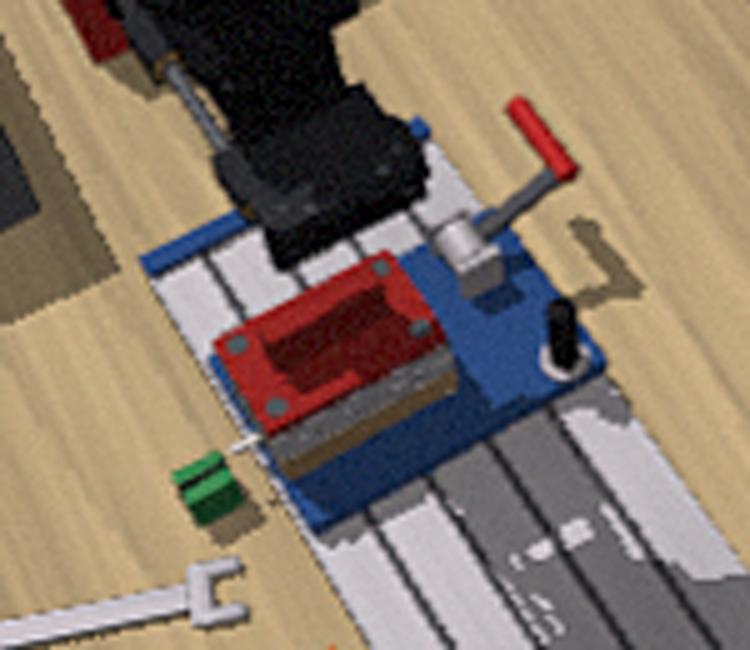

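Run:
```python
from lib import *
c=load("w24")
q=[(240+x/3.5,110+y/3.5) for x,y in((193,106),(376,106),(370,432),(201,432))]
P=onplane(c,q,.102);m=P.mean(0);a=(P[0]+P[1]-P[2]-P[3])/2
print("templ",np.round(m*1000,1),np.degrees(np.arctan2(a[1],a[0])),np.linalg.norm(a))
plan([505,-150,210],Rdown(.053+np.pi/2),12)
```

```text
templ [686.6 -70.7 102. ] 3.323964746679373 0.08852260811516063
slide [[-15.4, 5.8, 2.9], [-16.1, 3.7, 2.9], [-16.4, 1.6, 2.9], [-16.5, -0.6, 2.9], [-16.3, -2.7, 2.9], [-15.8, -4.8, 2.9], [-15.0, -6.8, 2.9], [-14.0, -8.7, 2.9], [-12.7, -10.5, 2.9], [-11.3, -12.0, 2.9], [-9.6, -13.4, 2.9], [-7.8, -14.5, 2.9]] 
twist [-0.0001, 0.0, -0.1307]
```

Template centred on the block within about 1 mm. Go back to the lever.

Emit:
{"api": "carry_out", "payload": {
  "grip": [0,0,0,0,0,0,0,0,0,0,0,0],
  "slide": [
    [-15,6,0],
    [-16,4,0],
    [-16,2,2],
    [-17,-1,3],
    [-16,-3,3],
    [-16,-5,3],
    [-15,-7,3],
    [-14,-9,3],
    [-13,-11,3],
    [-11,-12,3],
    [-10,-13,3],
    [-8,-15,3]
  ],
  "twist": [
    [0,0,-0.132],
    [0,0,-0.132],
    [0,0,-0.132],
    [0,0,-0.132],
    [0,0,-0.132],
    [0,0,-0.132],
    [0,0,-0.132],
    [0,0,-0.132],
    [0,0,-0.132],
    [0,0,-0.132],
    [0,0,-0.132],
    [0,0,-0.132]
  ]
}}

```text
time_s: 36.75
position: [0.4875, -0.1528, 0.1989]
tcp_rot: [[-0.136, 0.99, -0.037], [0.99, 0.137, 0.016], [0.021, -0.034, -0.999]]
force: [0.3, -1.5, 0.4]
opening: 0.502
```

Run:
```python
from lib import *
s=st();print(np.round(s["tcp_rot"],3).tolist())
c=cap("wrist","w25")
plan([516,-150,140],Rdown(.053+np.pi/2),4)
```

```text
36.75 [ 487.5 -152.8  198.9] open 0.502 F [ 0.3 -1.5  0.4]
[[-0.136, 0.99, -0.037], [0.99, 0.137, 0.016], [0.021, -0.034, -0.999]]
slide [[-0.7, 8.6, 14.2], [-0.4, 8.4, 14.3], [-0.2, 8.3, 14.3], [0.1, 8.1, 14.4]] 
twist [-0.0101, -0.0053, 0.0219]
```

View pics/w25.png

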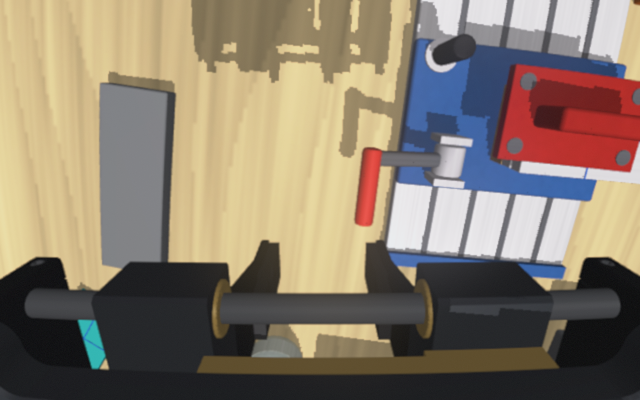

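Run:
```python
from lib import *
c=load("w25")
for k in comps(c,(0,140,70),(6,255,255),300,(340,130,400,240)): rect(c,k,.085,"bar")
for uv in ((371,165),(367,190),(364,212)): print(np.round(pdepth(c,uv)*1000,1))
```

```text
bar [368. 187.] ctr [ 520.  -139.7   85. ] size [np.float64(14.2), np.float64(65.1)] yaw -87.38
[ 518.2 -119.    94.7]
[ 518.8 -139.6   93. ]
[ 519.2 -157.2   95.5]
```

Emit:
{"api": "carry_out", "payload": {
  "grip": [0,0,0,0,0],
  "slide": [
    [0,8,14],
    [0,8,14],
    [0,8,14],
    [0,8,10],
    [0,0,0]
  ],
  "twist": [
    [-0.01,-0.005,0.022],
    [-0.01,-0.005,0.022],
    [-0.01,-0.005,0.022],
    [-0.008,-0.005,0.02],
    [0,0,0]
  ]
}}

```text
time_s: 37.3
position: [0.5103, -0.1469, 0.1388]
tcp_rot: [[-0.041, 0.999, -0.012], [0.999, 0.041, 0.007], [0.007, -0.012, -1.0]]
force: [-0.7, 0.2, 0.6]
opening: 0.5
```

Run:
```python
from lib import *
s=st();print(np.round(s["tcp_rot"],3).tolist())
plan([518,-152,95],Rdown(.053+np.pi/2),4)
```

```text
37.3 [ 510.3 -146.9  138.8] open 0.5 F [-0.7  0.2  0.6]
[[-0.041, 0.999, -0.012], [0.999, 0.041, 0.007], [0.007, -0.012, -1.0]]
slide [[-1.4, 2.0, 10.9], [-1.4, 2.0, 10.9], [-1.4, 1.9, 10.9], [-1.4, 1.9, 10.9]] 
twist [-0.003, -0.0019, -0.003]
```

Emit:
{"api": "carry_out", "payload": {
  "grip": [0,0,0,0,0,0],
  "slide": [
    [-1,2.5,14],
    [-1,2.5,14],
    [-1,2,14],
    [0,2,14],
    [0,0,10],
    [0,0,0]
  ],
  "twist": [
    [-0.003,-0.002,-0.003],
    [-0.003,-0.002,-0.003],
    [-0.003,-0.002,-0.003],
    [-0.003,0,-0.003],
    [0,0,0],
    [0,0,0]
  ]
}}

```text
time_s: 37.9
position: [0.5165, -0.1476, 0.0694]
tcp_rot: [[-0.051, 0.999, -0.007], [0.999, 0.051, 0.005], [0.005, -0.006, -1.0]]
force: [0.6, -0.0, -0.3]
opening: 0.499
```

Run:
```python
from lib import *
s=st();print(np.round(s["tcp_rot"],3).tolist())
plan([519.5,-150,66],Rdown(.053+np.pi/2),1)
```

```text
37.9 [ 516.5 -147.6   69.4] open 0.499 F [ 0.6 -0.  -0.3]
[[-0.051, 0.999, -0.007], [0.999, 0.051, 0.005], [0.005, -0.006, -1.0]]
slide [[-2.6, 2.9, 3.4]] 
twist [-0.0063, -0.0051, -0.0016]
```

Emit:
{"api": "carry_out", "payload": {
  "grip": [0,0,-1,-1,-1,-1,-1],
  "slide": [
    [-3,3,4],
    [0,0,1],
    [0,0,0],
    [0,0,0],
    [0,0,0],
    [0,0,0],
    [0,0,0]
  ],
  "twist": [
    [-0.006,-0.005,0],
    [0,0,0],
    [0,0,0],
    [0,0,0],
    [0,0,0],
    [0,0,0],
    [0,0,0]
  ]
}}

```text
time_s: 38.6
position: [0.5194, -0.1512, 0.0661]
tcp_rot: [[-0.052, 0.999, -0.0], [0.999, 0.052, -0.002], [-0.002, -0.0, -1.0]]
force: [-3.4, -2.3, 0.2]
opening: 0.169
```

Emit:
{"api": "carry_out", "payload": {
  "grip": [-1,-1,-1,-1,-1,-1],
  "slide": [
    [0,2.9,-6.9],
    [0,3.6,-6.6],
    [0,4.2,-6.2],
    [0,4.8,-5.7],
    [0,5.4,-5.2],
    [0,5.9,-4.7]
  ],
  "twist": [
    [0,0,0],
    [0,0,0],
    [0,0,0],
    [0,0,0],
    [0,0,0],
    [0,0,0]
  ]
}}

```text
time_s: 39.2
position: [0.5412, -0.1497, 0.1]
tcp_rot: [[-0.055, 0.998, -0.017], [0.999, 0.055, 0.0], [0.001, -0.017, -1.0]]
force: [-3.1, -4.4, -4.6]
opening: 0.173
```

Emit:
{"api": "carry_out", "payload": {
  "grip": [-1,-1,-1,-1,-1,-1,-1,-1],
  "slide": [
    [0,6.1,-4.4],
    [0,6.4,-3.8],
    [0,6.8,-3.2],
    [0,7,-2.5],
    [0,7.2,-1.8],
    [0,7.4,-1],
    [0,7.5,-0.3],
    [0,4,0]
  ],
  "twist": [
    [-0.005,0,0],
    [-0.005,0,0],
    [-0.005,0,0],
    [-0.005,0,0],
    [-0.005,0,0],
    [-0.005,0,0],
    [-0.005,0,0],
    [0,0,0]
  ]
}}

```text
time_s: 40.0
position: [0.5846, -0.1472, 0.122]
tcp_rot: [[-0.061, 0.998, -0.008], [0.998, 0.061, 0.0], [0.001, -0.008, -1.0]]
force: [-5.0, -4.1, -5.7]
opening: 0.17
```

Run:
```python
from lib import *
s=st();print(np.round(s["tcp_rot"],3).tolist(),ry(s["position"]),rx(s["position"]))
c=cap("wrist","w26")
```

```text
40.0 [ 584.6 -147.2  122. ] open 0.17 F [-5.  -4.1 -5.7]
[[-0.061, 0.998, -0.008], [0.998, 0.061, 0.0], [0.001, -0.008, -1.0]] -178.0033679612347 575.9418275550009
```

View pics/w26.png

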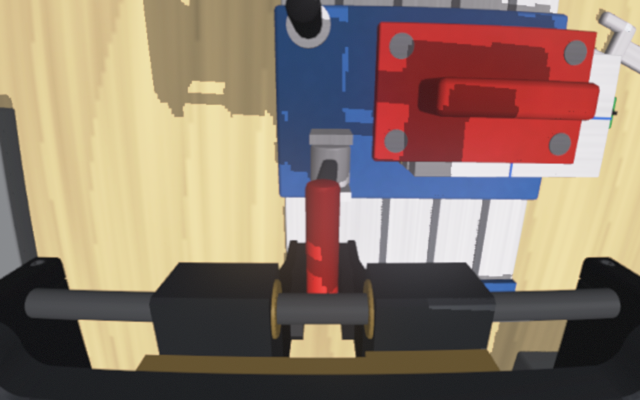

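Emit:
{"api": "carry_out", "payload": {
  "grip": [-1,-1,-1,-1,-1,-1,-1,-1,-1,-1,-1,-1],
  "slide": [
    [6,0,0],
    [12,0,0],
    [12,0,0],
    [12,0,0],
    [12,0,0],
    [12,0,0],
    [12,0,0],
    [12,0,0],
    [12,0,0],
    [12,0,0],
    [8,0,0],
    [0,0,0]
  ],
  "twist": [
    [0,0.004,0.004],
    [0,0.004,0.004],
    [0,0.004,0],
    [0,0.004,0],
    [0,0.004,0],
    [0,0.004,0],
    [0,0.004,0],
    [0,0.004,0],
    [0,0.004,0],
    [0,0.004,0],
    [0,0,0],
    [0,0,0]
  ]
}}

```text
time_s: 41.25
position: [0.5787, -0.0349, 0.122]
tcp_rot: [[-0.06, 0.998, -0.011], [0.998, 0.06, 0.016], [0.016, -0.01, -1.0]]
force: [-0.0, 0.3, -8.4]
opening: 0.171
```

Run:
```python
from lib import *
s=st();print(np.round(s["tcp_rot"],3).tolist(),ry(s["position"]),rx(s["position"]))
c=cap("wrist","w27")
```

```text
41.25 [578.7 -34.9 122. ] open 0.171 F [-0.   0.3 -8.4]
[[-0.06, 0.998, -0.011], [0.998, 0.06, 0.016], [0.016, -0.01, -1.0]] -65.52787739058677 576.0714598621347
```

View pics/w27.png

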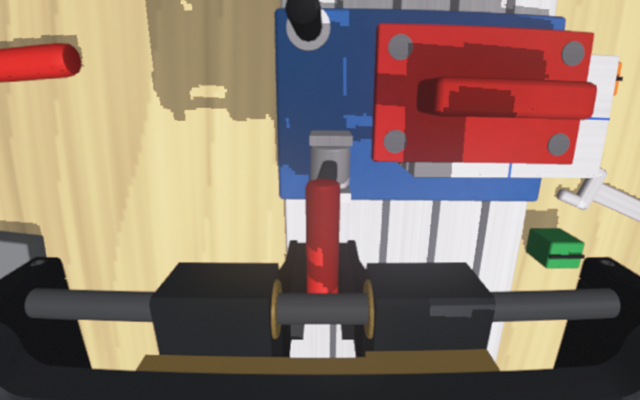

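Emit:
{"api": "carry_out", "payload": {
  "grip": [-1,-1,-1,-1],
  "slide": [
    [11,0,0],
    [11,0,0],
    [9,0,0],
    [0,0,0]
  ],
  "twist": [
    [0,-0.005,0.003],
    [0,-0.005,0.003],
    [0,-0.005,0],
    [0,0,0]
  ]
}}

```text
time_s: 41.7
position: [0.5772, -0.0067, 0.1221]
tcp_rot: [[-0.054, 0.998, -0.011], [0.999, 0.054, -0.005], [-0.005, -0.011, -1.0]]
force: [0.4, 3.6, -9.4]
opening: 0.174
```

Run:
```python
from lib import *
s=st();print(np.round(s["tcp_rot"],3).tolist(),ry(s["position"]),rx(s["position"]))
c=cap("wrist","w28");d=cap("scene","s28");crop(d,180,200,340,320,5,"s28c")
```

```text
41.7 [577.2  -6.7 122.1] open 0.174 F [ 0.4  3.6 -9.4]
[[-0.054, 0.998, -0.011], [0.999, 0.054, -0.005], [-0.005, -0.011, -1.0]] -37.27122268228908 576.0275635124791
```

View pics/w28.png

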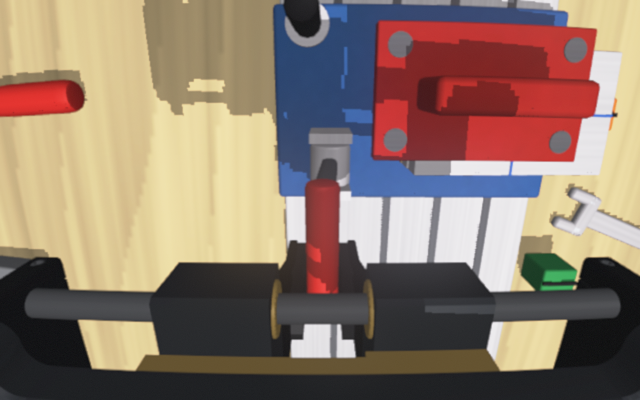

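View pics/s28c.png

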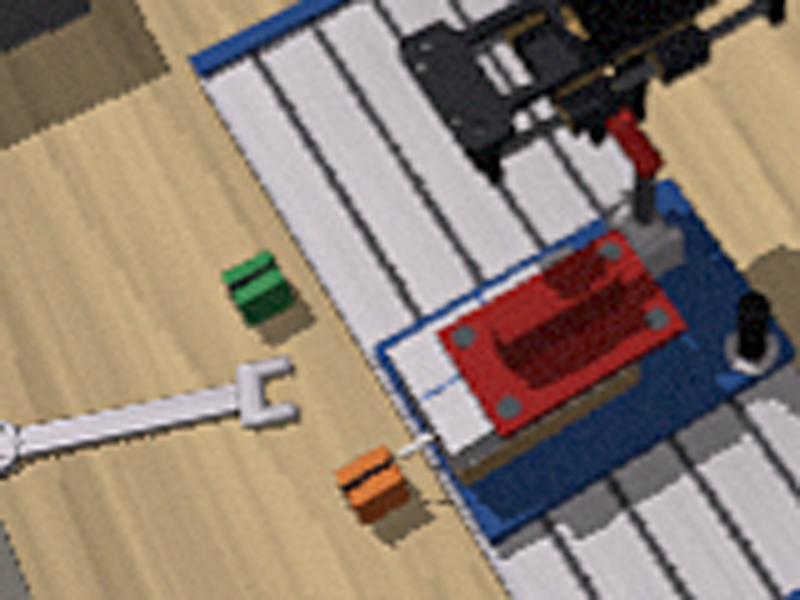

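Run:
```python
from lib import *
d=load("s28");f=lambda x,y:(180+x/5,200+y/5)
print("ptr",ry(onplane(d,[f(402,458),f(435,438)],.038)),"line",ry(onplane(d,[f(344,488),f(388,463)],.034)))
print("green",ry(onplane(d,[f(230,290),f(273,266)],.034)))
crop(d,230,270,290,330,10,"s28d")
```

```text
ptr [37.93874616 37.78866466] line [34.11015741 34.7076572 ]
green [-102.04400477 -102.23704757]
```

View pics/s28d.png

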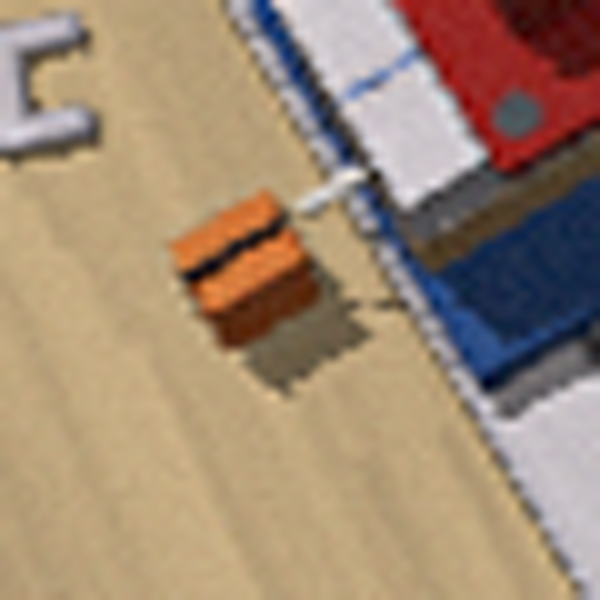

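Run:
```python
from lib import *
d=load("s28")
print("ptr",ry(onplane(d,[(260.5,290.5),(266.5,287.2)],.038)),"line",ry(onplane(d,[(249,297.2),(258.5,292.2)],.034)))
t=cap("top","t28");crop(t,260,110,340,220,5.4,"t28c")
```

```text
ptr [35.41302222 36.08464905] line [33.43173876 35.04010978]
```

View pics/t28c.png

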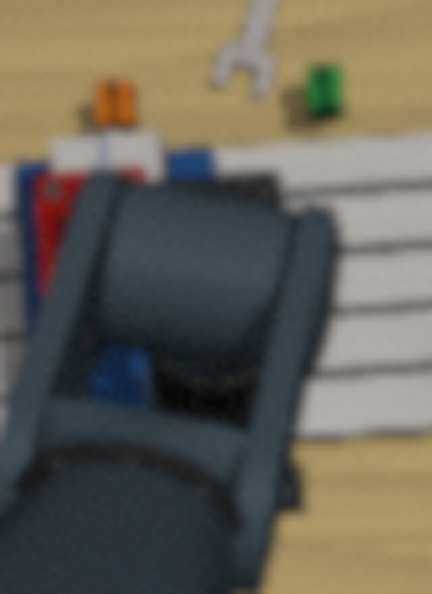

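Emit:
{"api": "carry_out", "payload": {
  "grip": [-1,-1,-1,-1,-1],
  "slide": [
    [0,-10,1],
    [0,-10,2],
    [0,-10,2.5],
    [0,-10,3],
    [0,-10,4]
  ],
  "twist": [
    [0.015,0,0],
    [0.015,0,0],
    [0.02,0,0],
    [0.02,0,0],
    [0.02,0,0]
  ]
}}

```text
time_s: 42.35
position: [0.5565, -0.0082, 0.1197]
tcp_rot: [[-0.043, 0.999, -0.031], [0.999, 0.043, -0.006], [-0.005, -0.031, -0.999]]
force: [4.9, 5.2, 3.5]
opening: 0.173
```

Run:
```python
from lib import *
s=st();print(np.round(s["tcp_rot"],3).tolist(),ry(s["position"]),rx(s["position"]))
```

```text
42.35 [556.5  -8.2 119.7] open 0.173 F [4.9 5.2 3.5]
[[-0.043, 0.999, -0.031], [0.999, 0.043, -0.006], [-0.005, -0.031, -0.999]] -37.6811085524143 555.2700884104252
```

Emit:
{"api": "carry_out", "payload": {
  "grip": [-1,-1,-1,-1],
  "slide": [
    [0.5,-9,4.5],
    [0.5,-9,5],
    [0.5,-9,6],
    [0.5,-8,7]
  ],
  "twist": [
    [0,0,-0.006],
    [0,0,-0.005],
    [0.005,0.003,0],
    [0.005,0.003,0]
  ]
}}

```text
time_s: 42.75
position: [0.5471, -0.0089, 0.1143]
tcp_rot: [[-0.047, 0.999, 0.021], [0.999, 0.047, -0.003], [-0.004, 0.021, -1.0]]
force: [-6.3, 3.2, 18.8]
opening: 0.167
```

Run:
```python
from lib import *
s=st();print(np.round(s["tcp_rot"],3).tolist(),ry(s["position"]),rx(s["position"]))
```

```text
42.75 [547.1  -8.9 114.3] open 0.167 F [-6.3  3.2 18.8]
[[-0.047, 0.999, 0.021], [0.999, 0.047, -0.003], [-0.004, 0.021, -1.0]] -37.898632781559414 545.9080581058611
```

Emit:
{"api": "carry_out", "payload": {
  "grip": [-1,-1,-1,-1],
  "slide": [
    [0.5,-9,6],
    [0.5,-9,7],
    [0.5,-8,8],
    [0.5,-7,8]
  ],
  "twist": [
    [0.02,0.003,-0.003],
    [0.015,0,-0.003],
    [0.005,0,0],
    [0.005,0,0]
  ]
}}

```text
time_s: 43.15
position: [0.5308, -0.0098, 0.1008]
tcp_rot: [[-0.048, 0.999, 0.018], [0.999, 0.048, -0.005], [-0.006, 0.018, -1.0]]
force: [-4.2, 2.5, 11.0]
opening: 0.17
```

Run:
```python
from lib import *
s=st();print(np.round(s["tcp_rot"],3).tolist(),ry(s["position"]),rx(s["position"]))
```

```text
43.15 [530.8  -9.8 100.8] open 0.17 F [-4.2  2.5 11. ]
[[-0.048, 0.999, 0.018], [0.999, 0.048, -0.005], [-0.006, 0.018, -1.0]] -37.95350517517545 529.557967921837
```

Emit:
{"api": "carry_out", "payload": {
  "grip": [-1,-1,-1,-1,-1,-1],
  "slide": [
    [0.3,-7,9],
    [0.3,-6,9],
    [0.3,-5,10],
    [0,-4,10],
    [0,-2,8],
    [0,0,5]
  ],
  "twist": [
    [0.01,0.003,0],
    [0.005,0,0],
    [0,0,0],
    [0,0,0],
    [0,0,0],
    [0,0,0]
  ]
}}

```text
time_s: 43.75
position: [0.5117, -0.0119, 0.068]
tcp_rot: [[-0.046, 0.999, 0.021], [0.999, 0.046, -0.006], [-0.007, 0.02, -1.0]]
force: [-9.0, 0.7, 20.3]
opening: 0.17
```

Run:
```python
from lib import *
s=st();print(np.round(s["tcp_rot"],3).tolist(),ry(s["position"]),rx(s["position"]))
```

```text
43.75 [511.7 -11.9  68. ] open 0.17 F [-9.   0.7 20.3]
[[-0.046, 0.999, 0.021], [0.999, 0.046, -0.006], [-0.007, 0.02, -1.0]] -38.95602511509753 510.3096147848085
```

Emit:
{"api": "carry_out", "payload": {
  "grip": [-1,-1],
  "slide": [
    [0,0,5],
    [0,0,4]
  ],
  "twist": [
    [0.01,0,0],
    [0,0,0]
  ]
}}

```text
time_s: 43.95
position: [0.5116, -0.0121, 0.0674]
tcp_rot: [[-0.045, 0.999, 0.012], [0.999, 0.046, -0.007], [-0.008, 0.012, -1.0]]
force: [-8.0, 4.3, 23.2]
opening: 0.17
```

Emit:
{"api": "carry_out", "payload": {
  "grip": [-1,0,0,0,0,0,0,0],
  "slide": [
    [0,0,-1],
    [0,0,0],
    [0,0,0],
    [0,0,0],
    [0,0,-20],
    [0,0,-40],
    [0,0,-40],
    [0,0,-40]
  ],
  "twist": [
    [0,0,0],
    [0,0,0],
    [0,0,0],
    [0,0,0],
    [0,0,0],
    [0,0,0],
    [0,0,0],
    [0,0,0]
  ]
}}

```text
time_s: 44.75
position: [0.5149, -0.0145, 0.2136]
tcp_rot: [[-0.042, 0.999, 0.023], [0.999, 0.042, -0.011], [-0.012, 0.022, -1.0]]
force: [1.0, -0.4, -1.0]
opening: 0.495
```

Run:
```python
from lib import *
s=st();print(np.round(s["tcp_rot"],3).tolist(),ry(s["position"]),rx(s["position"]))
c=cap("wrist","w29");crop(c,440,30,640,190,4,"w29c")
```

```text
44.75 [514.9 -14.5 213.6] open 0.495 F [ 1.  -0.4 -1. ]
[[-0.042, 0.999, 0.023], [0.999, 0.042, -0.011], [-0.012, 0.022, -1.0]] -41.77250324112282 513.4371049939115
```

View pics/w29.png

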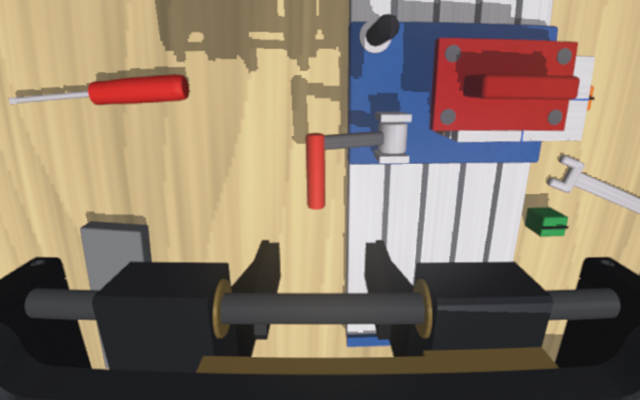

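View pics/w29c.png

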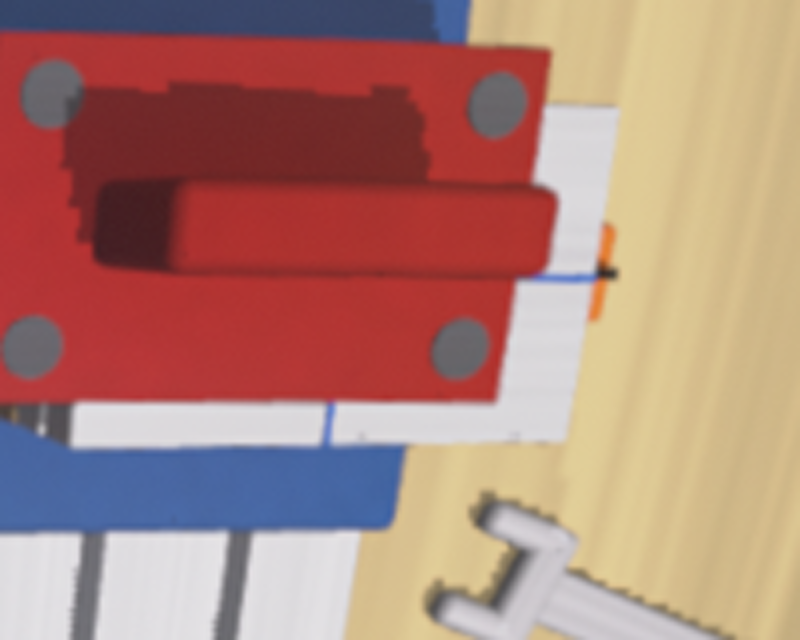

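Run:
```python
from lib import *
c=load("w29")
q=[(440+x/4,30+y/4) for x,y in((52,94),(497,105),(460,349),(33,347))]
P=onplane(c,q,.102);m=P.mean(0);a=(P[1]+P[2]-P[0]-P[3])/2;print("templ",m*1000,np.degrees(np.arctan2(a[1],a[0])),np.linalg.norm(a),np.linalg.norm(P[1]-P[2]))
# blank top far corners z .092
q=[(440+x/4,30+y/4) for x,y in((618,106),(565,441))]
P=onplane(c,q,.092);print("blank far edge",np.round(P*1000,1),np.linalg.norm(P[0]-P[1]));m2=P.mean(0)-.055*EX;print("blank ctr",m2*1000,"ry",ry(m2),"rx",rx(m2))
print("orange line",ry(onplane(c,[(440+608/4,30+272/4)],.034)))
plan([600,60,270],Rdown(.03),12)
```

```text
templ [655.98818415  77.23640548 102.        ] 3.1176078718518765 0.08840202295250799 0.04632247226204274
blank far edge [[732.5 106.2  92. ]
 [737.4  38.5  92. ]] 0.06787139217063591
blank ctr [680.03412048  69.40962369  92.        ] ry 33.287223514066504 rx 682.756224155324
orange line [32.55435626]
slide [[5.9, 7.1, -4.0], [6.8, 6.3, -4.0], [7.6, 5.3, -4.0], [8.2, 4.3, -4.1], [8.7, 3.1, -4.1], [9.0, 2.0, -4.1], [9.2, 0.7, -4.1], [9.2, -0.5, -4.1], [9.0, -1.7, -4.1], [8.7, -2.9, -4.1], [8.3, -4.0, -4.1], [7.7, -5.1, -4.1]] 
twist [0.0034, -0.0013, 0.1319]
```

Run:
```python
from lib import *
plan([640,75,260],Rdown(.054),12)
```

```text
slide [[7.0, 10.5, -3.0], [8.3, 9.5, -3.1], [9.5, 8.3, -3.1], [10.5, 7.0, -3.2], [11.3, 5.6, -3.2], [11.9, 4.0, -3.2], [12.3, 2.5, -3.3], [12.5, 0.8, -3.3], [12.5, -0.8, -3.3], [12.3, -2.4, -3.3], [11.9, -4.0, -3.3], [11.3, -5.5, -3.3]] 
twist [0.0034, -0.0013, 0.1299]
```

Emit:
{"api": "carry_out", "payload": {
  "grip": [0.2,0.2,0.2,0.2,0.2,0.2,0.2,0.2,0.2,0.2,0.2,0.2],
  "slide": [
    [7,10,-6],
    [8,10,-6],
    [10,9,-6],
    [11,7,-5],
    [12,6,-5],
    [12,4,-5],
    [13,2,-5],
    [13,1,-5],
    [13,-1,-5],
    [13,-3,-5],
    [12,-4,-5],
    [11,-6,-5]
  ],
  "twist": [
    [0.003,0,0.132],
    [0.003,0,0.132],
    [0.003,0,0.132],
    [0.003,0,0.132],
    [0.003,0,0.132],
    [0.003,0,0.132],
    [0.003,0,0.132],
    [0.003,0,0.132],
    [0.003,0,0.132],
    [0.003,0,0.132],
    [0.003,0,0.132],
    [0.003,0,0.132]
  ]
}}

```text
time_s: 46.0
position: [0.6602, 0.0702, 0.2967]
tcp_rot: [[0.998, -0.041, 0.042], [-0.041, -0.999, -0.001], [0.042, -0.001, -0.999]]
force: [-1.0, -0.3, -0.8]
opening: 0.601
```

Run:
```python
from lib import *
s=st();print(np.round(s["tcp_rot"],3).tolist())
c=cap("wrist","w30")
plan([656,77.2,190],Rdown(.054),6)
```

```text
46.0 [660.2  70.2 296.7] open 0.601 F [-1.  -0.3 -0.8]
[[0.998, -0.041, 0.042], [-0.041, -0.999, -0.001], [0.042, -0.001, -0.999]]
slide [[-2.0, -0.9, 17.9], [-1.8, -1.0, 17.9], [-1.7, -1.0, 17.9], [-1.5, -1.0, 17.9], [-1.3, -1.0, 17.9], [-1.2, -1.1, 18.0]] 
twist [-0.0, -0.0078, -0.0164]
```

View pics/w30.png

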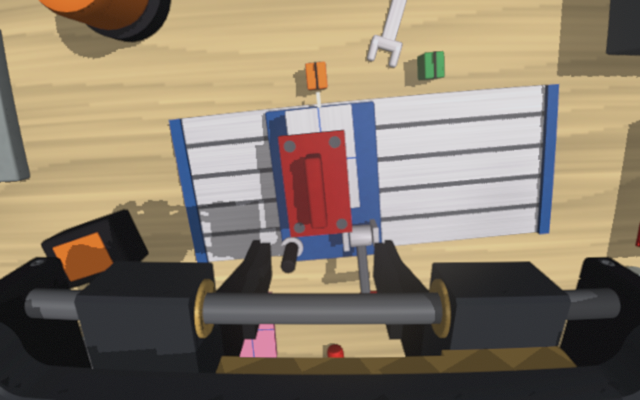

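Run:
```python
from lib import *
c=load("w30");crop(c,260,50,390,250,3,"w30c")
P=onplane(c,[(290,147),(334,142),(341,224),(299,228)],.102);m=P.mean(0);a=(P[0]+P[1]-P[2]-P[3])/2;print(m*1000,np.degrees(np.arctan2(a[1],a[0])),np.linalg.norm(a))
```

```text
[653.82019841  77.40299804 102.        ] 2.856890288332788 0.08824721060142411
```

View pics/w30c.png

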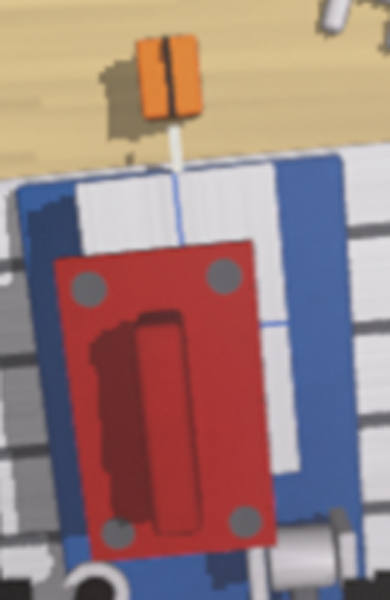

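Emit:
{"api": "carry_out", "payload": {
  "grip": [0,0,0,0,0,0,0],
  "slide": [
    [-2,-1,18],
    [-2,-1,18],
    [-2,-1,18],
    [-1.5,-1,18],
    [-1,-1,18],
    [-1,-1,16],
    [0,0,0]
  ],
  "twist": [
    [0,-0.008,-0.016],
    [0,-0.008,-0.016],
    [0,-0.008,-0.016],
    [0,-0.008,-0.016],
    [0,-0.008,-0.016],
    [0,-0.006,-0.014],
    [0,0,0]
  ]
}}

```text
time_s: 46.75
position: [0.6597, 0.0751, 0.1873]
tcp_rot: [[0.998, 0.066, 0.007], [0.066, -0.998, -0.003], [0.007, 0.003, -1.0]]
force: [-0.2, 0.2, -1.0]
opening: 0.493
```

Run:
```python
from lib import *
s=st();print(np.round(s["tcp_rot"],3).tolist())
c=cap("wrist","w31")
plan([656,77.2,150],Rdown(.054),4)
```

```text
46.75 [659.7  75.1 187.3] open 0.493 F [-0.2  0.2 -1. ]
[[0.998, 0.066, 0.007], [0.066, -0.998, -0.003], [0.007, 0.003, -1.0]]
slide [[-1.2, -0.7, 9.6], [-1.2, -0.6, 9.6], [-1.2, -0.6, 9.6], [-1.1, -0.6, 9.6]] 
twist [0.0009, -0.0024, 0.0028]
```

View pics/w31.png

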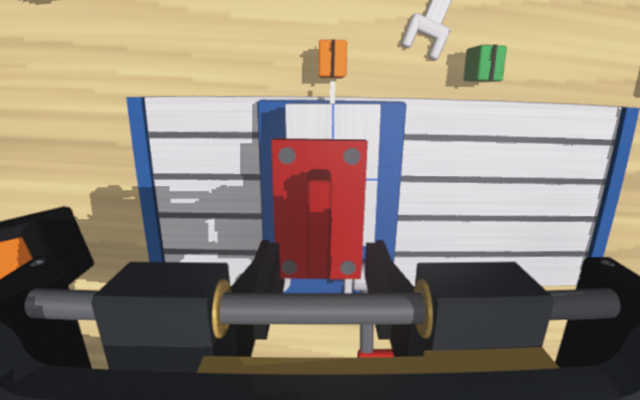

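Run:
```python
from lib import *
c=load("w31");crop(c,250,30,420,290,2.3,"w31c")
P=onplane(c,[(287.3,156),(352,156),(347.5,268),(289.5,267)],.102);m=P.mean(0);a=(P[0]+P[1]-P[2]-P[3])/2;print("T",m*1000,np.degrees(np.arctan2(a[1],a[0])),np.linalg.norm(a))
P=onplane(c,[(286,103.3),(380,105)],.092);m2=P.mean(0)-.055*EX;print("B",m2*1000,np.linalg.norm(P[0]-P[1]))
print("ptr",ry(onplane(c,[(332.5,90)],.038)),"line",ry(onplane(c,[(332.6,42),(333,75)],.034)))
```

```text
T [653.92510925  77.02619903 102.        ] 3.0672294520412757 0.0885668685161807
B [679.42258773  69.23773321  92.        ] 0.067088270657623
ptr [32.03824302] line [32.59918593 31.73173014]
```

View pics/w31c.png

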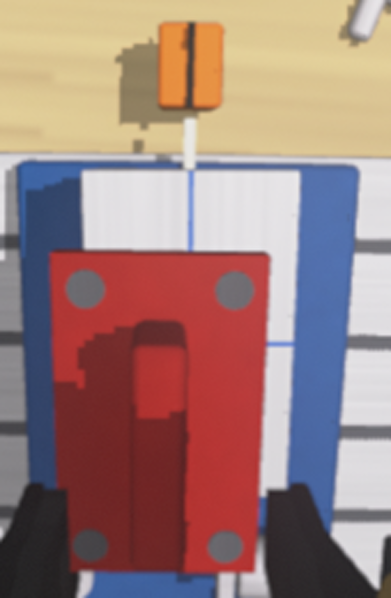

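Emit:
{"api": "carry_out", "payload": {
  "grip": [0,0,0,0,0,0],
  "slide": [
    [-1.5,-1,10],
    [-1.5,-1,12],
    [-1.5,-1,12],
    [-1,-1,12],
    [-1,0,8],
    [0,0,0]
  ],
  "twist": [
    [0.001,-0.002,0.003],
    [0.001,-0.002,0.003],
    [0,-0.002,0.003],
    [0,-0.002,0.003],
    [0,0,0],
    [0,0,0]
  ]
}}

```text
time_s: 47.4
position: [0.6553, 0.0788, 0.132]
tcp_rot: [[0.999, 0.052, 0.006], [0.052, -0.999, -0.002], [0.005, 0.002, -1.0]]
force: [0.1, -0.8, -0.1]
opening: 0.499
```

Run:
```python
from lib import *
s=st();print(np.round(s["tcp_rot"],3).tolist())
plan([654.4,77.2,115],Rdown(.054),2)
```

```text
47.4 [655.3  78.8 132. ] open 0.499 F [ 0.1 -0.8 -0.1]
[[0.999, 0.052, 0.006], [0.052, -0.999, -0.002], [0.005, 0.002, -1.0]]
slide [[-0.5, 0.7, 8.5], [-0.5, 0.7, 8.5]] 
twist [0.001, -0.0027, -0.0008]
```

Emit:
{"api": "carry_out", "payload": {
  "grip": [0,0,0,-1,-1,-1,-1,-1],
  "slide": [
    [-1,1,9],
    [-0.5,1,7],
    [0,0,0],
    [0,0,0],
    [0,0,0],
    [0,0,0],
    [0,0,0],
    [0,0,0]
  ],
  "twist": [
    [0.001,-0.003,0],
    [0,-0.002,0],
    [0,0,0],
    [0,0,0],
    [0,0,0],
    [0,0,0],
    [0,0,0],
    [0,0,0]
  ]
}}

```text
time_s: 48.2
position: [0.6553, 0.0764, 0.1159]
tcp_rot: [[0.999, 0.052, 0.003], [0.052, -0.999, -0.001], [0.003, 0.001, -1.0]]
force: [0.0, 0.2, -1.7]
opening: 0.184
```

Emit:
{"api": "carry_out", "payload": {
  "grip": [-1,-1,-1],
  "slide": [
    [0,0,-8],
    [0,0,-10],
    [0,0,0]
  ],
  "twist": [
    [0,0,0],
    [0,0,0],
    [0,0,0]
  ]
}}

```text
time_s: 48.5
position: [0.6541, 0.0765, 0.1341]
tcp_rot: [[0.999, 0.052, 0.001], [0.052, -0.999, -0.001], [0.001, 0.001, -1.0]]
force: [0.1, -0.5, -3.3]
opening: 0.182
```

Run:
```python
from lib import *
s=st();print(np.round(s["tcp_rot"],3).tolist())
c=cap("wrist","w32")
```

```text
48.5 [654.1  76.5 134.1] open 0.182 F [ 0.1 -0.5 -3.3]
[[0.999, 0.052, 0.001], [0.052, -0.999, -0.001], [0.001, 0.001, -1.0]]
```

View pics/w32.png

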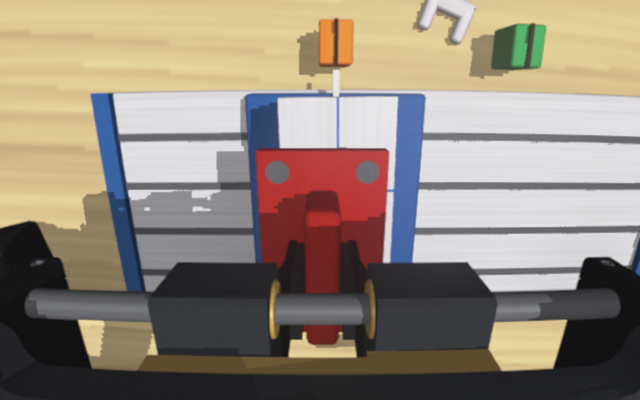

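Run:
```python
from lib import *
from rig import bot
c=load("w32");s=bot.read_state()
P=onplane(c,[(257,150.5),(388.5,150),(277,172.5),(367.5,172.5)],s["position"][2]-.0139)
print(np.round((P-s["position"])@s["tcp_rot"]*1000,1))
P=onplane(c,[(277.5,98),(397,97.5)],.092);m2=P.mean(0)-.055*EX;print("B",m2*1000,np.linalg.norm(P[0]-P[1]))
plan([679.8,69.8,134],Rdown(.054),4)
```

```text
[[ 54.6 -33.4  13.8]
 [ 54.9  33.4  13.9]
 [ 43.2 -23.6  13.9]
 [ 43.2  23.1  13.9]]
B [678.92170037  69.47602463  92.        ] 0.06733669619214212
slide [[6.4, 2.0, -0.1], [6.4, 2.0, -0.1], [6.4, 2.0, -0.1], [6.4, 2.0, -0.1]] 
twist [0.0002, 0.0002, -0.0004]
```

Emit:
{"api": "carry_out", "payload": {
  "grip": [-1,-1,-1,-1,-1,-1],
  "slide": [
    [6.5,2,0],
    [6.5,2,0],
    [6.5,2,0],
    [6.5,2,0],
    [2,0,0],
    [0,0,0]
  ],
  "twist": [
    [0,0.002,0],
    [0,0.002,0],
    [0,0.002,0],
    [0,0.002,0],
    [0,0,0],
    [0,0,0]
  ]
}}

```text
time_s: 49.15
position: [0.6845, 0.0689, 0.1323]
tcp_rot: [[0.999, 0.052, 0.007], [0.052, -0.999, -0.001], [0.007, 0.001, -1.0]]
force: [0.1, 0.9, -3.4]
opening: 0.178
```

Run:
```python
from lib import *
s=st();print(np.round(s["tcp_rot"],3).tolist())
plan([680,69.3,120],Rdown(.054),3)
```

```text
49.15 [684.5  68.9 132.3] open 0.178 F [ 0.1  0.9 -3.4]
[[0.999, 0.052, 0.007], [0.052, -0.999, -0.001], [0.007, 0.001, -1.0]]
slide [[-1.5, -0.2, 4.1], [-1.5, -0.2, 4.1], [-1.5, -0.2, 4.1]] 
twist [0.0003, -0.0023, -0.0007]
```

Emit:
{"api": "carry_out", "payload": {
  "grip": [-1,-1,-1,-1],
  "slide": [
    [-2,0,4],
    [-2,0,4],
    [-1.5,0,3],
    [0,0,0]
  ],
  "twist": [
    [0,-0.003,0],
    [0,-0.002,0],
    [0,-0.002,0],
    [0,0,0]
  ]
}}

```text
time_s: 49.55
position: [0.6773, 0.0689, 0.1196]
tcp_rot: [[0.999, 0.052, -0.003], [0.052, -0.999, -0.001], [-0.004, 0.001, -1.0]]
force: [-0.7, 0.4, -3.5]
opening: 0.178
```

Run:
```python
from lib import *
s=st();print(np.round(s["tcp_rot"],3).tolist())
plan([680,69.3,117],Rdown(.054),1)
```

```text
49.55 [677.3  68.9 119.6] open 0.178 F [-0.7  0.4 -3.5]
[[0.999, 0.052, -0.003], [0.052, -0.999, -0.001], [-0.004, 0.001, -1.0]]
slide [[2.8, -0.3, 2.6]] 
twist [0.0006, 0.0035, -0.0018]
```

Emit:
{"api": "carry_out", "payload": {
  "grip": [-1,-1],
  "slide": [
    [2.5,0,1],
    [0,0,0]
  ],
  "twist": [
    [0,0.003,-0.002],
    [0,0,0]
  ]
}}

```text
time_s: 49.75
position: [0.6796, 0.0691, 0.1183]
tcp_rot: [[0.999, 0.055, -0.001], [0.055, -0.999, -0.001], [-0.001, 0.0, -1.0]]
force: [-0.4, -0.3, -2.8]
opening: 0.175
```

Run:
```python
from lib import *
s=st();print(np.round(s["tcp_rot"],3).tolist())
plan([680,69.3,116],Rdown(.054),1)
```

```text
49.75 [679.6  69.1 118.3] open 0.175 F [-0.4 -0.3 -2.8]
[[0.999, 0.055, -0.001], [0.055, -0.999, -0.001], [-0.001, 0.0, -1.0]]
slide [[0.4, -0.1, 2.3]] 
twist [0.0005, 0.0007, 0.0005]
```

Emit:
{"api": "carry_out", "payload": {
  "grip": [-1,-1,-1],
  "slide": [
    [0.4,0,2],
    [0,0,1.2],
    [0,0,0.6]
  ],
  "twist": [
    [0,0,0],
    [0,0,0],
    [0,0,0]
  ]
}}

```text
time_s: 50.05
position: [0.6804, 0.0692, 0.1158]
tcp_rot: [[0.999, 0.055, 0.0], [0.055, -0.999, -0.001], [0.0, 0.001, -1.0]]
force: [-1.7, -0.9, 1.4]
opening: 0.18
```

Emit:
{"api": "carry_out", "payload": {
  "grip": [-1,0.2,0.2,0.2,0.2,0.2,0.2,0.2,0.2],
  "slide": [
    [0,0,0],
    [0,0,0],
    [0,0,0],
    [0,0,0],
    [0,0,-15],
    [0,0,-30],
    [0,0,-40],
    [0,0,-40],
    [0,0,0]
  ],
  "twist": [
    [0,0,0],
    [0,0,0],
    [0,0,0],
    [0,0,0],
    [0,0,0],
    [0,0,0],
    [0,0,0],
    [0,0,0],
    [0,0,0]
  ]
}}

```text
time_s: 50.95
position: [0.6826, 0.0691, 0.2503]
tcp_rot: [[0.998, 0.055, 0.007], [0.055, -0.999, -0.001], [0.007, 0.001, -1.0]]
force: [1.0, -0.3, 0.6]
opening: 0.596
```

Run:
```python
from lib import *
s=st()
c=cap("wrist","w33");crop(c,240,20,420,290,2.2,"w33c");d=cap("scene","s33");crop(d,200,190,360,320,5,"s33c")
```

```text
50.95 [682.6  69.1 250.3] open 0.596 F [ 1.  -0.3  0.6]
```

View pics/w33c.png

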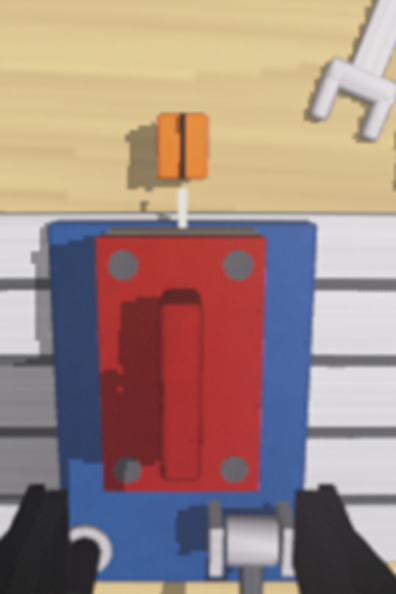

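View pics/s33c.png

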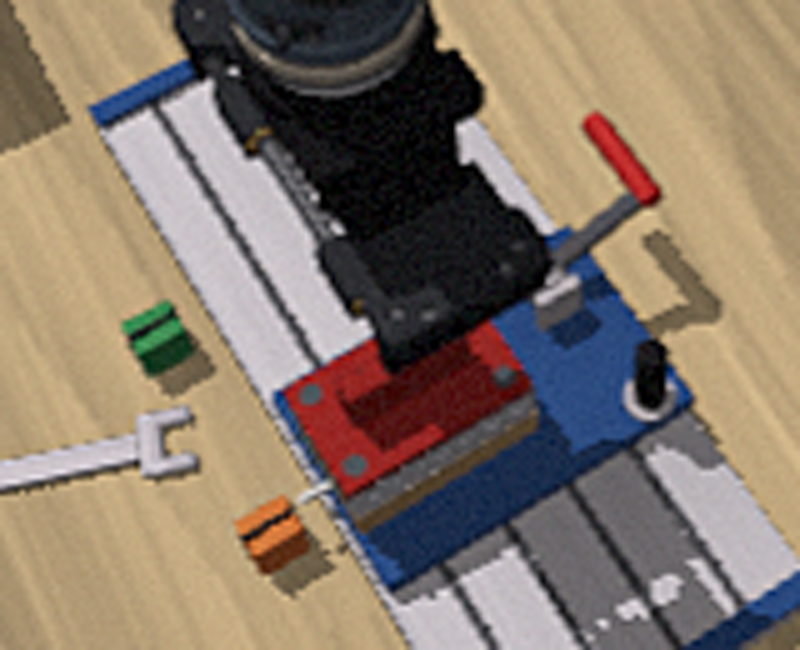

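Run:
```python
from lib import *
c=load("w33")
P=onplane(c,[(240+x/2.2,20+y/2.2) for x,y in((123,264),(238,264),(233,470),(127,470))],.102);m=P.mean(0);a=(P[0]+P[1]-P[2]-P[3])/2;print("T",m*1000,np.degrees(np.arctan2(a[1],a[0])),np.linalg.norm(a))
print("ptr",ry(onplane(c,[(240+183/2.2,20+200/2.2)],.038)),"line",ry(onplane(c,[(240+182/2.2,20+120/2.2),(240+183/2.2,20+175/2.2)],.034)))
w=load("w29")
print("bar",[np.round(pdepth(w,(316,v))*1000,1) for v in (150,170,195)])
for k in comps(w,(0,140,70),(6,255,255),300,(300,120,335,220)): rect(w,k,.085,"bar")
plan([560,-60,330],Rdown(.054),8)
```

```text
T [679.48337703  69.22652426 102.        ] 2.992624720257026 0.08907363935700213
ptr [31.87104746] line [32.40921891 31.8818178 ]
bar [array([512.1,  20.3,  95.4]), array([512.7,   3.9,  95.8]), array([513.5, -17.5,  95.6])]
bar [316. 171.] ctr [512.7  -0.6  85. ] size [np.float64(14.2), np.float64(64.7)] yaw -85.7
slide [[-15.8, 15.3, -10.6], [-15.8, 15.3, -10.6], [-15.8, 15.3, -10.6], [-15.8, 15.3, -10.6], [-15.8, 15.3, -10.7], [-15.8, 15.3, -10.7], [-15.8, 15.3, -10.7], [-15.8, 15.3, -10.7]] 
twist [0.0, 0.0004, 0.0001]
```

Emit:
{"api": "carry_out", "payload": {
  "grip": [0.2,0.2,0.2,0.2,0.2,0.2,0.2,0.2,0.2,0.2],
  "slide": [
    [-5,5,-20],
    [-16,16,-14],
    [-16,16,-12],
    [-16,16,-12],
    [-16,16,-12],
    [-16,16,-12],
    [-16,16,-12],
    [-16,16,-10],
    [0,0,0],
    [0,0,0]
  ],
  "twist": [
    [0,0,0],
    [0,0,0],
    [0,0,0],
    [0,0,0],
    [0,0,0],
    [0,0,0],
    [0,0,0],
    [0,0,0],
    [0,0,0],
    [0,0,0]
  ]
}}

```text
time_s: 52.05
position: [0.5561, -0.0561, 0.3372]
tcp_rot: [[0.998, 0.055, -0.039], [0.056, -0.998, 0.006], [-0.039, -0.008, -0.999]]
force: [0.9, -1.1, -0.5]
opening: 0.596
```

Run:
```python
from lib import *
s=st()
c=cap("wrist","w34");d=cap("scene","s34");crop(d,200,190,360,320,5,"s34c")
```

```text
52.05 [556.1 -56.1 337.2] open 0.596 F [ 0.9 -1.1 -0.5]
```

View pics/w34.png

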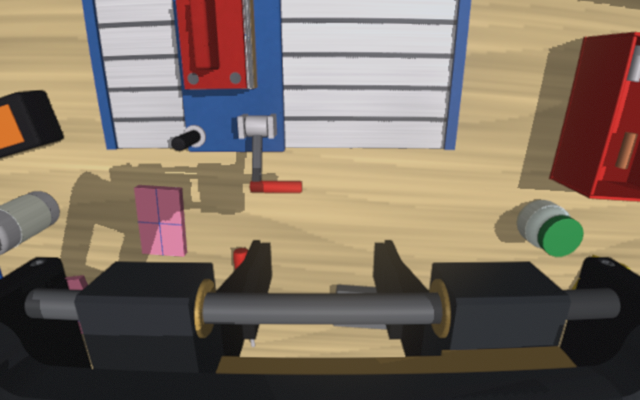

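View pics/s34c.png

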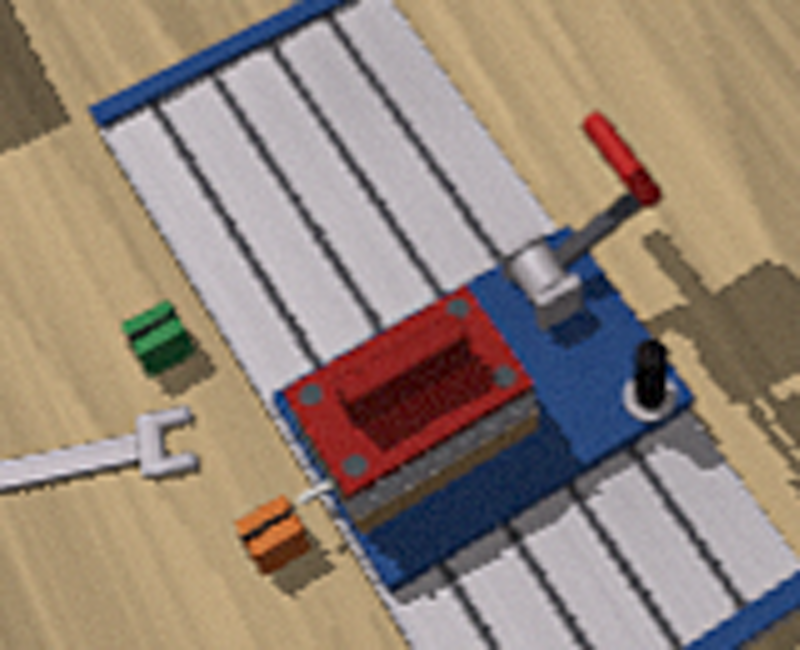

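View pics/s34.png

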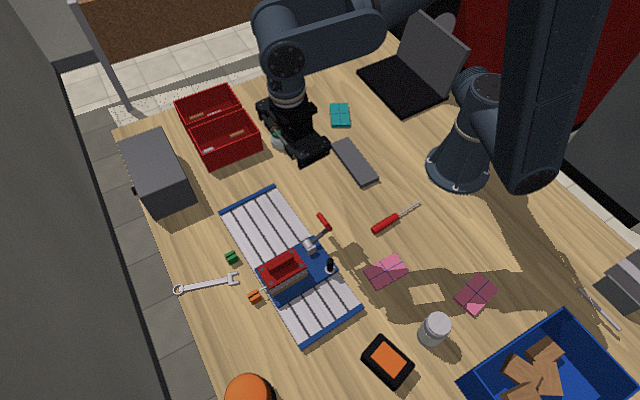

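Run:
```python
from rig import bot
print(bot.hand_in())
```

```text
the job is handed in; nothing more can be done
None
```

The job is handed in at about 52 s, and my last checks showed the loaded carriage clamped at the orange mark with the stack flush; the hand-in itself gives no verdict.

**What I did:** I opened the clamp, slid the carriage to the green mark and clamped it there. I stacked the two aluminium blanks that were present and put the template on top. Then I opened the clamp again, slid the carriage to the orange mark and clamped it.

**Template knocked aside:** After I had let go of the template it was knocked, and I found it about 25 mm off. At the previous look, about 0.6 s after I let go, it was within about 1 mm of the block centre. I left it lying on the blanks during the slide and re-seated it once the carriage was clamped at the orange mark.

**Last checks:**

| Check | Measured | Limit |
|---|---|---|
| Pointer to orange line | about 0.5 mm | 5 mm |
| Template off block centre | about 1 mm | 6 mm |
| Template turn relative to the block | under 0.5° | 6° |
| Top blank off block centre | about 1 mm | 6 mm |
| Lever | bar about 1.5 mm higher than at the start, about 0.02 rad | 0.2 rad |

- **Lower blank:** it was covered by the end, so I could only judge it flush by eye from the side view.
- **Can, jar and charger:** the arm never touched them, and in the last picture they looked to be in their starting places.

**Disagreements:** At the green mark the pointer sat about 1.7 mm off the line, within tolerance. The scene camera's readings differed from the wrist camera's by 2 to 4 mm, so I relied on the wrist camera.

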